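Load sample racks into the analyser's lane and set the pusher by feel

ROBOT

A 7-joint arm with a two-finger parallel gripper is mounted at the origin on the work surface. World frame = base frame: x ahead of the robot, y to its left, z up, the work surface at z = 0. Lengths are in m, angles in degrees, forces in N, time in s.
With the tool pointing down it reaches from about 0.425 to 0.875 m from the base axis. Payload 4.7 kg.
Tool frame: the origin (TCP) lies between the finger pads; the fingertips stand 11 mm ahead of it and the grasp point (between the pads) lies 8 mm behind it; z points along the fingers, y is the direction in which the jaws open and shut (so a half turn about z gives the same grasp; the last joint's range is limited). The gripper opens to 87 mm and grips with 3 to 60 N. Pads are 19 mm wide; open, the fingers measure 117 mm over their backs; the gripper's body (75 mm by 190 mm) begins 51 mm behind the grasp point.
Start: joints at [-71.328, 18.392, -4.016, 83.108, 1.295, 78.541, -3.26], TCP at [0.199, 0.619, 0.198] pointing down, gripper open.
Joint ranges: [-163.93, 163.93], [-17.29, 119.83], [-79.2, 71.16], [3.27, 140.29], [-89.18, 269.18], [5.43, 117.66], [-154.24, 154.24]. Speed limits (degrees/s): [147.25, 147.25, 180, 180, 180, 180, 180].

INTERFACE

Orientations are given as [roll, pitch, yaw] about the fixed x, y, z axes, in that order (R = Rz(yaw) Ry(pitch) Rx(roll)).
In Python, from station import r, read_camera, calibration, hand_in gives the robot as it stands.
- The arm moves only by the tool servo_tool, never from a script. Its argument "steps" is a list of rows, each an object of numbers: "ax", "ay", "az": the turn, a rotation vector about the tool's x, y, z in degrees; "tx", "ty", "tz": the shift along the tool's x, y, z in mm; "gripper": the opening, from -1 (shut) to 1 (fully open), so that 0 is half open. In form: [{"ax": .., "ay": .., "az": .., "tx": .., "ty": .., "tz": .., "gripper": ..}, ...]. A call has 1 to 20 rows; each row is the pose to reach, as a shift and turn from the pose commanded when the call began, along the tool's axes at that moment; what a row does not reach only later rows make up. A row lasts 1/10 s, in which the tool goes at most 50 mm and 8.59 degrees, less where a joint would pass 70% of its speed; a pose out of reach is approached as far as the arm can. A call with a gripper value outside its range is refused whole. The fingers move at their own pace and stop on an object; "grip_force" is the grip in N (left out, the last holds). Time passes only in rows, so rows that repeat a pose let the fingers close. It gives the time, the measured TCP pose, the force and the opening at its end, in the units of the state.
- r.observe(): the state, without advancing time (a new reading comes with each control period).
- read_camera(name): name is "side" or "top"; returns (picture, depth): 420x560x3 uint8, red, green, blue; 420x560 float32, m along the optical axis (not along the pixel's ray), 0 where there is no reading.
- calibration(name): a dict with "vfov" (degrees; the focal length in pixels is half the picture's height over the tangent of half this angle, whatever the lens; pixels are square), "cx", "cy" (the principal point, pixels), "k1" (the pictures are not rectified: a ray, as slopes to the right and down, at radius r is drawn at 1 + k1 r^2 times it, then the intrinsics apply), "rvec" (rotation vector, rad) and "tvec" (3), from world to camera coordinates, as OpenCV has them. Camera axes: x right, y down, z forward; pixel columns grow to the right and rows downward; lengths in m; the calibration is good to about 2 mm. A picture is of the moment at which its call begins. calibration takes no time and is no camera call.
- hand_in(): hands the job in, once; it reports no verdict.
The state is a dict: "time_s": time; "joint_pos": joint angles; "qd": joint speeds; "effort": joint torques, N m; "tool_pos": TCP position; "orientation": TCP orientation; "ft_force": force on the tool from outside, world axes, zero at the start; "moment": the same for the moment, N m; "gripper_width": finger opening in m.
Only numpy, scipy, OpenCV 4.12 (cv2) and the standard library are available. Lean on these libraries where they do the work, as an engineer would, in place of code of your own. Each camera call takes 0.05 s, during which the arm holds its last target.

TASK

Before touching anything in the analyser's loader lane, push the red stop button down; then draw the pusher back and stand every sample rack on the bench crosswise in the lane, between pusher and spring stop. Slide the pusher up gently until the row goes tight and the yellow spring stop just gives, without ramming it, then back the pusher off to leave about a centimetre of clearance to the row. Last, turn the button's red ring clockwise to reset it so that it comes fully up, and leave the other things on the bench alone.

Things in the scene. Friction and masses are not known exactly. Their poses are not given: they have to be found in the camera images.
- lane: Loader lane: fixed grey tray 480 mm long (its y) by 158 mm wide (its x). Origin on the bench under its centre; +y runs from pusher to spring stop. Floor 12 mm above the bench, aluminium side rails 32 mm high, 146 mm apart inside: racks stand crosswise, long side along the lane's x, with 8 mm play at each end. A solid blue block, 70 mm high, stands behind the stop (lane y 210 to 240 mm).
- pusher (a joint): Pusher's position along the lane (m): 0 = fully back (330 mm of free room between pusher and stop, enough for five racks), grows towards the stop, at most 0.24. It starts partly forward, in the way. Slides alone against about 1.5 N, with a full row of racks up to 8 N, and stays where it is left.
- pusher_face (a point): Centre of the front face of the pusher plate (blue, 120 mm wide, from 14 to 59 mm above the bench), the face that touches the racks; axes as the lane's. A rack touching it has its centre 23 mm on in +y.
- pusher_grip (a point): On the pusher's upright black handle, a block 30 mm along the lane's x, 24 mm along its y, from 44 to 110 mm above the bench; the point is on its middle line, 90 mm above the bench, 27 mm behind the face. Best pinched from above across its 30 mm (fingers on its two x sides), clear of the racks.
- stop_plate (a joint): How far the spring stop is pressed in (m): 0 = out, end of travel 0.014. It starts to give at about 4 N and takes 0.7 N more per mm; 2.5 mm or more in counts as tight; over 13 mm is ramming. As the pusher backs off, the spring may push the row back by as much as it was pressed in.
- stop_face (a point): Centre of the face of the yellow spring stop plate (120 mm wide, 14 to 59 mm above the bench), which looks to the lane's -y; axes as the lane's. A rack touching it has its centre 23 mm from it in -y. At rest it lies at lane y = 175 mm.
- estop (a joint): How far the stop button is down (m): 0 up, 0.008 fully down. Pushing the dome takes about 6 N; it stays down. Over 0.006 counts as down, under 0.002 as up. Going down drives the red ring 1.0 rad anticlockwise; turning the ring 1.0 rad clockwise (seen from above) brings dome and ring up again, and they stay up. It moves neither down nor up while the ring is held from turning.
- estop_top (a point): Middle of the top of the red dome (31 mm across, 9 mm tall above the ring) of the stop button on a fixed yellow box 78 x 78 x 50 mm; 101 mm above the bench when up, 93 mm when down. Press here, on the dome, not on the ring.
- estop_grip (a point): Centre of the red round locking ring under the dome, 44 mm across, 20 mm tall, axis upright; the point is half-way up it: 82 mm above the bench when up, 74 mm when down. The yellow box's top is at 50 mm. Grip the ring across its diameter from above; it rises 8 mm per radian of clockwise turn.
- rack1_mid (a point): Loose rack, 130 mm long (x), 46 thick (y), body 50 high, capped tubes fixed at both ends (86 high, beyond 44 mm from the middle) and a white handle block in the middle: 30 along x, 24 along y, from 50 to 100 mm up. The point is its centre, 50 mm above its underside. 0.10 to 0.15 kg. Best pinched from above across the handle's 30 mm (fingers on its x sides), 82 mm up. May be absent (None).
- rack2_mid (a point): Loose rack, 130 mm long (x), 46 thick (y), body 50 high, capped tubes fixed at both ends (86 high, beyond 44 mm from the middle) and a white handle block in the middle: 30 along x, 24 along y, from 50 to 100 mm up. The point is its centre, 50 mm above its underside. 0.10 to 0.15 kg. Best pinched from above across the handle's 30 mm (fingers on its x sides), 82 mm up. May be absent (None).
- rack3_mid (a point): Loose rack, 130 mm long (x), 46 thick (y), body 50 high, capped tubes fixed at both ends (86 high, beyond 44 mm from the middle) and a white handle block in the middle: 30 along x, 24 along y, from 50 to 100 mm up. The point is its centre, 50 mm above its underside. 0.10 to 0.15 kg. Best pinched from above across the handle's 30 mm (fingers on its x sides), 82 mm up. May be absent (None).
- rack4_mid (a point): Loose rack, 130 mm long (x), 46 thick (y), body 50 high, capped tubes fixed at both ends (86 high, beyond 44 mm from the middle) and a white handle block in the middle: 30 along x, 24 along y, from 50 to 100 mm up. The point is its centre, 50 mm above its underside. 0.10 to 0.15 kg. Best pinched from above across the handle's 30 mm (fingers on its x sides), 82 mm up. May be absent (None).
- rack5_mid (a point): Loose rack, 130 mm long (x), 46 thick (y), body 50 high, capped tubes fixed at both ends (86 high, beyond 44 mm from the middle) and a white handle block in the middle: 30 along x, 24 along y, from 50 to 100 mm up. The point is its centre, 50 mm above its underside. 0.10 to 0.15 kg. Best pinched from above across the handle's 30 mm (fingers on its x sides), 82 mm up. May be absent (None).
- cap_carton: Cardboard carton 120 x 50 x 50 mm among the racks; loose, origin under its centre. Not part of the job: leave it alone.
- scanner: White barcode scanner on a black foot, 100 x 70 x 72 mm; loose, origin under its centre. Not part of the job: leave it alone.
- buffer_bottle: Green bottle, 68 mm across, 160 mm tall, left of the lane; loose, origin under its centre. Not part of the job: leave it alone.
- jar: Amber jar, 68 mm across, 90 mm tall, right of the lane; loose, origin under its centre. Not part of the job: leave it alone.
- beaker: Clear beaker, 72 mm across, 85 mm tall; loose, origin under its centre. Not part of the job: leave it alone.
Mind the look-alikes: they are no part of the job. Leave any blue look-alike of the part that bears rack4_mid alone.

How it is judged:
By the outcome, as a careful person would: the job done as asked, in the order asked, and still so for the second after the job is handed in, with the robot touching nothing.
Of rack1, rack2, rack3, rack4, rack5 only 3 to 5 are there at a start; the rules pass over those that are not, and their reading is None.
At some moment in a run one of rack1, rack2, rack3, rack4, rack5 may be knocked a few centimetres aside while the robot is not near it.
It also fails if it takes over 210 s, if anything falls off the work surface, if the arm or the gripper's body presses on something with over 40 N, if the wrist force passes 120 N, or if a joint passes its speed limit or range.

## Working session

There is one attempt and no reset: what is moved stays moved. The work goes in short steps, Python scripts to look and compute and a tool call to move; the robot and the scene stay as the last step left them, time stands still between calls to the robot, and variables do not carry over. Pictures are saved under pics/ and viewed, and the job is handed in when it is done.

Besides the shell and the picture viewer there is one more tool, called after "Emit:" in YAML: its name, and indented under it one key for each argument. servo_tool: Moves the arm, as the interface text tells. Its arguments: {"type":"object","properties":{"steps":{"type":"array","items":{"type":"object","properties":{"ax":{"type":"number"},"ay":{"type":"number"},"az":{"type":"number"},"tx":{"type":"number"},"ty":{"type":"number"},"tz":{"type":"number"},"gripper":{"type":"number"}}}},"grip_force":{"type":"number"}},"required":["steps"]}

```bash
ls; mkdir -p pics
python3 - <<'E'
from station import r, read_camera, calibration
import cv2
print(r.observe())
for n in ("top","side"):
    print(n,calibration(n))
    p,d=read_camera(n)
    cv2.imwrite(f"pics/{n}0.png",cv2.cvtColor(p,cv2.COLOR_RGB2BGR))
E
```

```text
pics
{'time_s': 0.0, 'joint_pos': array([-71.32904709,  18.43927982,  -4.01621983,  83.17288875,
         1.29532298,  78.54128003,  -3.26004821]), 'qd': array([-0.01526414,  0.01586515,  0.00472382, -0.00030171, -0.01288928,
       -0.09918534,  0.02945649]), 'effort': array([-2.90119442e-04, -4.91284347e+01, -4.04043691e-01, -3.12538755e+01,
       -6.39964803e-02,  4.37302503e-02,  1.81562882e-04]), 'tool_pos': array([0.19924837, 0.61809043, 0.1966768 ]), 'orientation': array([-1.79891814e+02,  5.78116152e-03,  1.62139427e+02]), 'ft_force': array([-0.53762475,  0.62786455, -0.27982601]), 'moment': array([ 0.00258891,  0.06336178, -0.02876155]), 'gripper_width': 0.08731769615891989}
top {'vfov': 54.09490828724212, 'cx': 286.12199871303613, 'cy': 211.56923624182198, 'k1': -0.04932780221916754, 'rvec': array([ 2.16623385, -2.19703714,  0.0741813 ]), 'tvec': array([-0.00161527,  0.45222764,  1.26361487])}
side {'vfov': 44.753323077511844, 'cx': 271.10613400664914, 'cy': 213.05833786287863, 'k1': -0.006764208337040903, 'rvec': array([ 2.10885658, -0.39085323,  0.19927612]), 'tvec': array([-0.4220637 ,  0.15962984,  1.6274737 ])}
```

View pics/top0.png

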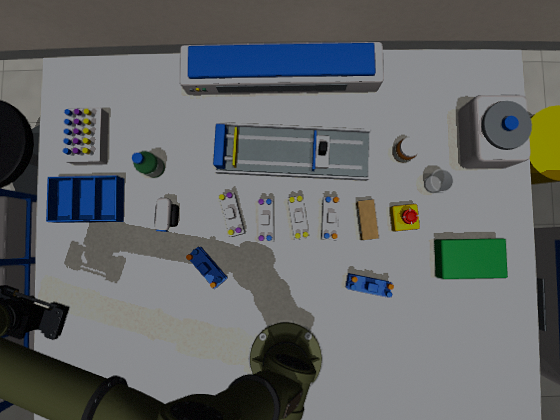

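View pics/side0.png

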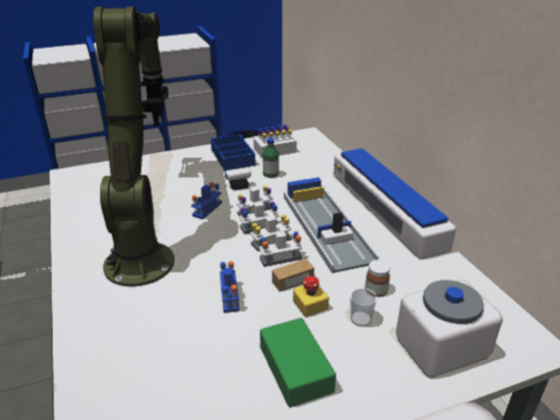

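The top view shows four white racks at about (231,212), (265,217), (298,215) and (330,215). The carton is at (368,219), the e-stop at (408,216), and the pusher handle at (322,148). The yellow stop is at (235,147), so lane +y points left. Blue look-alike racks lie at (207,267) and (370,285).

```bash
cat > h.py <<'E'
from station import r, read_camera, calibration
import cv2, numpy as np
from scipy.spatial.transform import Rotation as Ro
def cam(n):
    c=calibration(n); f=210/np.tan(np.radians(c['vfov']/2))
    return c,f,Ro.from_rotvec(c['rvec']).as_matrix(),np.array(c['tvec'])
def rays(n,uv):
    c,f,R,t=cam(n); uv=np.atleast_2d(uv).astype(float)
    d=(uv-[c['cx'],c['cy']])/f; s=d.copy()
    for _ in range(20): s=d/(1+c['k1']*(s**2).sum(1,keepdims=True))
    return np.c_[s,np.ones(len(s))],R,t
def at_h(n,uv,z):
    s,R,t=rays(n,uv); o=-R.T@t; w=s@R
    return o+w*((z-o[2])/w[:,2])[:,None]
def proj(n,P):
    c,f,R,t=cam(n); P=np.atleast_2d(P)@R.T+t; s=P[:,:2]/P[:,2:]
    return s*(1+c['k1']*(s**2).sum(1,keepdims=True))*f+[c['cx'],c['cy']]
def cloud(n,d):
    v,u=np.mgrid[:420,:560]; s,R,t=rays(n,np.c_[u.ravel(),v.ravel()])
    return (((s*d.reshape(-1,1))-t)@R).reshape(420,560,3)
def save(p,name,box=None,k=1):
    if box: x0,y0,x1,y1=box; p=p[y0:y1,x0:x1]
    p=cv2.resize(p,None,fx=k,fy=k,interpolation=cv2.INTER_CUBIC)
    cv2.imwrite('pics/'+name,cv2.cvtColor(p,cv2.COLOR_RGB2BGR))
E
python3 - <<'E'
from h import *
p,d=read_camera('top')
np.savez('top0.npz',p=p,d=d)
W=cloud('top',d)
for q in [(231,212),(265,217),(298,215),(330,215),(408,216),(322,148),(345,300),(220,147)]:
    print(q,W[q[1],q[0]].round(4), at_h('top',[q],W[q[1],q[0],2]).round(4))
save(p,'a.png',(205,115,375,245),4.5)
save(p,'b.png',(340,180,440,240),6)
E
```

```text
(231, 212) [0.4468 0.1516 0.1044] [[0.4468 0.1516 0.1044]]
(265, 217) [0.4313 0.0534 0.0969] [[0.4313 0.0534 0.0969]]
(298, 215) [ 0.4356 -0.0428  0.0985] [[ 0.4356 -0.0428  0.0985]]
(330, 215) [ 0.4341 -0.1355  0.1025] [[ 0.4341 -0.1355  0.1025]]
(408, 216) [ 0.4279 -0.3627  0.1022] [[ 0.4279 -0.3627  0.1022]]
(322, 148) [ 0.6302 -0.1159  0.1089] [[ 0.6302 -0.1159  0.1089]]
(345, 300) [ 0.1745 -0.1876 -0.0028] [[ 0.1745 -0.1876 -0.0028]]
(220, 147) [0.6478 0.1897 0.067 ] [[0.6478 0.1897 0.067 ]]
```

View pics/a.png

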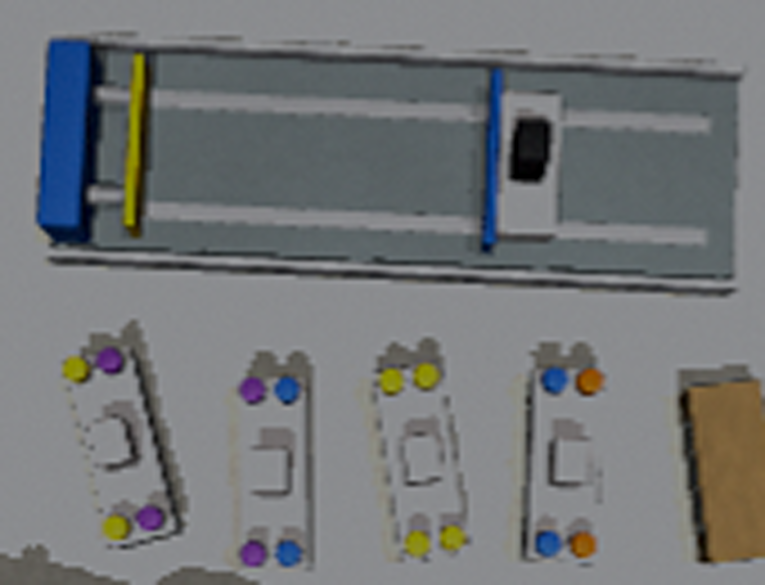

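View pics/b.png

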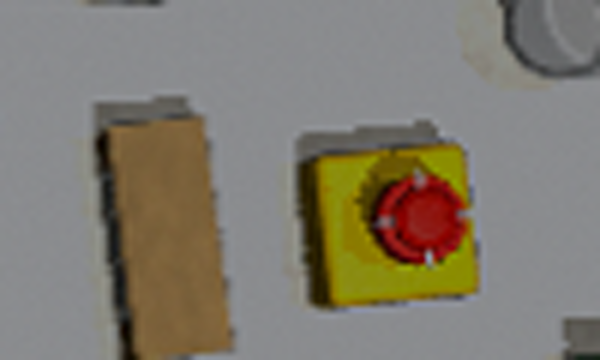

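```bash
cat > m.py <<'E'
from h import *
def crop2px(pts,box,k): return (np.array(pts,float)+.5)/k-.5+np.array(box[:2])
if __name__=='__main__':
    B=(205,115,375,245)
    c=lambda pts,z:at_h('top',crop2px(pts,B,4.5),z)
    print('rail', c([(742,70),(735,292),(50,37),(50,262)],.032).round(4))
    print('block',c([(53,40),(90,42),(80,240),(38,235)],.07).round(4))
    print('stop top',c([(145,55),(143,232),(134,55),(125,232)],.059).round(4))
    print('plate top',c([(489,70),(484,250)],.059).round(4), 'handle',c([(531,150)],.11).round(4))
    D=cloud('top',np.load('top0.npz')['d'])
    racks=[[(76,368),(110,359),(116,527),(151,518)],[(253,390),(287,389),(253,553),(288,553)],[(391,380),(427,376),(418,543),(452,537)],[(554,380),(590,380),(548,543),(583,545)]]
    for q in racks:
        P=c(q,.085); m=P.mean(0); a=(P[0]+P[1]-P[2]-P[3])/2
        print('rack',m.round(4),'L',np.hypot(*a[:2]).round(4),'W',np.linalg.norm(P[0]-P[1]).round(4),'ang',np.degrees(np.arctan2(a[1],a[0])).round(2))
    print('handles',c([(110,443),(270,470),(423,458),(569,461)],.1).round(4))
    c=lambda pts,z:at_h('top',crop2px(pts,(340,180,440,240),6),z)
    print('box',c([(325,155),(465,145),(478,295),(332,305)],.05).round(4),'dome',c([(432,214)],.101).round(4),'ring',c([(422,219)],.09).round(4))
    print('carton',c([(105,125),(203,117),(232,348),(135,358)],.05).round(4))
E
python3 m.py
```

```text
rail [[ 0.7026 -0.2725  0.032 ]
 [ 0.5469 -0.2627  0.032 ]
 [ 0.7335  0.209   0.032 ]
 [ 0.5747  0.2088  0.032 ]]
block [[0.7201 0.2003 0.07  ]
 [0.7182 0.1752 0.07  ]
 [0.5828 0.182  0.07  ]
 [0.5866 0.2102 0.07  ]]
stop top [[0.7117 0.1393 0.059 ]
 [0.5896 0.141  0.059 ]
 [0.7118 0.1468 0.059 ]
 [0.5898 0.1532 0.059 ]]
plate top [[ 0.6975 -0.0947  0.059 ]
 [ 0.5738 -0.0889  0.059 ]] handle [[ 0.6301 -0.1176  0.11  ]]
rack [0.4453 0.158  0.085 ] L 0.1081 W 0.0231 ang 14.03
rack [0.4253 0.0551 0.085 ] L 0.1071 W 0.0223 ang -0.41
rack [ 0.4319 -0.0442  0.085 ] L 0.1075 W 0.0238 ang 8.18
rack [ 0.4286 -0.1401  0.085 ] L 0.1075 W 0.0236 ang -3.51
handles [[ 0.4441  0.1579  0.1   ]
 [ 0.4251  0.0544  0.1   ]
 [ 0.4315 -0.0445  0.1   ]
 [ 0.4282 -0.1387  0.1   ]]
box [[ 0.4638 -0.3356  0.05  ]
 [ 0.4679 -0.4072  0.05  ]
 [ 0.3917 -0.411   0.05  ]
 [ 0.3878 -0.3366  0.05  ]] dome [[ 0.43   -0.3737  0.101 ]] ring [[ 0.4283 -0.372   0.09  ]]
carton [[ 0.4806 -0.2242  0.05  ]
 [ 0.484  -0.2741  0.05  ]
 [ 0.3669 -0.2854  0.05  ]
 [ 0.3627 -0.2363  0.05  ]]
```

The points agree with the given sizes: caps are 107 mm apart, the lane is 478 mm long at yaw about -3.4°, and the pusher is about 94 mm forward. 

What could be confused with what I want:
- **Racks:** the white racks at (231,212), (265,217), (298,215) and (330,215) are mine. The blue ones at (207,267) and (370,285) and the carton at (368,219) are not.
- **Button:** the red dome at (411,216) on its yellow box is the target. The red and purple caps at (80,135) are not.

The close crops confirm these choices.

```bash
cat > plan.py <<'E'
import sys
from h import *
o=r.observe(); p0=o['tool_pos']
R0=Ro.from_euler('xyz',o['orientation'],degrees=True)
print('t',round(o['time_s'],2),'pos',p0.round(4),'rpy',o['orientation'].round(1),'F',o['ft_force'].round(1),'w',round(o['gripper_width'],4),'q',o['joint_pos'].round(0))
for a in sys.argv[1:]:
    x,y,z,yaw=map(float,a.split(','))
    t=R0.inv().apply(np.array([x,y,z])-p0)*1000
    rv=(R0.inv()*Ro.from_euler('xyz',[180,0,yaw],degrees=True)).as_rotvec(degrees=True)
    print(a,'t',t.round(1),'a',rv.round(1))
E
python3 plan.py .42,.45,.2,137 .58,.1,.2,100 .43,-.374,.2,90
```

```text
t 0.15 pos [0.1993 0.6182 0.1969] rpy [-179.9    0.   162.1] F [-0.2 -0.3  0.3] w 0.0871 q [-71.  18.  -4.  83.   1.  79.  -3.]
.42,.45,.2,137 t [-261.7  -92.4   -2.9] a [-0.1  0.  25.1]
.58,.1,.2,100 t [-521.3 -376.5   -2.5] a [-0.1  0.  62.1]
.43,-.374,.2,90 t [-523.9 -873.6   -1.8] a [-0.1  0.1 72.1]
```

Emit:
servo_tool:
  steps:
    - {"tx": -130,"ty": -46,"tz": -3,"az": 12,"gripper": -1}
    - {"tx": -262,"ty": -92,"tz": -3,"az": 25,"gripper": -1}
    - {"tx": -262,"ty": -92,"tz": -3,"az": 25,"gripper": -1}
    - {"tx": -262,"ty": -92,"tz": -3,"az": 25,"gripper": -1}
    - {"tx": -262,"ty": -92,"tz": -3,"az": 25,"gripper": -1}
    - {"tx": -262,"ty": -92,"tz": -3,"az": 25,"gripper": -1}
    - {"tx": -521,"ty": -376,"tz": -3,"az": 62,"gripper": -1}
    - {"tx": -521,"ty": -376,"tz": -3,"az": 62,"gripper": -1}
    - {"tx": -521,"ty": -376,"tz": -3,"az": 62,"gripper": -1}
    - {"tx": -521,"ty": -376,"tz": -3,"az": 62,"gripper": -1}
    - {"tx": -521,"ty": -376,"tz": -3,"az": 62,"gripper": -1}
    - {"tx": -521,"ty": -376,"tz": -3,"az": 62,"gripper": -1}
    - {"tx": -521,"ty": -376,"tz": -3,"az": 62,"gripper": -1}
    - {"tx": -521,"ty": -376,"tz": -3,"az": 62,"gripper": -1}
    - {"tx": -521,"ty": -376,"tz": -3,"az": 62,"gripper": -1}

```text
schema error: expected keys ax, ay, az, tx, ty, tz, gripper
```

```bash
python3 plan.py .43,-.374,.15,90
```

```text
t 0.15 pos [0.1993 0.6182 0.1969] rpy [-179.9    0.   162.1] F [-0.2 -0.3  0.3] w 0.0871 q [-71.  18.  -4.  83.   1.  79.  -3.]
.43,-.374,.15,90 t [-523.9 -873.6   48.2] a [-0.1  0.1 72.1]
```

Emit:
servo_tool:
  steps:
    - {"ax": 0,"ay": 0,"az": 12,"tx": -130,"ty": -46,"tz": -3,"gripper": -1}
    - {"ax": 0,"ay": 0,"az": 25,"tx": -262,"ty": -92,"tz": -3,"gripper": -1}
    - {"ax": 0,"ay": 0,"az": 25,"tx": -262,"ty": -92,"tz": -3,"gripper": -1}
    - {"ax": 0,"ay": 0,"az": 25,"tx": -262,"ty": -92,"tz": -3,"gripper": -1}
    - {"ax": 0,"ay": 0,"az": 25,"tx": -262,"ty": -92,"tz": -3,"gripper": -1}
    - {"ax": 0,"ay": 0,"az": 25,"tx": -262,"ty": -92,"tz": -3,"gripper": -1}
    - {"ax": 0,"ay": 0,"az": 62,"tx": -521,"ty": -376,"tz": -3,"gripper": -1}
    - {"ax": 0,"ay": 0,"az": 62,"tx": -521,"ty": -376,"tz": -3,"gripper": -1}
    - {"ax": 0,"ay": 0,"az": 62,"tx": -521,"ty": -376,"tz": -3,"gripper": -1}
    - {"ax": 0,"ay": 0,"az": 62,"tx": -521,"ty": -376,"tz": -3,"gripper": -1}
    - {"ax": 0,"ay": 0,"az": 62,"tx": -521,"ty": -376,"tz": -3,"gripper": -1}
    - {"ax": 0,"ay": 0,"az": 62,"tx": -521,"ty": -376,"tz": -3,"gripper": -1}
    - {"ax": 0,"ay": 0,"az": 62,"tx": -521,"ty": -376,"tz": -3,"gripper": -1}
    - {"ax": 0,"ay": 0,"az": 62,"tx": -521,"ty": -376,"tz": -3,"gripper": -1}
    - {"ax": 0,"ay": 0,"az": 62,"tx": -521,"ty": -376,"tz": -3,"gripper": -1}

```text
time_s: 1.65
tool_pos: [0.5817, 0.0932, 0.2008]
orientation: [180.0, 0.2, 99.5]
ft_force: [0.3, 0.3, 0.8]
gripper_width: 0.0004
```

```bash
python3 plan.py .43,-.374,.15,90
```

```text
t 1.65 pos [0.5817 0.0932 0.2008] rpy [180.    0.2  99.5] F [0.3 0.3 0.8] w 0.0004 q [-34.  11.  26.  93.  -5.  77.   2.]
.43,-.374,.15,90 t [-435.4 -227.1   52.3] a [0.1 0.2 9.5]
```

Emit:
servo_tool:
  steps:
    - {"ax": 0,"ay": 0,"az": 9.5,"tx": -435,"ty": -227,"tz": 0,"gripper": -1}
    - {"ax": 0,"ay": 0,"az": 9.5,"tx": -435,"ty": -227,"tz": 0,"gripper": -1}
    - {"ax": 0,"ay": 0,"az": 9.5,"tx": -435,"ty": -227,"tz": 0,"gripper": -1}
    - {"ax": 0,"ay": 0,"az": 9.5,"tx": -435,"ty": -227,"tz": 0,"gripper": -1}
    - {"ax": 0,"ay": 0,"az": 9.5,"tx": -435,"ty": -227,"tz": 0,"gripper": -1}
    - {"ax": 0,"ay": 0,"az": 9.5,"tx": -435,"ty": -227,"tz": 0,"gripper": -1}
    - {"ax": 0,"ay": 0,"az": 9.5,"tx": -435,"ty": -227,"tz": 0,"gripper": -1}
    - {"ax": 0,"ay": 0,"az": 9.5,"tx": -435,"ty": -227,"tz": 0,"gripper": -1}
    - {"ax": 0,"ay": 0,"az": 9.5,"tx": -435,"ty": -227,"tz": 0,"gripper": -1}
    - {"ax": 0,"ay": 0,"az": 9.5,"tx": -435,"ty": -227,"tz": 0,"gripper": -1}
    - {"ax": 0,"ay": 0,"az": 9.5,"tx": -435,"ty": -227,"tz": 0,"gripper": -1}
    - {"ax": 0,"ay": 0,"az": 9.5,"tx": -435,"ty": -227,"tz": 52,"gripper": -1}
    - {"ax": 0,"ay": 0,"az": 9.5,"tx": -435,"ty": -227,"tz": 52,"gripper": -1}
    - {"ax": 0,"ay": 0,"az": 9.5,"tx": -435,"ty": -227,"tz": 52,"gripper": -1}

```text
time_s: 3.05
tool_pos: [0.4331, -0.3654, 0.1481]
orientation: [-179.9, -0.1, 90.7]
ft_force: [-0.1, 0.2, 0.2]
gripper_width: 0.0002
```

```bash
python3 plan.py .43,-.374,.12,90
python3 - <<'E'
from h import *
p,d=read_camera('side'); save(p,'s1.png',(250,230,370,330),6)
print(proj('side',[[.43,-.374,.101]]))
E
```

```text
t 3.05 pos [ 0.4331 -0.3654  0.1481] rpy [-1.799e+02 -1.000e-01  9.070e+01] F [-0.1  0.2  0.2] w 0.0002 q [ -4.  13.  48. 100. -10.  71.  47.]
.43,-.374,.12,90 t [-8.6 -3.1 28.1] a [-0.1 -0.1  0.7]
[[311.48866471 277.07426014]]
```

View pics/s1.png

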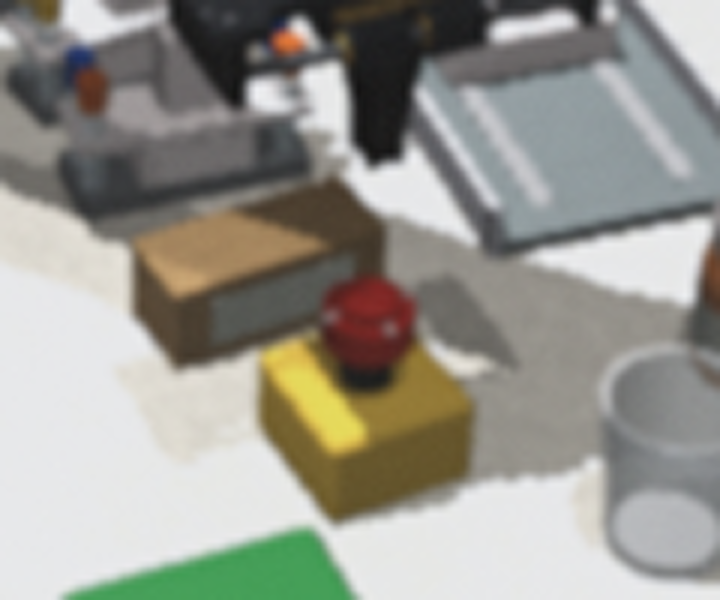

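Emit:
servo_tool:
  steps:
    - {"ax": 0,"ay": 0,"az": 0,"tx": -8.6,"ty": -3.1,"tz": 0,"gripper": -1}
    - {"ax": 0,"ay": 0,"az": 0,"tx": -8.6,"ty": -3.1,"tz": 12,"gripper": -1}
    - {"ax": 0,"ay": 0,"az": 0,"tx": -8.6,"ty": -3.1,"tz": 24,"gripper": -1}
    - {"ax": 0,"ay": 0,"az": 0,"tx": -8.6,"ty": -3.1,"tz": 32,"gripper": -1}
    - {"ax": 0,"ay": 0,"az": 0,"tx": -8.6,"ty": -3.1,"tz": 32,"gripper": -1}

```text
time_s: 3.6
tool_pos: [0.4291, -0.3748, 0.1149]
orientation: [-179.8, -0.1, 90.6]
ft_force: [-0.6, 1.0, 0.2]
gripper_width: 0.0003
```

```bash
python3 plan.py .43,-.374,.12,90
python3 - <<'E'
from h import *
p,d=read_camera('side'); save(p,'s2.png',(250,230,370,330),6)
E
```

```text
t 3.6 pos [ 0.4291 -0.3748  0.1149] rpy [-1.798e+02 -1.000e-01  9.060e+01] F [-0.6  1.   0.2] w 0.0003 q [ -2.  15.  47. 102. -12.  68.  49.]
.43,-.374,.12,90 t [ 0.8  0.8 -5.1] a [-0.2 -0.1  0.6]
```

View pics/s2.png

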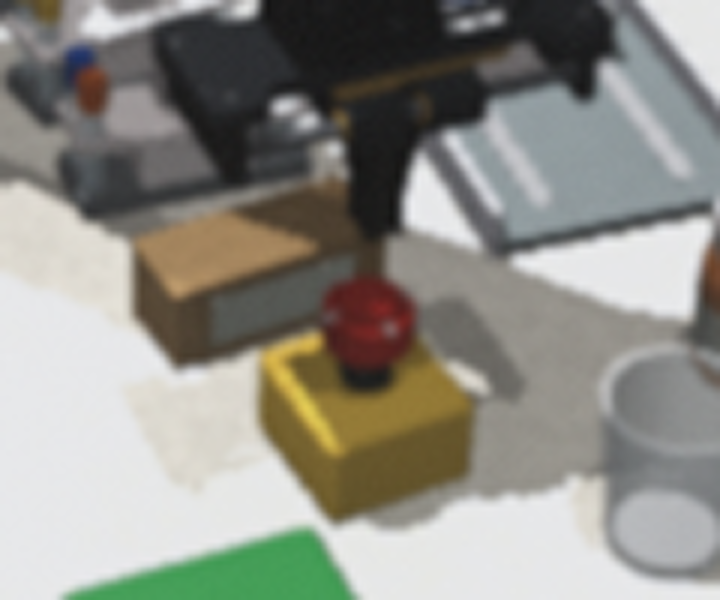

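Run:
```python
from h import *
print(proj('side',[[.4291,-.3748,.104],[.4291,-.3748,.12],[.43,-.374,.101]]), r.observe()['tool_pos'])
p,d=read_camera('top'); save(p,'t2.png',(340,130,480,250),5)
W=cloud('side',read_camera('side')[1]); 
for u,v in [(311,262),(312,265),(312,267),(313,264),(310,280),(311,284)]: print(u,v,W[v,u].round(3))
```

```text
[[311.34512099 276.4782797 ]
 [311.52979369 271.92672268]
 [311.48866471 277.07426014]] [ 0.42958349 -0.37525519  0.11575615]
311 262 [ 0.419 -0.391  0.169]
312 265 [ 0.423 -0.388  0.156]
312 267 [ 0.422 -0.392  0.152]
313 264 [ 0.427 -0.387  0.157]
310 280 [ 0.422 -0.383  0.1  ]
311 284 [ 0.421 -0.392  0.093]
```

View pics/t2.png

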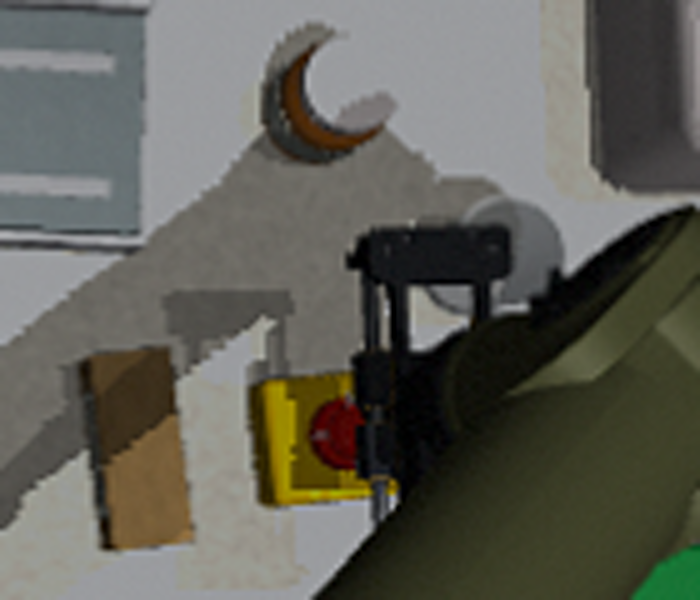

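Emit:
servo_tool:
  steps:
    - {"ax": 0,"ay": 0,"az": 0,"tx": 0,"ty": 0,"tz": 2,"gripper": -1}
    - {"ax": 0,"ay": 0,"az": 0,"tx": 0,"ty": 0,"tz": 4,"gripper": -1}
    - {"ax": 0,"ay": 0,"az": 0,"tx": 0,"ty": 0,"tz": 6,"gripper": -1}
    - {"ax": 0,"ay": 0,"az": 0,"tx": 0,"ty": 0,"tz": 6,"gripper": -1}

```text
time_s: 4.15
tool_pos: [0.4299, -0.3756, 0.1105]
orientation: [-180.0, -0.0, 90.6]
ft_force: [0.5, 0.2, -0.7]
gripper_width: 0.0005
```

Run:
```python
from h import *
o=r.observe();print(o['tool_pos'],o['ft_force'])
p,d=read_camera('side'); save(p,'s3.png',(285,245,340,300),10)
```

```text
[ 0.4299392  -0.37562654  0.110469  ] [ 0.52025052  0.21915417 -0.7428678 ]
```

View pics/s3.png

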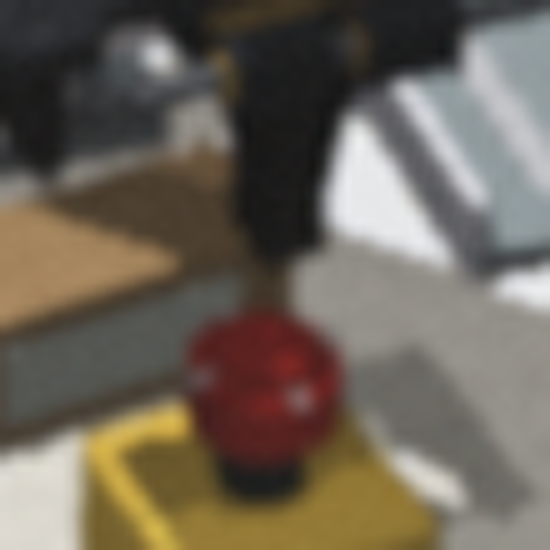

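Emit:
servo_tool:
  steps:
    - {"ax": 0,"ay": 0,"az": 0,"tx": 0,"ty": 0,"tz": 2,"gripper": -1}
    - {"ax": 0,"ay": 0,"az": 0,"tx": 0,"ty": 0,"tz": 3,"gripper": -1}
    - {"ax": 0,"ay": 0,"az": 0,"tx": 0,"ty": 0,"tz": 4,"gripper": -1}
    - {"ax": 0,"ay": 0,"az": 0,"tx": 0,"ty": 0,"tz": 4,"gripper": -1}

```text
time_s: 4.6
tool_pos: [0.43, -0.3757, 0.1066]
orientation: [-180.0, -0.0, 90.6]
ft_force: [-0.5, 0.8, -0.5]
gripper_width: 0.0005
```

Run:
```python
from h import *
o=r.observe();print(o['tool_pos'],o['ft_force'])
p,d=read_camera('side'); save(p,'s4.png',(285,245,340,300),10)
```

```text
[ 0.42997557 -0.37574491  0.1065724 ] [-0.49018397  0.82362299 -0.50059497]
```

View pics/s4.png

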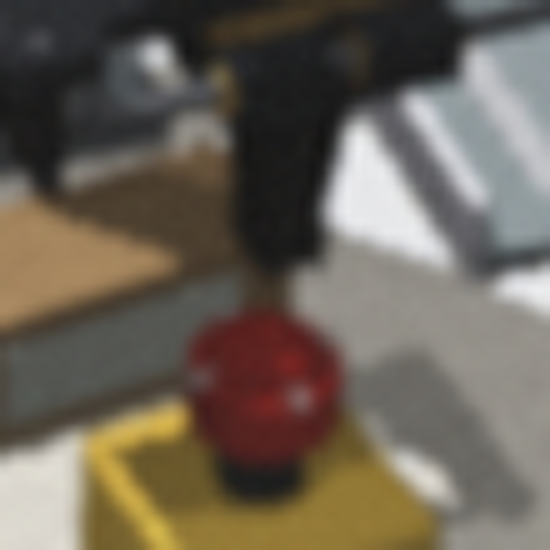

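Emit:
servo_tool:
  steps:
    - {"ax": 0,"ay": 0,"az": 0,"tx": 0,"ty": 0,"tz": 2,"gripper": -1}
    - {"ax": 0,"ay": 0,"az": 0,"tx": 0,"ty": 0,"tz": 4,"gripper": -1}
    - {"ax": 0,"ay": 0,"az": 0,"tx": 0,"ty": 0,"tz": 4,"gripper": -1}

```text
time_s: 4.95
tool_pos: [0.4299, -0.3756, 0.1024]
orientation: [-180.0, -0.0, 90.6]
ft_force: [-0.1, -0.4, 0.1]
gripper_width: 0.0002
```

Run:
```python
from h import *
print(at_h('top',[(286,355)],0.0))
o=r.observe();print(o['tool_pos'],o['ft_force'])
p,d=read_camera('side'); save(p,'s5.png',(285,245,340,300),10)
```

```text
[[ 0.0086716  -0.00135878  0.        ]]
[ 0.42986529 -0.37563743  0.10236873] [-0.08076889 -0.37283024  0.0653348 ]
```

View pics/s5.png

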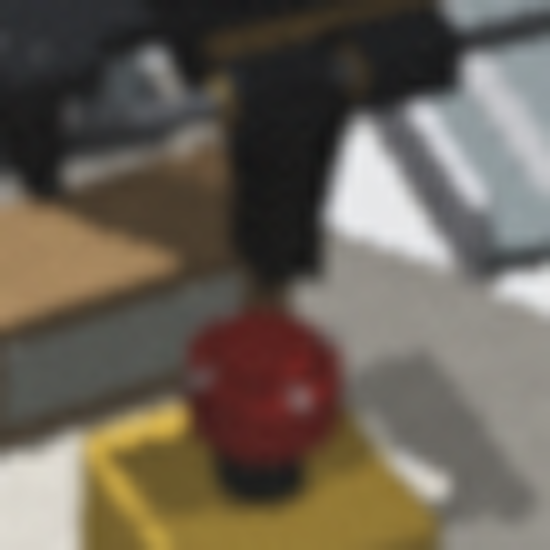

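Emit:
servo_tool:
  steps:
    - {"ax": 0,"ay": 0,"az": 0,"tx": 0,"ty": 0,"tz": 2,"gripper": -1}
    - {"ax": 0,"ay": 0,"az": 0,"tx": 0,"ty": 0,"tz": 4,"gripper": -1}
    - {"ax": 0,"ay": 0,"az": 0,"tx": 0,"ty": 0,"tz": 6,"gripper": -1}
    - {"ax": 0,"ay": 0,"az": 0,"tx": 0,"ty": 0,"tz": 6,"gripper": -1}

```text
time_s: 5.4
tool_pos: [0.4299, -0.3756, 0.0963]
orientation: [-180.0, -0.0, 90.6]
ft_force: [0.3, 1.1, 0.4]
gripper_width: 0.0006
```

Run:
```python
from h import *
o=r.observe();print(o['tool_pos'],o['ft_force'])
p,d=read_camera('side'); save(p,'s6.png',(285,245,340,300),10)
```

```text
[ 0.42988117 -0.37562271  0.09633444] [0.32869526 1.11349356 0.42963507]
```

View pics/s6.png

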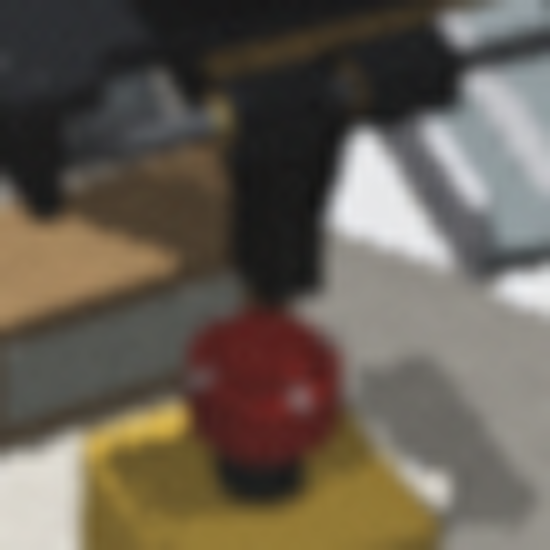

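Emit:
servo_tool:
  steps:
    - {"ax": 0,"ay": 0,"az": 0,"tx": 0,"ty": 0,"tz": 2,"gripper": -1}
    - {"ax": 0,"ay": 0,"az": 0,"tx": 0,"ty": 0,"tz": 4,"gripper": -1}
    - {"ax": 0,"ay": 0,"az": 0,"tx": 0,"ty": 0,"tz": 6,"gripper": -1}
    - {"ax": 0,"ay": 0,"az": 0,"tx": 0,"ty": 0,"tz": 6,"gripper": -1}

```text
time_s: 5.85
tool_pos: [0.4298, -0.3756, 0.0903]
orientation: [-180.0, -0.0, 90.6]
ft_force: [1.1, 0.1, -0.4]
gripper_width: 0.0003
```

Run:
```python
from h import *
o=r.observe();print(o['tool_pos'],o['ft_force'])
p,d=read_camera('side'); save(p,'s7.png',(285,245,340,300),10)
```

```text
[ 0.42983999 -0.37559792  0.09033105] [ 1.11802431  0.0788154  -0.3525903 ]
```

View pics/s7.png

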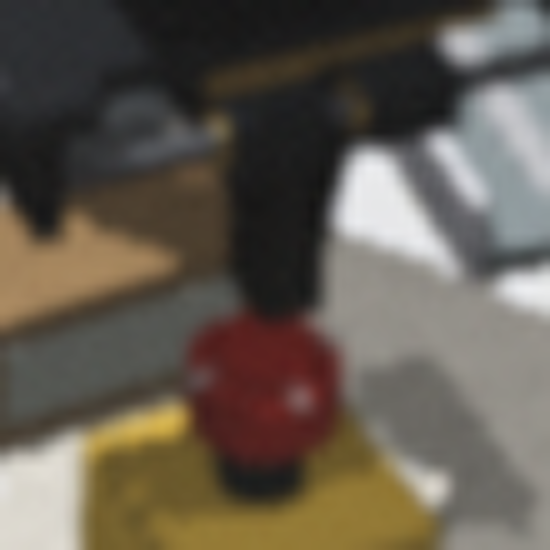

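Run:
```python
from h import *
c,f,R,t=cam('side'); print('cam',-R.T@t)
c,f,R,t=cam('top'); print('cam',-R.T@t)
ds=np.median([read_camera('side')[1] for _ in range(3)],0); W=cloud('side',ds)
for v in range(254,292,2): print(v,[W[v,u].round(3).tolist() for u in (310,312,314)])
```

```text
cam [-0.04852191 -1.35671207  1.00462336]
cam [ 0.35860655 -0.01391159  1.2932296 ]
254 [[0.408, -0.405, 0.209], [0.413, -0.405, 0.207], [0.419, -0.406, 0.206]]
256 [[0.406, -0.41, 0.206], [0.409, -0.415, 0.208], [0.414, -0.417, 0.208]]
258 [[0.402, -0.418, 0.206], [0.409, -0.416, 0.203], [0.413, -0.42, 0.205]]
260 [[0.403, -0.416, 0.198], [0.409, -0.417, 0.197], [0.414, -0.417, 0.196]]
262 [[0.403, -0.417, 0.192], [0.409, -0.416, 0.19], [0.414, -0.417, 0.189]]
264 [[0.416, -0.391, 0.163], [0.423, -0.389, 0.16], [0.43, -0.386, 0.155]]
266 [[0.416, -0.391, 0.157], [0.423, -0.39, 0.153], [0.429, -0.389, 0.152]]
268 [[0.419, -0.386, 0.145], [0.423, -0.389, 0.146], [0.43, -0.387, 0.142]]
270 [[0.42, -0.384, 0.136], [0.423, -0.39, 0.14], [0.429, -0.39, 0.138]]
272 [[0.423, -0.378, 0.124], [0.423, -0.389, 0.133], [0.431, -0.386, 0.128]]
274 [[0.422, -0.38, 0.119], [0.423, -0.39, 0.126], [0.43, -0.389, 0.123]]
276 [[0.431, -0.361, 0.095], [0.424, -0.389, 0.118], [0.43, -0.39, 0.117]]
278 [[0.426, -0.374, 0.099], [0.43, -0.377, 0.1], [0.436, -0.377, 0.098]]
280 [[0.421, -0.383, 0.101], [0.427, -0.384, 0.099], [0.433, -0.384, 0.098]]
282 [[0.419, -0.388, 0.098], [0.426, -0.387, 0.095], [0.43, -0.39, 0.096]]
284 [[0.42, -0.388, 0.09], [0.424, -0.39, 0.091], [0.429, -0.394, 0.092]]
286 [[0.417, -0.394, 0.089], [0.422, -0.395, 0.088], [0.427, -0.397, 0.088]]
288 [[0.416, -0.396, 0.084], [0.422, -0.396, 0.082], [0.428, -0.396, 0.08]]
290 [[0.417, -0.395, 0.076], [0.421, -0.398, 0.077], [0.427, -0.399, 0.075]]
```

Emit:
servo_tool:
  steps:
    - {"ax": 0,"ay": 0,"az": 0,"tx": 0,"ty": 0,"tz": 3,"gripper": -1}
    - {"ax": 0,"ay": 0,"az": 0,"tx": 0,"ty": 0,"tz": 6,"gripper": -1}
    - {"ax": 0,"ay": 0,"az": 0,"tx": 0,"ty": 0,"tz": 8,"gripper": -1}
    - {"ax": 0,"ay": 0,"az": 0,"tx": 0,"ty": 0,"tz": 8,"gripper": -1}

```text
time_s: 6.45
tool_pos: [0.4298, -0.3756, 0.0822]
orientation: [-180.0, -0.0, 90.6]
ft_force: [0.2, -0.5, -0.0]
gripper_width: 0.0002
```

Run:
```python
from h import *
o=r.observe();print(o['tool_pos'],o['ft_force'],o['joint_pos'])
p,d=read_camera('side'); save(p,'s8.png',(285,245,340,300),10)
```

```text
[ 0.42978976 -0.37556996  0.08224113] [ 0.1966184  -0.53275261 -0.01519355] [ -1.30082116  17.60543743  46.71767958 104.05623609 -14.12250066
  64.41034754  50.89199245]
```

View pics/s8.png

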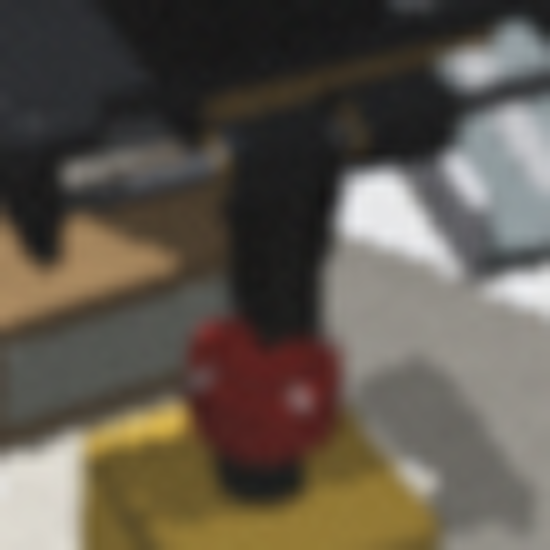

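Emit:
servo_tool:
  steps:
    - {"ax": 0,"ay": 0,"az": 0,"tx": 0,"ty": 0,"tz": 2,"gripper": -1}
    - {"ax": 0,"ay": 0,"az": 0,"tx": 0,"ty": 0,"tz": 4,"gripper": -1}
    - {"ax": 0,"ay": 0,"az": 0,"tx": 0,"ty": 0,"tz": 6,"gripper": -1}
    - {"ax": 0,"ay": 0,"az": 0,"tx": 0,"ty": 0,"tz": 6,"gripper": -1}

```text
time_s: 6.9
tool_pos: [0.4301, -0.3758, 0.0766]
orientation: [180.0, -0.0, 90.6]
ft_force: [0.6, 0.2, 1.2]
gripper_width: 0.0003
```

Run:
```python
from h import *
o=r.observe();print(o['tool_pos'],o['ft_force'])
p,d=read_camera('side'); save(p,'s9.png',(285,245,340,300),10)
```

```text
[ 0.43010544 -0.37582103  0.07659843] [0.60735359 0.16937169 1.21910788]
```

View pics/s9.png

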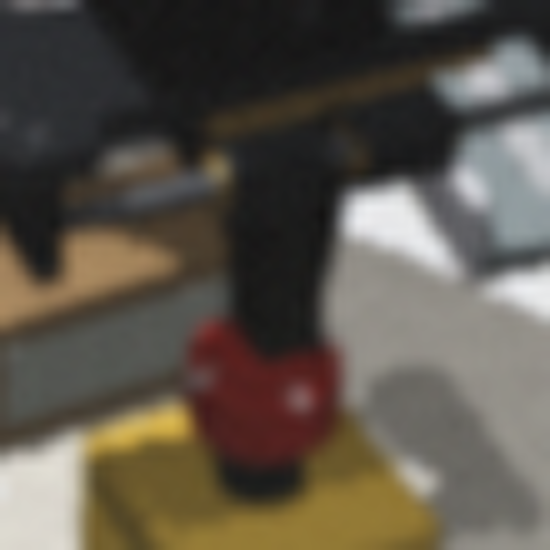

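Emit:
servo_tool:
  steps:
    - {"ax": 0,"ay": 0,"az": 0,"tx": 0,"ty": 0,"tz": 2,"gripper": -1}
    - {"ax": 0,"ay": 0,"az": 0,"tx": 0,"ty": 0,"tz": 4,"gripper": -1}
    - {"ax": 0,"ay": 0,"az": 0,"tx": 0,"ty": 0,"tz": 6,"gripper": -1}
    - {"ax": 0,"ay": 0,"az": 0,"tx": 0,"ty": 0,"tz": 7,"gripper": -1}
    - {"ax": 0,"ay": 0,"az": 0,"tx": 0,"ty": 0,"tz": 7,"gripper": -1}

```text
time_s: 7.45
tool_pos: [0.4302, -0.3759, 0.0701]
orientation: [180.0, -0.0, 90.6]
ft_force: [-0.8, 1.2, 4.9]
gripper_width: 0.0008
```

Run:
```python
from h import *
o=r.observe();print(o['tool_pos'],o['ft_force'])
p,d=read_camera('side'); save(p,'s10.png',(285,245,340,300),10)
```

```text
[ 0.43017328 -0.37589061  0.07013337] [-0.83296973  1.17877243  4.92306982]
```

View pics/s10.png

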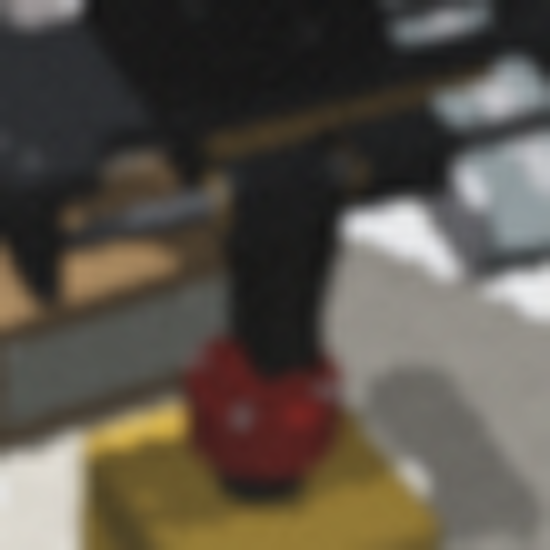

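Contact made and the ring is turning. I'll finish the press.

Emit:
servo_tool:
  steps:
    - {"ax": 0,"ay": 0,"az": 0,"tx": 0,"ty": 0,"tz": 2,"gripper": -1}
    - {"ax": 0,"ay": 0,"az": 0,"tx": 0,"ty": 0,"tz": 3.5,"gripper": -1}
    - {"ax": 0,"ay": 0,"az": 0,"tx": 0,"ty": 0,"tz": 3.5,"gripper": -1}
    - {"ax": 0,"ay": 0,"az": 0,"tx": 0,"ty": 0,"tz": 3.5,"gripper": -1}

```text
time_s: 7.9
tool_pos: [0.4303, -0.3759, 0.0678]
orientation: [180.0, -0.0, 90.6]
ft_force: [-3.2, 3.7, 13.2]
gripper_width: 0.0004
```

Run:
```python
from h import *
o=r.observe();print(o['tool_pos'],o['ft_force'])
p,d=read_camera('side'); save(p,'s11.png',(285,245,340,300),10)
```

```text
[ 0.4302681  -0.37594526  0.06781525] [-3.18455899  3.6710136  13.22955429]
```

View pics/s11.png

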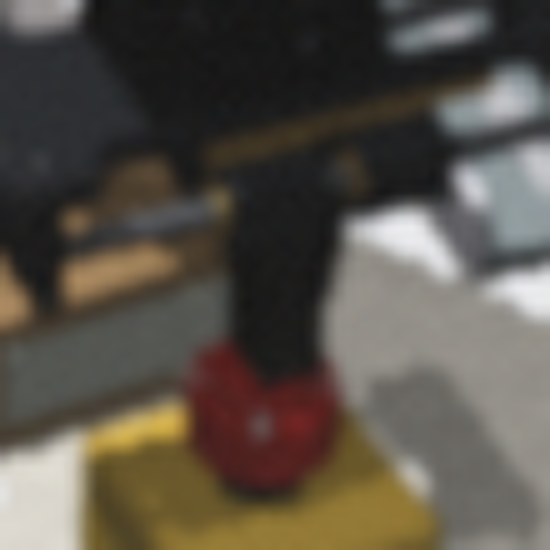

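Emit:
servo_tool:
  steps:
    - {"ax": 0,"ay": 0,"az": 0,"tx": 0,"ty": 0,"tz": -40,"gripper": -1}
    - {"ax": 0,"ay": 0,"az": 0,"tx": 0,"ty": 0,"tz": -80,"gripper": 0.1}
    - {"ax": 0,"ay": 0,"az": 0,"tx": 0,"ty": 0,"tz": -80,"gripper": 0.1}
    - {"ax": 0,"ay": 0,"az": 0,"tx": 0,"ty": 0,"tz": -80,"gripper": 0.1}

```text
time_s: 8.35
tool_pos: [0.4306, -0.3761, 0.1467]
orientation: [179.9, 0.0, 90.6]
ft_force: [-0.7, 0.4, -0.9]
gripper_width: 0.0172
```

```bash
python3 plan.py .634,-.118,.12,86.6
python3 - <<'E'
from h import *
p,d=read_camera('side'); save(p,'s12.png',(250,200,370,300),6)
p,d=read_camera('top'); save(p,'t12.png',(340,130,480,250),5)
E
```

```text
t 8.35 pos [ 0.4306 -0.3761  0.1467] rpy [179.9   0.   90.6] F [-0.7  0.4 -0.9] w 0.0172 q [ -3.  14.  48. 100. -11.  71.  48.]
.634,-.118,.12,86.6 t [255.8 206.2  27. ] a [0.1 0.  4. ]
```

View pics/s12.png

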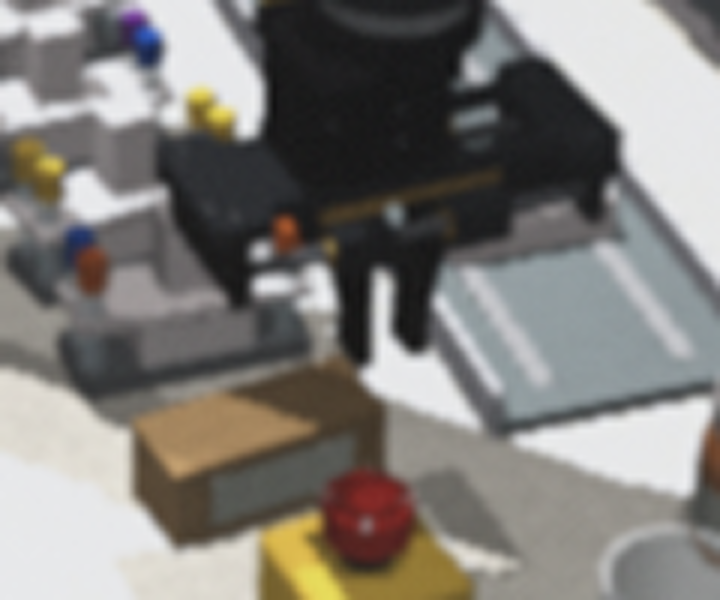

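View pics/t12.png

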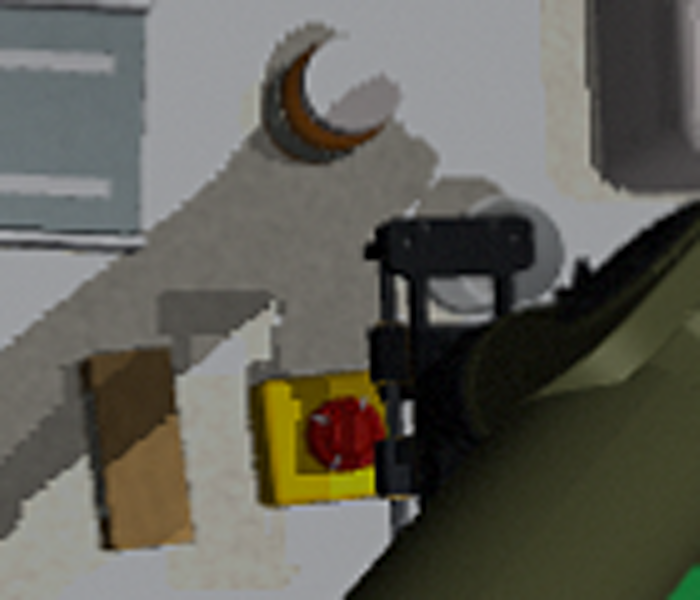

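Emit:
servo_tool:
  steps:
    - {"ax": 0,"ay": 0,"az": 4,"tx": 50,"ty": 40,"tz": 0,"gripper": 0.1}
    - {"ax": 0,"ay": 0,"az": 4,"tx": 256,"ty": 206,"tz": 10,"gripper": 0.1}
    - {"ax": 0,"ay": 0,"az": 4,"tx": 256,"ty": 206,"tz": 10,"gripper": 0.1}
    - {"ax": 0,"ay": 0,"az": 4,"tx": 256,"ty": 206,"tz": 10,"gripper": 0.1}
    - {"ax": 0,"ay": 0,"az": 4,"tx": 256,"ty": 206,"tz": 10,"gripper": 0.1}
    - {"ax": 0,"ay": 0,"az": 4,"tx": 256,"ty": 206,"tz": 10,"gripper": 0.1}
    - {"ax": 0,"ay": 0,"az": 4,"tx": 256,"ty": 206,"tz": 10,"gripper": 0.1}
    - {"ax": 0,"ay": 0,"az": 4,"tx": 256,"ty": 206,"tz": 10,"gripper": 0.1}
    - {"ax": 0,"ay": 0,"az": 4,"tx": 256,"ty": 206,"tz": 10,"gripper": 0.1}

```text
time_s: 9.35
tool_pos: [0.6323, -0.1171, 0.1342]
orientation: [-179.8, 0.1, 86.7]
ft_force: [-0.4, -0.7, 0.9]
gripper_width: 0.0475
```

```bash
python3 plan.py .634,-.118,.12,86.6
python3 - <<'E'
from h import *
p,d=read_camera('side'); save(p,'s13.png',(270,160,390,260),6)
W=cloud('side',d); np.save('w.npy',W)
p,d=read_camera('top'); save(p,'t13.png',(270,80,410,200),5)
E
```

```text
t 9.35 pos [ 0.6323 -0.1171  0.1342] rpy [-1.798e+02  1.000e-01  8.670e+01] F [-0.4 -0.7  0.9] w 0.0475 q [-22.  23.  39.  90. -15.  73.  16.]
.634,-.118,.12,86.6 t [-0.8  1.8 14.2] a [-0.2  0.1  0.1]
```

View pics/s13.png

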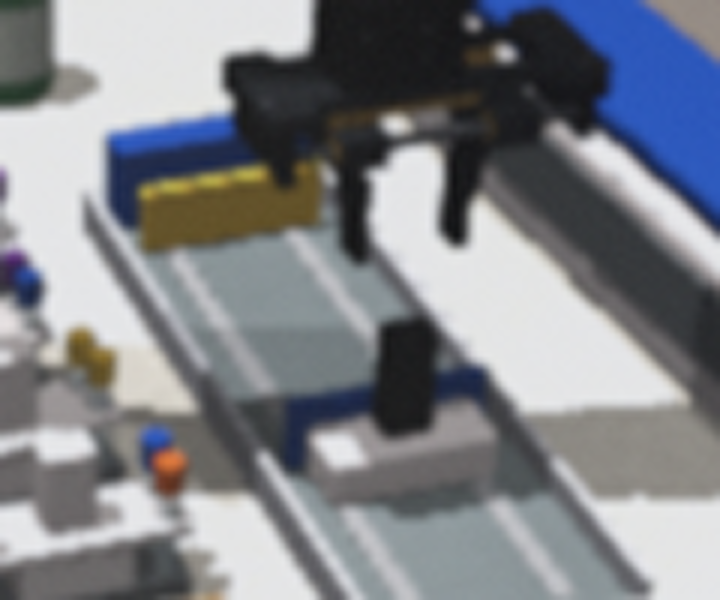

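View pics/t13.png

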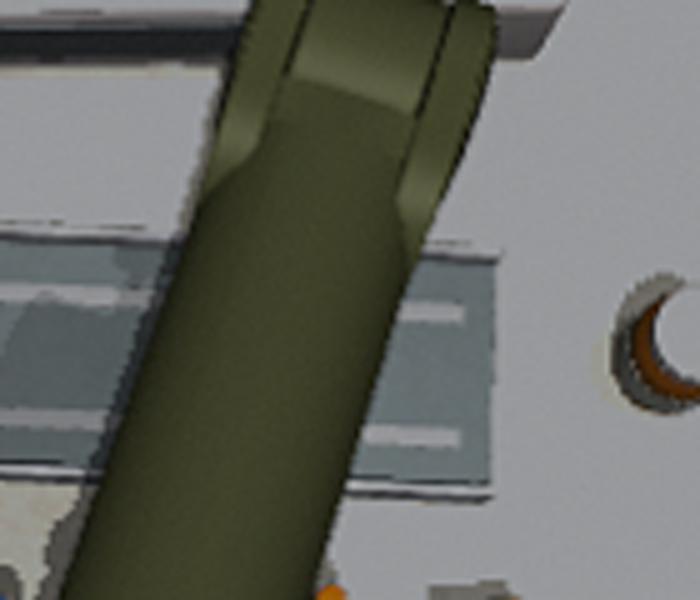

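Emit:
servo_tool:
  steps:
    - {"ax": 0,"ay": 0,"az": 0,"tx": -1,"ty": 1.8,"tz": 25,"gripper": 0.1}
    - {"ax": 0,"ay": 0,"az": 0,"tx": -1,"ty": 1.8,"tz": 50,"gripper": 0.1}
    - {"ax": 0,"ay": 0,"az": 0,"tx": -1,"ty": 1.8,"tz": 65,"gripper": 0.1}
    - {"ax": 0,"ay": 0,"az": 0,"tx": -1,"ty": 1.8,"tz": 80,"gripper": 0.1}
    - {"ax": 0,"ay": 0,"az": 0,"tx": -1,"ty": 1.8,"tz": 87,"gripper": 0.1}
    - {"ax": 0,"ay": 0,"az": 0,"tx": -1,"ty": 1.8,"tz": 87,"gripper": 0.1}

```text
time_s: 10.05
tool_pos: [0.6343, -0.1189, 0.0484]
orientation: [-179.9, 0.0, 86.6]
ft_force: [0.4, -0.3, 0.8]
gripper_width: 0.048
```

```bash
python3 plan.py .634,-.118,.046,86.6
python3 - <<'E'
from h import *
p,d=read_camera('side'); save(p,'s14.png',(290,170,390,260),8)
E
```

```text
t 10.05 pos [ 0.6343 -0.1189  0.0484] rpy [-179.9    0.    86.6] F [ 0.4 -0.3  0.8] w 0.048 q [-21.  28.  37.  95. -18.  64.  18.]
.634,-.118,.046,86.6 t [ 0.8 -0.3  2.4] a [-0.1  0.   0. ]
```

View pics/s14.png

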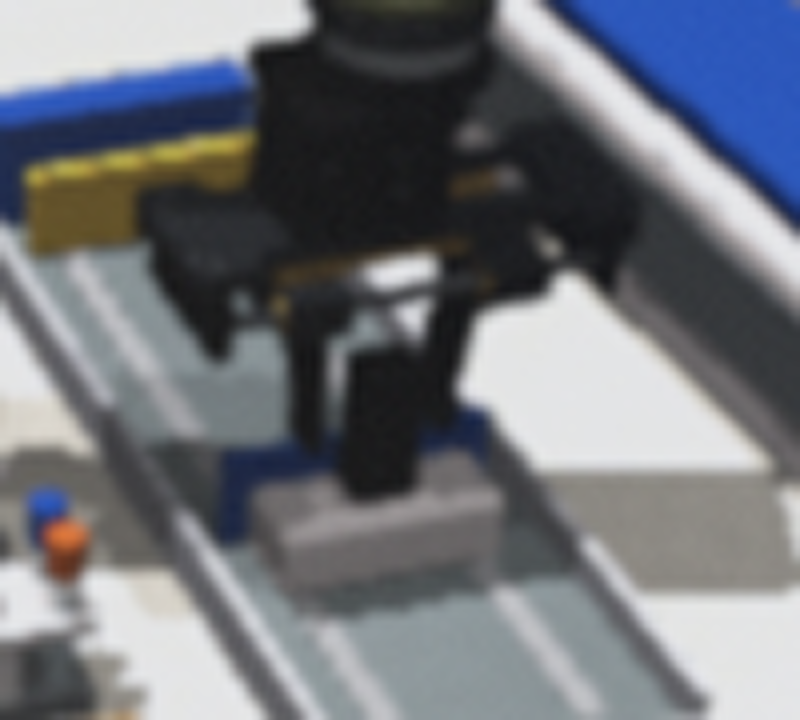

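Emit:
servo_tool:
  steps:
    - {"ax": 0,"ay": 0,"az": 0,"tx": 0,"ty": 0,"tz": 2,"gripper": -1}
    - {"ax": 0,"ay": 0,"az": 0,"tx": 0,"ty": 0,"tz": 2,"gripper": -1}
    - {"ax": 0,"ay": 0,"az": 0,"tx": 0,"ty": 0,"tz": 2,"gripper": -1}
    - {"ax": 0,"ay": 0,"az": 0,"tx": 0,"ty": 0,"tz": 2,"gripper": -1}
  grip_force: 20

```text
time_s: 10.5
tool_pos: [0.6377, -0.1188, 0.048]
orientation: [179.7, 0.0, 86.6]
ft_force: [6.8, -0.8, -3.0]
gripper_width: 0.0296
```

```bash
python3 plan.py .6286,-.210,.046,86.6
```

```text
t 10.5 pos [ 0.6377 -0.1188  0.048 ] rpy [179.7   0.   86.6] F [ 6.8 -0.8 -3. ] w 0.0296 q [-21.  28.  37.  94. -18.  64.  18.]
.6286,-.210,.046,86.6 t [-91.6  -3.8   2.1] a [0.3 0.  0. ]
```

Emit:
servo_tool:
  steps:
    - {"ax": 0,"ay": 0,"az": 0,"tx": 0,"ty": 4,"tz": -1,"gripper": -1}
    - {"ax": 0,"ay": 0,"az": 0,"tx": -10,"ty": 4,"tz": -1,"gripper": -1}
    - {"ax": 0,"ay": 0,"az": 0,"tx": -20,"ty": 4,"tz": -1,"gripper": -1}
    - {"ax": 0,"ay": 0,"az": 0,"tx": -30,"ty": 4,"tz": -1,"gripper": -1}
    - {"ax": 0,"ay": 0,"az": 0,"tx": -40,"ty": 4,"tz": -1,"gripper": -1}
    - {"ax": 0,"ay": 0,"az": 0,"tx": -50,"ty": 4,"tz": -1,"gripper": -1}
    - {"ax": 0,"ay": 0,"az": 0,"tx": -60,"ty": 4,"tz": -1,"gripper": -1}
    - {"ax": 0,"ay": 0,"az": 0,"tx": -70,"ty": 4,"tz": -1,"gripper": -1}
    - {"ax": 0,"ay": 0,"az": 0,"tx": -80,"ty": 4,"tz": -1,"gripper": -1}
    - {"ax": 0,"ay": 0,"az": 0,"tx": -85,"ty": 4,"tz": -1,"gripper": -1}
    - {"ax": 0,"ay": 0,"az": 0,"tx": -85,"ty": 4,"tz": -1,"gripper": -1}

```text
time_s: 11.6
tool_pos: [0.632, -0.2055, 0.0479]
orientation: [-179.8, 0.0, 86.5]
ft_force: [-6.0, -1.5, 0.6]
gripper_width: 0.0299
```

```bash
python3 plan.py .6286,-.210,.046,86.6
```

```text
t 11.6 pos [ 0.632  -0.2055  0.0479] rpy [-179.8    0.    86.5] F [-6.  -1.5  0.6] w 0.0299 q [-13.  30.  38.  91. -20.  65.  26.]
.6286,-.210,.046,86.6 t [-4.7 -3.2  1.9] a [-0.2  0.  -0.1]
```

Emit:
servo_tool:
  steps:
    - {"ax": 0,"ay": 0,"az": 0,"tx": -2,"ty": -2.5,"tz": 0,"gripper": -1}
    - {"ax": 0,"ay": 0,"az": 0,"tx": -4,"ty": -2.5,"tz": 0,"gripper": -1}
    - {"ax": 0,"ay": 0,"az": 0,"tx": -6,"ty": -2.5,"tz": 0,"gripper": -1}
    - {"ax": 0,"ay": 0,"az": 0,"tx": -8,"ty": -2.5,"tz": 0,"gripper": -1}
    - {"ax": 0,"ay": 0,"az": 0,"tx": -8,"ty": -2.5,"tz": 0,"gripper": -1}

```text
time_s: 12.1
tool_pos: [0.6317, -0.2113, 0.048]
orientation: [179.9, -0.0, 86.7]
ft_force: [3.4, 0.8, -7.4]
gripper_width: 0.0301
```

```bash
python3 plan.py .6286,-.210,.046,86.6
```

```text
t 12.1 pos [ 0.6317 -0.2113  0.048 ] rpy [179.9  -0.   86.7] F [ 3.4  0.8 -7.4] w 0.0301 q [-12.  30.  38.  91. -20.  65.  27.]
.6286,-.210,.046,86.6 t [ 1.1 -3.2  2. ] a [ 0.1 -0.   0.1]
```

Emit:
servo_tool:
  steps:
    - {"ax": 0,"ay": 0,"az": 0,"tx": -2,"ty": 1.5,"tz": -1,"gripper": -1}
    - {"ax": 0,"ay": 0,"az": 0,"tx": -4,"ty": 1.5,"tz": -1,"gripper": -1}
    - {"ax": 0,"ay": 0,"az": 0,"tx": -5,"ty": 1.5,"tz": -1,"gripper": -1}
    - {"ax": 0,"ay": 0,"az": 0,"tx": -5,"ty": 1.5,"tz": -1,"gripper": -1}

```text
time_s: 12.5
tool_pos: [0.6316, -0.2112, 0.048]
orientation: [-179.8, -0.4, 86.8]
ft_force: [-0.3, 9.1, -5.9]
gripper_width: 0.0295
```

```bash
python3 plan.py .6286,-.210,.046,86.6;python3 - <<'E'
from h import *
p,d=read_camera('side'); save(p,'s15.png',(270,150,390,270),5)
E
```

```text
t 12.5 pos [ 0.6316 -0.2112  0.048 ] rpy [-179.8   -0.4   86.8] F [-0.3  9.1 -5.9] w 0.0295 q [-12.  30.  38.  91. -20.  66.  27.]
.6286,-.210,.046,86.6 t [ 1.  -3.1  2. ] a [-0.2 -0.4  0.2]
```

View pics/s15.png

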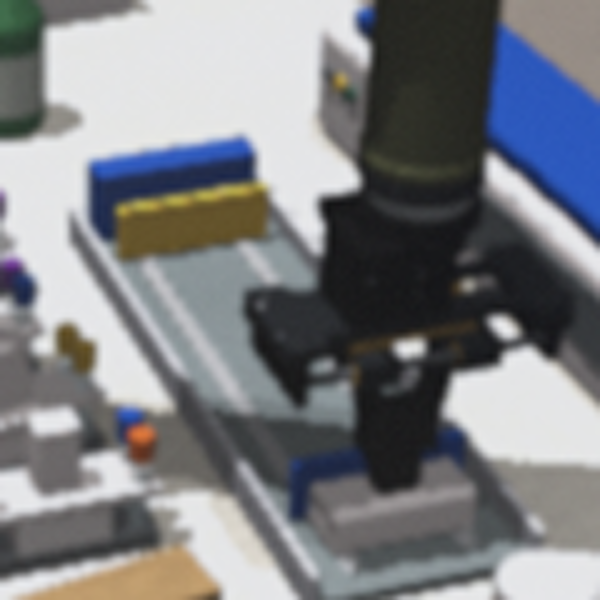

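Emit:
servo_tool:
  steps:
    - {"ax": 0,"ay": 0,"az": 0,"tx": 3,"ty": 0,"tz": 0,"gripper": 0.1}
    - {"ax": 0,"ay": 0,"az": 0,"tx": 3,"ty": 0,"tz": 0,"gripper": 0.1}
    - {"ax": 0,"ay": 0,"az": 0,"tx": 3,"ty": 0,"tz": 0,"gripper": 0.1}
    - {"ax": 0,"ay": 0,"az": 0,"tx": 3,"ty": 0,"tz": -50,"gripper": 0.1}
    - {"ax": 0,"ay": 0,"az": 0,"tx": 3,"ty": 0,"tz": -100,"gripper": 0.1}
    - {"ax": 0,"ay": 0,"az": 0,"tx": 3,"ty": 0,"tz": -110,"gripper": 0.1}
    - {"ax": 0,"ay": 0,"az": 0,"tx": 3,"ty": 0,"tz": -110,"gripper": 0.1}

```text
time_s: 13.25
tool_pos: [0.6339, -0.2158, 0.1629]
orientation: [179.6, 0.1, 86.6]
ft_force: [0.3, -0.5, 0.4]
gripper_width: 0.0476
```

```bash
python3 plan.py .5,.1,.158,95 .447,.159,.13,104
python3 - <<'E'
from h import *
p,d=read_camera('side'); save(p,'s16.png',(200,140,400,290),4)
E
```

```text
t 13.25 pos [ 0.6339 -0.2158  0.1629] rpy [1.796e+02 1.000e-01 8.660e+01] F [ 0.3 -0.5  0.4] w 0.0476 q [-13.  25.  40.  84. -16.  76.  25.]
.5,.1,.158,95 t [ 307.2 -152.6    3.4] a [ 0.3  0.1 -8.4]
.447,.159,.13,104 t [ 363.  -209.2   31. ] a [  0.3   0.2 -17.4]
```

View pics/s16.png

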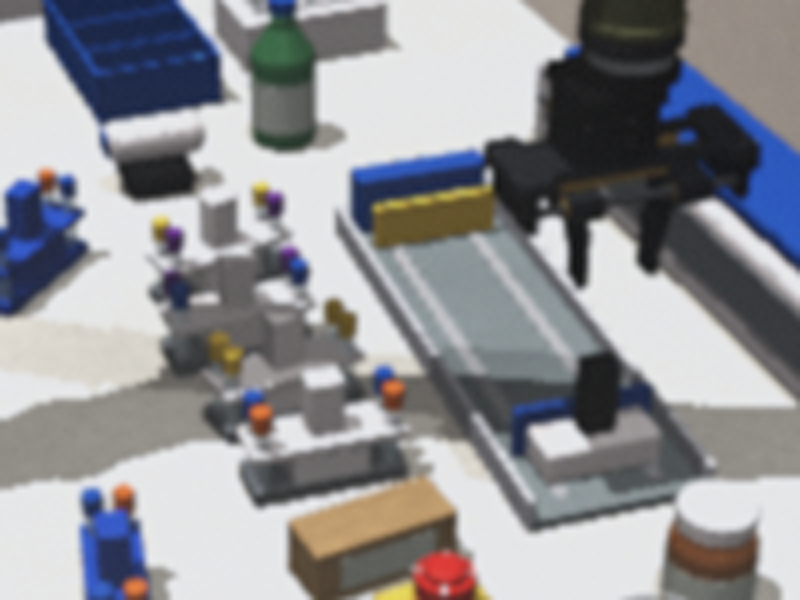

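Emit:
servo_tool:
  steps:
    - {"ax": 0,"ay": 0,"az": -8,"tx": 307,"ty": -153,"tz": 0,"gripper": 0.1}
    - {"ax": 0,"ay": 0,"az": -8,"tx": 307,"ty": -153,"tz": 0,"gripper": 0.1}
    - {"ax": 0,"ay": 0,"az": -8,"tx": 307,"ty": -153,"tz": 0,"gripper": 0.1}
    - {"ax": 0,"ay": 0,"az": -8,"tx": 307,"ty": -153,"tz": 0,"gripper": 0.1}
    - {"ax": 0,"ay": 0,"az": -8,"tx": 307,"ty": -153,"tz": 0,"gripper": 0.1}
    - {"ax": 0,"ay": 0,"az": -8,"tx": 307,"ty": -153,"tz": 0,"gripper": 0.1}
    - {"ax": 0,"ay": 0,"az": -8,"tx": 307,"ty": -153,"tz": 0,"gripper": 0.1}
    - {"ax": 0,"ay": 0,"az": -17,"tx": 363,"ty": -209,"tz": 31,"gripper": 0.1}
    - {"ax": 0,"ay": 0,"az": -17,"tx": 363,"ty": -209,"tz": 31,"gripper": 0.1}
    - {"ax": 0,"ay": 0,"az": -17,"tx": 363,"ty": -209,"tz": 31,"gripper": 0.1}
    - {"ax": 0,"ay": 0,"az": -17,"tx": 363,"ty": -209,"tz": 31,"gripper": 0.1}

```text
time_s: 14.4
tool_pos: [0.4437, 0.1606, 0.1266]
orientation: [-179.8, 0.1, 103.7]
ft_force: [0.7, 0.0, 0.3]
gripper_width: 0.0477
```

```bash
python3 plan.py .447,.159,.10,104
python3 - <<'E'
from h import *
p,d=read_camera('side'); save(p,'s17.png',(200,130,320,250),6)
p,d=read_camera('top'); save(p,'t17.png',(200,150,350,260),5)
E
```

```text
t 14.4 pos [0.4437 0.1606 0.1266] rpy [-1.798e+02  1.000e-01  1.037e+02] F [0.7 0.  0.3] w 0.0477 q [-48.  -1.  25. 114.   1.  68. -10.]
.447,.159,.10,104 t [-2.3  2.9 26.6] a [-0.2  0.1 -0.3]
```

View pics/s17.png

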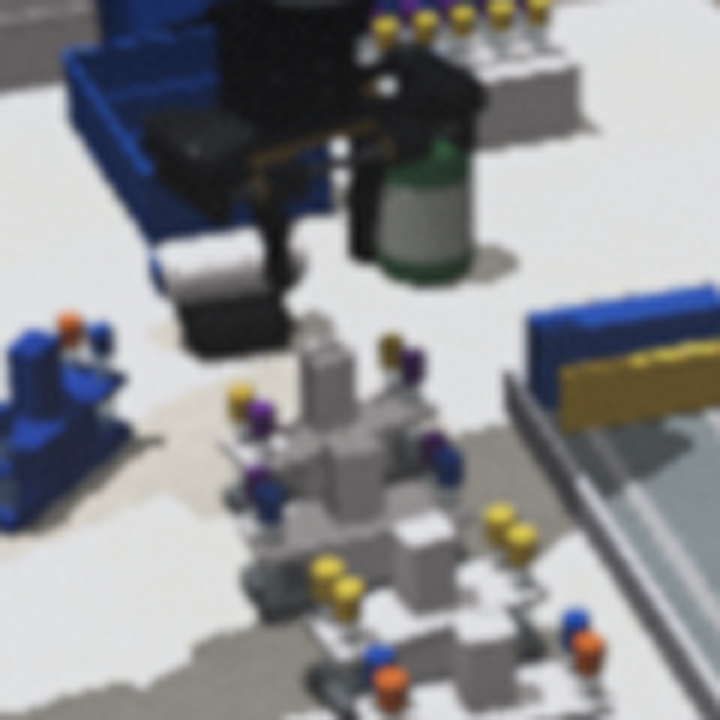

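View pics/t17.png

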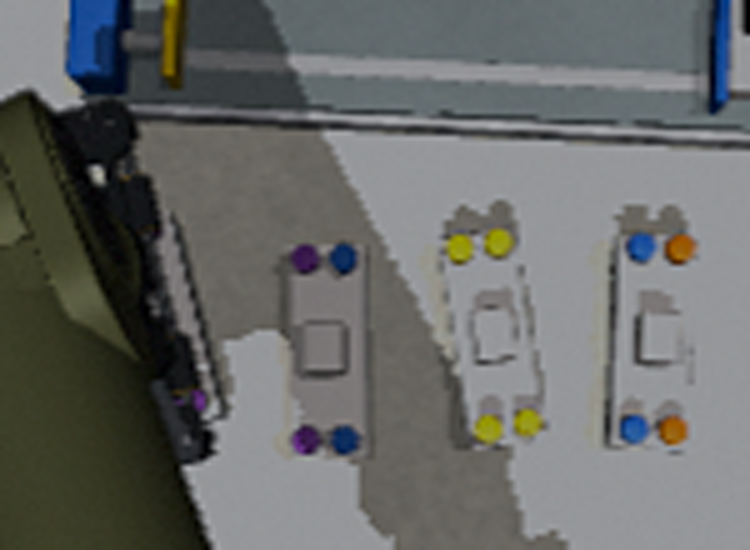

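Emit:
servo_tool:
  steps:
    - {"ax": 0,"ay": 0,"az": 0,"tx": -2,"ty": 3,"tz": 20,"gripper": 0.1}
    - {"ax": 0,"ay": 0,"az": 0,"tx": -2,"ty": 3,"tz": 45,"gripper": 0.1}
    - {"ax": 0,"ay": 0,"az": 0,"tx": -2,"ty": 3,"tz": 65,"gripper": 0.1}
    - {"ax": 0,"ay": 0,"az": 0,"tx": -2,"ty": 3,"tz": 80,"gripper": 0.1}
    - {"ax": 0,"ay": 0,"az": 0,"tx": -2,"ty": 3,"tz": 88,"gripper": 0.1}
    - {"ax": 0,"ay": 0,"az": 0,"tx": -2,"ty": 3,"tz": 88,"gripper": 0.1}

```text
time_s: 15.1
tool_pos: [0.4484, 0.1584, 0.0394]
orientation: [-179.9, 0.1, 103.5]
ft_force: [0.4, -0.4, 0.6]
gripper_width: 0.0479
```

```bash
python3 plan.py .447,.159,.038,104
python3 - <<'E'
from h import *
p,d=read_camera('side'); save(p,'s18.png',(220,150,300,220),9)
E
```

```text
t 15.1 pos [0.4484 0.1584 0.0394] rpy [-1.799e+02  1.000e-01  1.035e+02] F [ 0.4 -0.4  0.6] w 0.0479 q [-47.   6.  25. 118.  -3.  57.  -7.]
.447,.159,.038,104 t [ 0.9 -1.2  1.4] a [-0.1  0.1 -0.5]
```

View pics/s18.png

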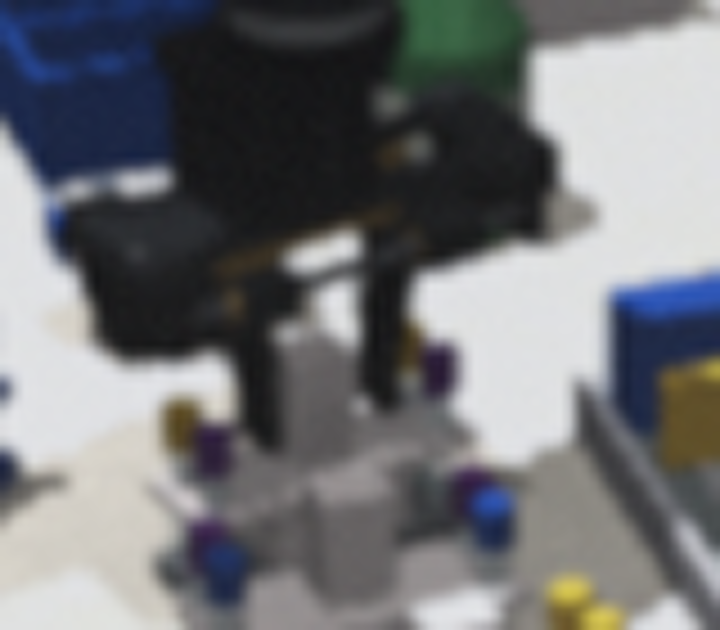

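Emit:
servo_tool:
  steps:
    - {"ax": 0,"ay": 0,"az": 0,"tx": 0,"ty": 0,"tz": 0,"gripper": -1}
    - {"ax": 0,"ay": 0,"az": 0,"tx": 0,"ty": 0,"tz": 0,"gripper": -1}
    - {"ax": 0,"ay": 0,"az": 0,"tx": 0,"ty": 0,"tz": 0,"gripper": -1}
    - {"ax": 0,"ay": 0,"az": 0,"tx": 0,"ty": 0,"tz": 0,"gripper": -1}
    - {"ax": 0,"ay": 0,"az": 0,"tx": 0,"ty": 0,"tz": -20,"gripper": -1}
    - {"ax": 0,"ay": 0,"az": 0,"tx": 0,"ty": 0,"tz": -60,"gripper": -1}
    - {"ax": 0,"ay": 0,"az": 0,"tx": 0,"ty": 0,"tz": -100,"gripper": -1}
    - {"ax": 0,"ay": 0,"az": 0,"tx": 0,"ty": 0,"tz": -130,"gripper": -1}
    - {"ax": 0,"ay": 0,"az": 0,"tx": 0,"ty": 0,"tz": -130,"gripper": -1}
  grip_force: 20

```text
time_s: 16.05
tool_pos: [0.4515, 0.1611, 0.1748]
orientation: [179.5, -0.2, 103.6]
ft_force: [0.3, -0.5, -0.6]
gripper_width: 0.0297
```

```bash
python3 plan.py .652,.110,.14,86.4
python3 - <<'E'
from h import *
p,d=read_camera('side'); save(p,'s19.png',(200,110,320,220),6)
E
```

```text
t 16.05 pos [0.4515 0.1611 0.1748] rpy [179.5  -0.2 103.6] F [ 0.3 -0.5 -0.6] w 0.0297 q [-48.  -3.  25. 110.   1.  73. -10.]
.652,.110,.14,86.4 t [-97.  182.5  36.1] a [ 0.5 -0.2 17.2]
```

View pics/s19.png

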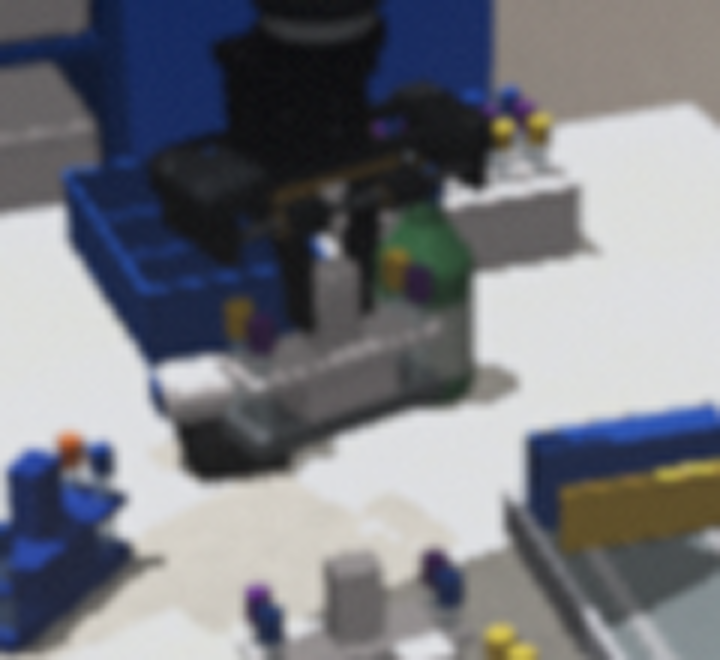

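Emit:
servo_tool:
  steps:
    - {"ax": 0,"ay": 0,"az": 8,"tx": -45,"ty": 90,"tz": 0,"gripper": -1}
    - {"ax": 0,"ay": 0,"az": 17,"tx": -97,"ty": 183,"tz": 36,"gripper": -1}
    - {"ax": 0,"ay": 0,"az": 17,"tx": -97,"ty": 183,"tz": 36,"gripper": -1}
    - {"ax": 0,"ay": 0,"az": 17,"tx": -97,"ty": 183,"tz": 36,"gripper": -1}
    - {"ax": 0,"ay": 0,"az": 17,"tx": -97,"ty": 183,"tz": 36,"gripper": -1}
    - {"ax": 0,"ay": 0,"az": 17,"tx": -97,"ty": 183,"tz": 36,"gripper": -1}
    - {"ax": 0,"ay": 0,"az": 17,"tx": -97,"ty": 183,"tz": 36,"gripper": -1}
    - {"ax": 0,"ay": 0,"az": 17,"tx": -97,"ty": 183,"tz": 36,"gripper": -1}

```text
time_s: 16.9
tool_pos: [0.6479, 0.1097, 0.1346]
orientation: [-180.0, -0.1, 86.7]
ft_force: [-0.2, 0.5, -1.6]
gripper_width: 0.0299
```

```bash
python3 plan.py .652,.110,.085,86.4
python3 - <<'E'
from h import *
p,d=read_camera('side'); save(p,'s20.png',(220,110,340,220),6)
p,d=read_camera('top'); save(p,'t20.png',(200,100,350,260),5)
E
```

```text
t 16.9 pos [0.6479 0.1097 0.1346] rpy [-1.80e+02 -1.00e-01  8.67e+01] F [-0.2  0.5 -1.6] w 0.0299 q [-36.  23.  32.  88. -13.  73.  -6.]
.652,.110,.085,86.4 t [ 0.4  4.1 49.6] a [-0.  -0.1  0.3]
```

View pics/s20.png

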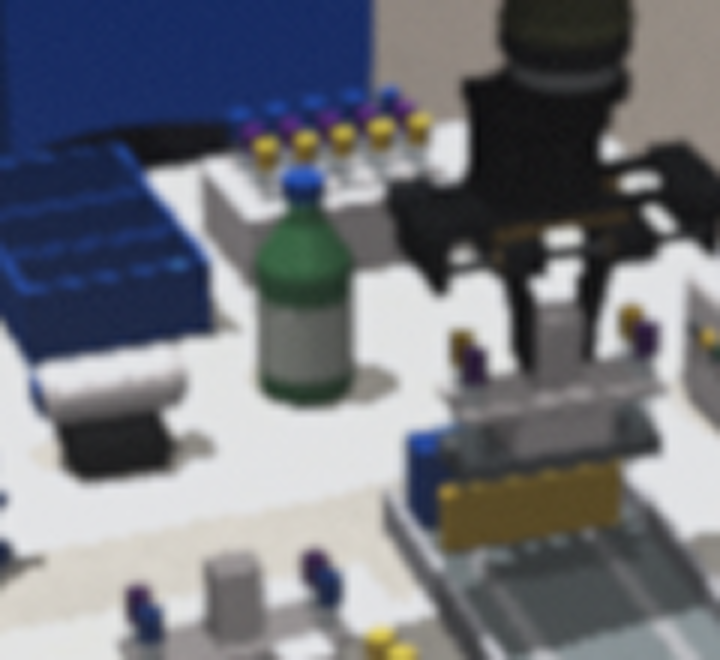

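View pics/t20.png

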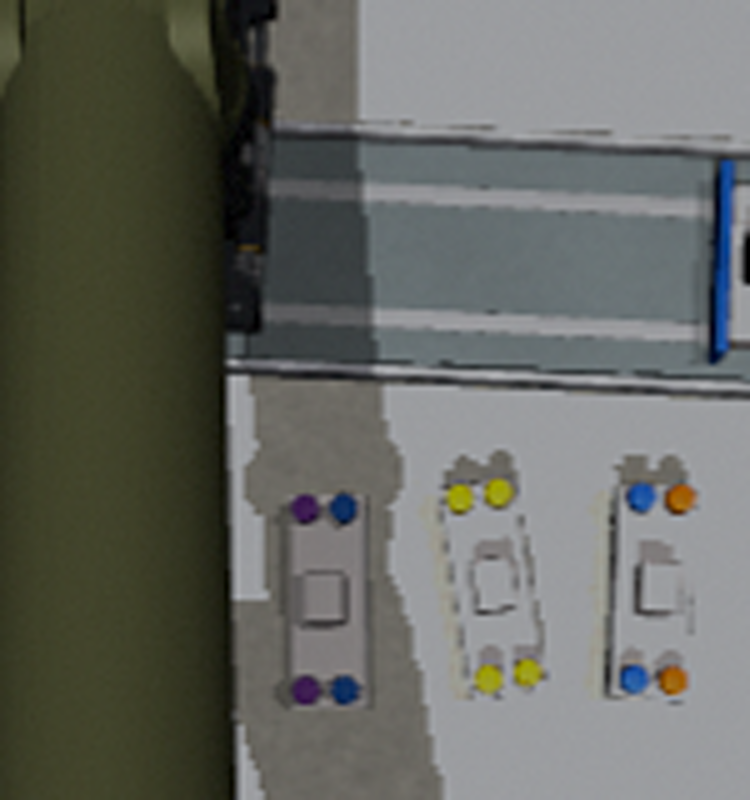

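Emit:
servo_tool:
  steps:
    - {"ax": 0,"ay": 0,"az": 0,"tx": 0,"ty": 4,"tz": 15,"gripper": -1}
    - {"ax": 0,"ay": 0,"az": 0,"tx": 0,"ty": 4,"tz": 35,"gripper": -1}
    - {"ax": 0,"ay": 0,"az": 0,"tx": 0,"ty": 4,"tz": 48,"gripper": -1}
    - {"ax": 0,"ay": 0,"az": 0,"tx": 0,"ty": 4,"tz": 48,"gripper": -1}

```text
time_s: 17.4
tool_pos: [0.6509, 0.1085, 0.0834]
orientation: [-179.7, 0.1, 86.7]
ft_force: [-0.4, 0.3, -2.6]
gripper_width: 0.0298
```

```bash
python3 plan.py .652,.110,.051,86.4
python3 - <<'E'
from h import *
p,d=read_camera('side'); save(p,'s21.png',(270,140,360,220),8)
E
```

```text
t 17.4 pos [0.6509 0.1085 0.0834] rpy [-1.797e+02  1.000e-01  8.670e+01] F [-0.4  0.3 -2.6] w 0.0298 q [-35.  26.  31.  90. -14.  68.  -5.]
.652,.110,.051,86.4 t [ 1.6  1.1 32.3] a [-0.3  0.1  0.3]
```

View pics/s21.png

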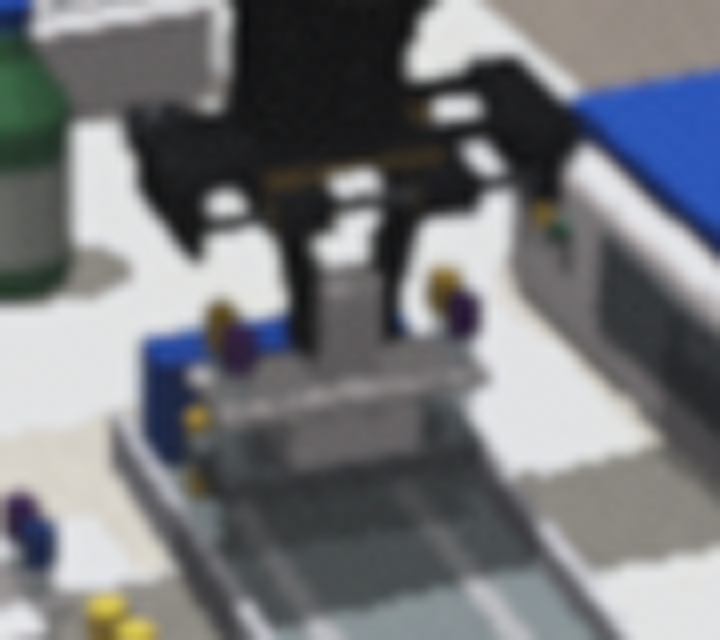

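Emit:
servo_tool:
  steps:
    - {"ax": 0,"ay": 0,"az": 0,"tx": 1,"ty": 1,"tz": 10,"gripper": -1}
    - {"ax": 0,"ay": 0,"az": 0,"tx": 1,"ty": 1,"tz": 20,"gripper": -1}
    - {"ax": 0,"ay": 0,"az": 0,"tx": 1,"ty": 1,"tz": 28,"gripper": -1}
    - {"ax": 0,"ay": 0,"az": 0,"tx": 1,"ty": 1,"tz": 31,"gripper": -1}
    - {"ax": 0,"ay": 0,"az": 0,"tx": 1,"ty": 1,"tz": 31,"gripper": -1}

```text
time_s: 17.95
tool_pos: [0.6537, 0.1092, 0.0545]
orientation: [-179.9, 0.0, 86.6]
ft_force: [-0.7, 1.1, -0.6]
gripper_width: 0.0298
```

```bash
python3 plan.py .652,.110,.051,86.4
python3 - <<'E'
from h import *
p,d=read_camera('side'); save(p,'s22.png',(270,140,360,220),8)
E
```

```text
t 17.95 pos [0.6537 0.1092 0.0545] rpy [-179.9    0.    86.6] F [-0.7  1.1 -0.6] w 0.0298 q [-35.  28.  30.  91. -15.  65.  -4.]
.652,.110,.051,86.4 t [ 0.7 -1.7  3.5] a [-0.1  0.   0.2]
```

View pics/s22.png

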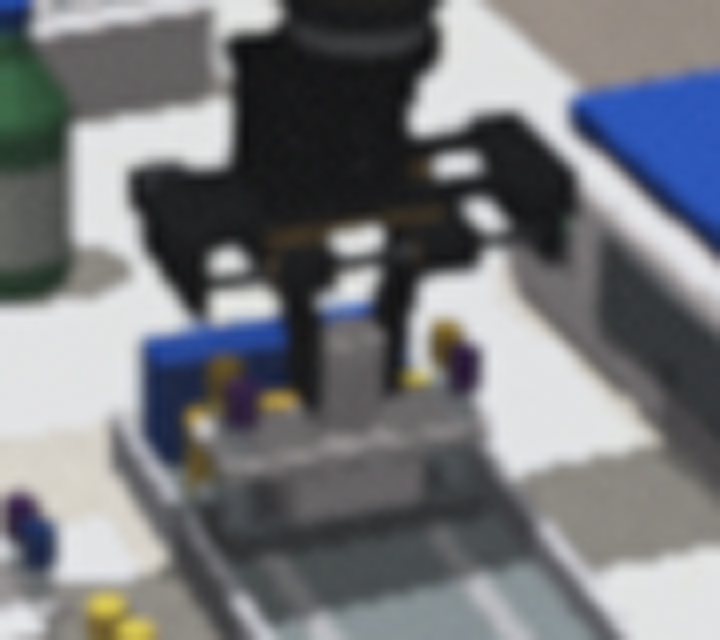

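Emit:
servo_tool:
  steps:
    - {"ax": 0,"ay": 0,"az": 0,"tx": 0,"ty": -1,"tz": 3,"gripper": -1}
    - {"ax": 0,"ay": 0,"az": 0,"tx": 0,"ty": -1,"tz": 5,"gripper": -1}
    - {"ax": 0,"ay": 0,"az": 0,"tx": 0,"ty": -1,"tz": 5,"gripper": -1}

```text
time_s: 18.3
tool_pos: [0.6541, 0.1094, 0.0529]
orientation: [179.9, -0.1, 86.6]
ft_force: [-3.9, 0.4, 8.4]
gripper_width: 0.0301
```

```bash
python3 plan.py
```

```text
t 18.3 pos [0.6541 0.1094 0.0529] rpy [ 1.799e+02 -1.000e-01  8.660e+01] F [-3.9  0.4  8.4] w 0.0301 q [-35.  28.  30.  92. -15.  65.  -4.]
```

Emit:
servo_tool:
  steps:
    - {"ax": 0,"ay": 0,"az": 0,"tx": 0,"ty": 0,"tz": 0,"gripper": 0.1}
    - {"ax": 0,"ay": 0,"az": 0,"tx": 0,"ty": 0,"tz": 0,"gripper": 0.1}
    - {"ax": 0,"ay": 0,"az": 0,"tx": 0,"ty": 0,"tz": 0,"gripper": 0.1}
    - {"ax": 0,"ay": 0,"az": 0,"tx": 0,"ty": 0,"tz": -50,"gripper": 0.1}
    - {"ax": 0,"ay": 0,"az": 0,"tx": 0,"ty": 0,"tz": -100,"gripper": 0.1}
    - {"ax": 0,"ay": 0,"az": -3,"tx": -57,"ty": -222,"tz": -100,"gripper": 0.1}
    - {"ax": 0,"ay": 0,"az": -3,"tx": -57,"ty": -222,"tz": -100,"gripper": 0.1}
    - {"ax": 0,"ay": 0,"az": -3,"tx": -57,"ty": -222,"tz": -100,"gripper": 0.1}
    - {"ax": 0,"ay": 0,"az": -3,"tx": -57,"ty": -222,"tz": -85,"gripper": 0.1}
    - {"ax": 0,"ay": 0,"az": -3,"tx": -57,"ty": -222,"tz": -75,"gripper": 0.1}
    - {"ax": 0,"ay": 0,"az": -3,"tx": -57,"ty": -222,"tz": -75,"gripper": 0.1}
    - {"ax": 0,"ay": 0,"az": -3,"tx": -57,"ty": -222,"tz": -75,"gripper": 0.1}

```text
time_s: 19.5
tool_pos: [0.4283, 0.0657, 0.1255]
orientation: [179.9, -0.1, 89.6]
ft_force: [0.7, -0.0, 0.4]
gripper_width: 0.0482
```

```bash
python3 plan.py .428,.056,.038,89.6
python3 - <<'E'
from h import *
p,d=read_camera('side'); save(p,'s23.png',(220,130,360,240),5)
p,d=read_camera('top'); save(p,'t23.png',(200,100,350,260),5)
E
```

```text
t 19.5 pos [0.4283 0.0657 0.1255] rpy [ 1.799e+02 -1.000e-01  8.960e+01] F [ 0.7 -0.   0.4] w 0.0482 q [-44.  -7.  30. 119.   4.  68. -16.]
.428,.056,.038,89.6 t [-9.8 -0.3 87.5] a [ 0.1 -0.1  0. ]
```

View pics/s23.png

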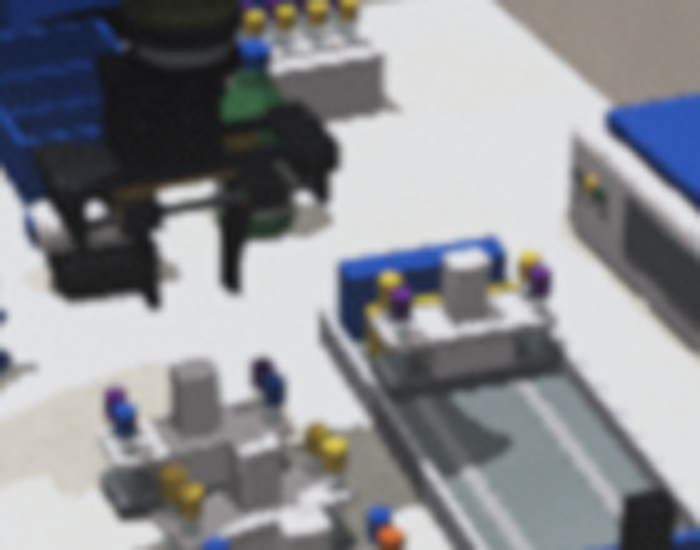

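View pics/t23.png

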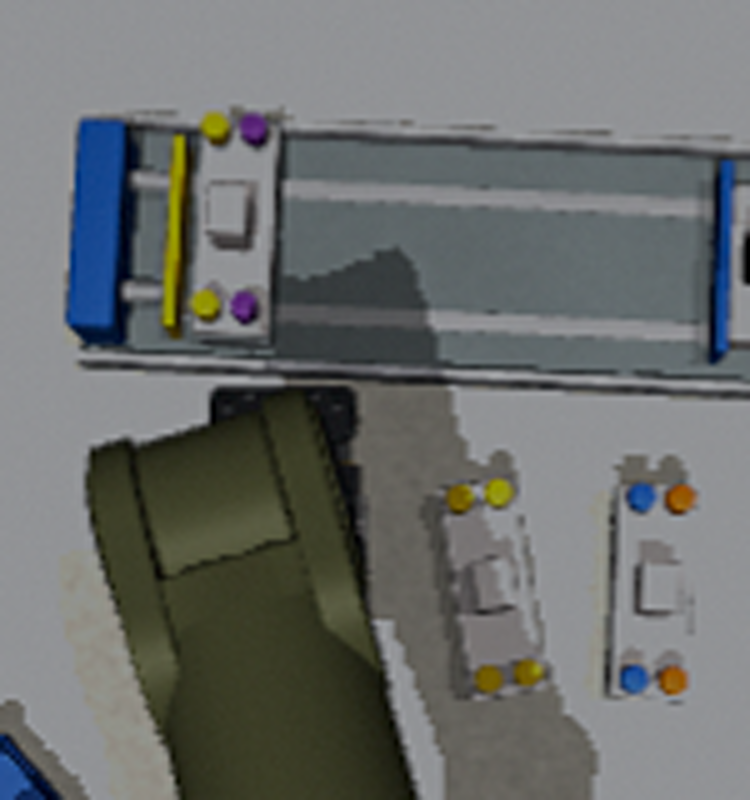

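Emit:
servo_tool:
  steps:
    - {"ax": 0,"ay": 0,"az": 0,"tx": -10,"ty": 0,"tz": 0,"gripper": 0.1}
    - {"ax": 0,"ay": 0,"az": 0,"tx": -10,"ty": 0,"tz": 15,"gripper": 0.1}
    - {"ax": 0,"ay": 0,"az": 0,"tx": -10,"ty": 0,"tz": 40,"gripper": 0.1}
    - {"ax": 0,"ay": 0,"az": 0,"tx": -10,"ty": 0,"tz": 65,"gripper": 0.1}
    - {"ax": 0,"ay": 0,"az": 0,"tx": -10,"ty": 0,"tz": 80,"gripper": 0.1}
    - {"ax": 0,"ay": 0,"az": 0,"tx": -10,"ty": 0,"tz": 86,"gripper": 0.1}
    - {"ax": 0,"ay": 0,"az": 0,"tx": -10,"ty": 0,"tz": 86,"gripper": 0.1}

```text
time_s: 20.3
tool_pos: [0.4283, 0.0547, 0.0389]
orientation: [-179.9, 0.1, 89.6]
ft_force: [0.4, 0.3, -0.4]
gripper_width: 0.0476
```

```bash
python3 plan.py .428,.056,.038,89.6
python3 - <<'E'
from h import *
p,d=read_camera('side'); save(p,'s24.png',(220,160,300,240),8)
E
```

```text
t 20.3 pos [0.4283 0.0547 0.0389] rpy [-1.799e+02  1.000e-01  8.960e+01] F [ 0.4  0.3 -0.4] w 0.0476 q [-43.  -1.  33. 124.   0.  56. -11.]
.428,.056,.038,89.6 t [ 1.3 -0.4  0.9] a [-0.1  0.1 -0. ]
```

View pics/s24.png

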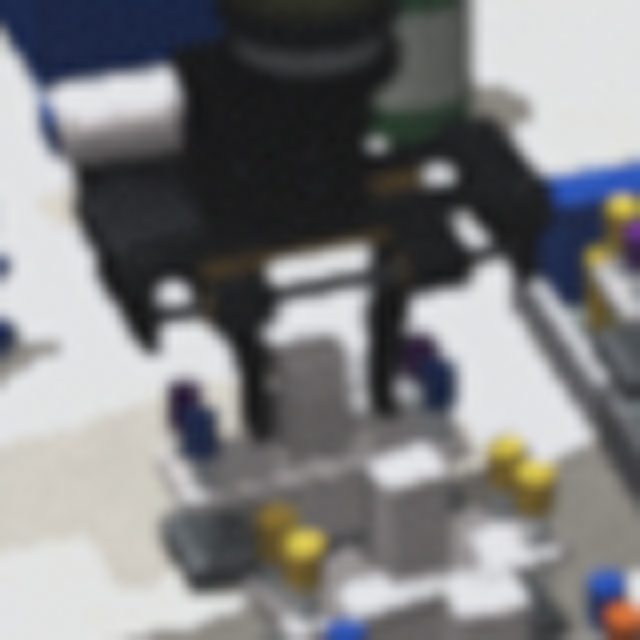

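Emit:
servo_tool:
  steps:
    - {"ax": 0,"ay": 0,"az": 0,"tx": 0,"ty": 0,"tz": 0,"gripper": -1}
    - {"ax": 0,"ay": 0,"az": 0,"tx": 0,"ty": 0,"tz": 0,"gripper": -1}
    - {"ax": 0,"ay": 0,"az": 0,"tx": 0,"ty": 0,"tz": 0,"gripper": -1}
    - {"ax": 0,"ay": 0,"az": 0,"tx": 0,"ty": 0,"tz": 0,"gripper": -1}
    - {"ax": 0,"ay": 0,"az": 0,"tx": 0,"ty": 0,"tz": -20,"gripper": -1}
    - {"ax": 0,"ay": 0,"az": 0,"tx": 0,"ty": 0,"tz": -60,"gripper": -1}
    - {"ax": 0,"ay": 0,"az": 0,"tx": 0,"ty": 0,"tz": -100,"gripper": -1}
    - {"ax": 0,"ay": 0,"az": 0,"tx": 0,"ty": 0,"tz": -130,"gripper": -1}
    - {"ax": 0,"ay": 0,"az": 1,"tx": 0,"ty": 60,"tz": -130,"gripper": -1}
    - {"ax": 0,"ay": 0,"az": 3,"tx": 0,"ty": 222,"tz": -110,"gripper": -1}
    - {"ax": 0,"ay": 0,"az": 3,"tx": 0,"ty": 222,"tz": -110,"gripper": -1}
    - {"ax": 0,"ay": 0,"az": 3,"tx": 0,"ty": 222,"tz": -110,"gripper": -1}
    - {"ax": 0,"ay": 0,"az": 3,"tx": 0,"ty": 222,"tz": -110,"gripper": -1}
    - {"ax": 0,"ay": 0,"az": 3,"tx": 0,"ty": 222,"tz": -110,"gripper": -1}
    - {"ax": 0,"ay": 0,"az": 3,"tx": 0,"ty": 222,"tz": -110,"gripper": -1}
  grip_force: 20

```text
time_s: 21.85
tool_pos: [0.6497, 0.0537, 0.1483]
orientation: [-179.9, 0.1, 86.6]
ft_force: [-0.2, 0.6, -1.3]
gripper_width: 0.03
```

```bash
python3 plan.py .6495,.052,.0535,86.4
python3 - <<'E'
from h import *
p,d=read_camera('side'); save(p,'s25.png',(240,110,360,220),6)
E
```

```text
t 21.85 pos [0.6497 0.0537 0.1483] rpy [-1.799e+02  1.000e-01  8.660e+01] F [-0.2  0.6 -1.3] w 0.03 q [-36.  23.  37.  88. -14.  74.  -0.]
.6495,.052,.0535,86.4 t [-1.6  0.1 94.8] a [-0.1  0.1  0.2]
```

View pics/s25.png

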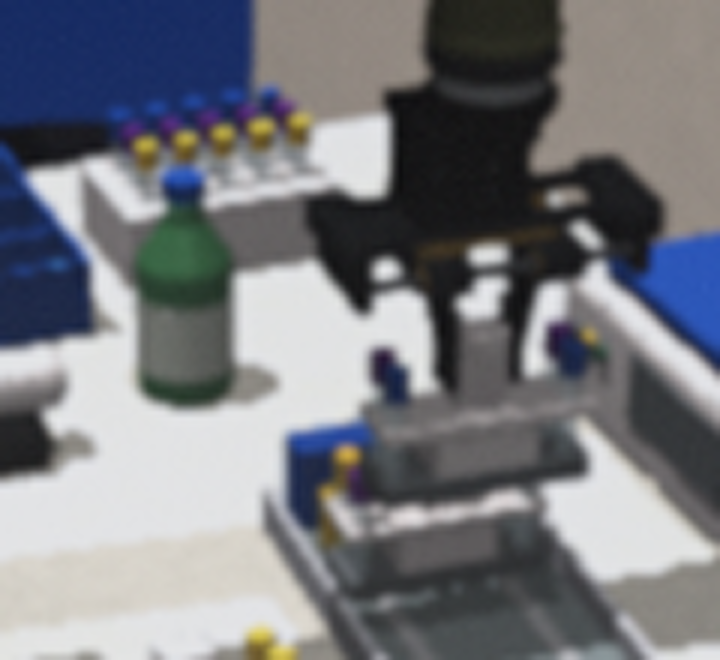

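Emit:
servo_tool:
  steps:
    - {"ax": 0,"ay": 0,"az": 0,"tx": -2,"ty": 0,"tz": 15,"gripper": -1}
    - {"ax": 0,"ay": 0,"az": 0,"tx": -2,"ty": 0,"tz": 35,"gripper": -1}
    - {"ax": 0,"ay": 0,"az": 0,"tx": -2,"ty": 0,"tz": 55,"gripper": -1}
    - {"ax": 0,"ay": 0,"az": 0,"tx": -2,"ty": 0,"tz": 70,"gripper": -1}
    - {"ax": 0,"ay": 0,"az": 0,"tx": -2,"ty": 0,"tz": 70,"gripper": -1}

```text
time_s: 22.4
tool_pos: [0.6474, 0.0523, 0.0767]
orientation: [-179.7, 0.0, 86.6]
ft_force: [0.2, 0.2, -0.8]
gripper_width: 0.0298
```

```bash
python3 plan.py .6495,.052,.0535,86.4
python3 - <<'E'
from h import *
p,d=read_camera('side'); save(p,'s26.png',(270,150,360,230),8)
E
```

```text
t 22.4 pos [0.6474 0.0523 0.0767] rpy [-179.7    0.    86.6] F [ 0.2  0.2 -0.8] w 0.0298 q [-35.  26.  36.  92. -16.  67.   2.]
.6495,.052,.0535,86.4 t [-0.2  2.2 23.2] a [-0.3  0.   0.2]
```

View pics/s26.png

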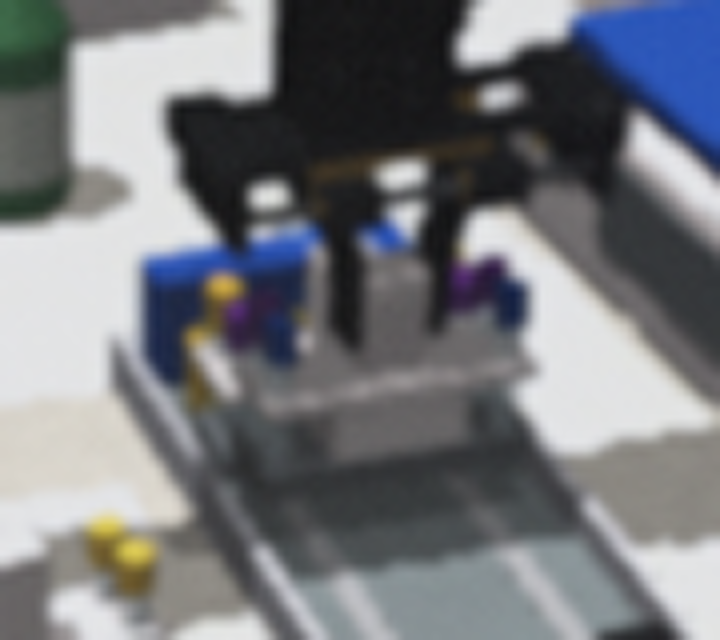

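Emit:
servo_tool:
  steps:
    - {"ax": 0,"ay": 0,"az": 0,"tx": 0,"ty": 2,"tz": 8,"gripper": -1}
    - {"ax": 0,"ay": 0,"az": 0,"tx": 0,"ty": 2,"tz": 16,"gripper": -1}
    - {"ax": 0,"ay": 0,"az": 0,"tx": 0,"ty": 2,"tz": 21,"gripper": -1}
    - {"ax": 0,"ay": 0,"az": 0,"tx": 0,"ty": 2,"tz": 24,"gripper": -1}
    - {"ax": 0,"ay": 0,"az": 0,"tx": 0,"ty": 2,"tz": 24,"gripper": -1}

```text
time_s: 22.95
tool_pos: [0.6517, 0.052, 0.0547]
orientation: [-180.0, 0.0, 86.6]
ft_force: [0.3, 0.4, -1.1]
gripper_width: 0.0296
```

```bash
python3 plan.py .435,-.043,.13,98.2
```

```text
t 22.95 pos [0.6517 0.052  0.0547] rpy [-180.     0.    86.6] F [ 0.3  0.4 -1.1] w 0.0296 q [-34.  28.  35.  93. -17.  65.   2.]
.435,-.043,.13,98.2 t [-107.5 -210.8  -75.1] a [ -0.    0.  -11.6]
```

Emit:
servo_tool:
  steps:
    - {"ax": 0,"ay": 0,"az": 0,"tx": 0,"ty": -1,"tz": 2.5,"gripper": -1}
    - {"ax": 0,"ay": 0,"az": 0,"tx": 0,"ty": -1,"tz": 2.5,"gripper": 0.1}
    - {"ax": 0,"ay": 0,"az": 0,"tx": 0,"ty": -1,"tz": 2.5,"gripper": 0.1}
    - {"ax": 0,"ay": 0,"az": 0,"tx": 0,"ty": -1,"tz": 2.5,"gripper": 0.1}
    - {"ax": 0,"ay": 0,"az": 0,"tx": 0,"ty": -1,"tz": -45,"gripper": 0.1}
    - {"ax": 0,"ay": 0,"az": 0,"tx": 0,"ty": -1,"tz": -95,"gripper": 0.1}
    - {"ax": 0,"ay": 0,"az": -11,"tx": -108,"ty": -211,"tz": -95,"gripper": 0.1}
    - {"ax": 0,"ay": 0,"az": -11,"tx": -108,"ty": -211,"tz": -95,"gripper": 0.1}
    - {"ax": 0,"ay": 0,"az": -11,"tx": -108,"ty": -211,"tz": -95,"gripper": 0.1}
    - {"ax": 0,"ay": 0,"az": -11,"tx": -108,"ty": -211,"tz": -85,"gripper": 0.1}
    - {"ax": 0,"ay": 0,"az": -11.6,"tx": -108,"ty": -211,"tz": -75,"gripper": 0.1}
    - {"ax": 0,"ay": 0,"az": -11.6,"tx": -108,"ty": -211,"tz": -75,"gripper": 0.1}
    - {"ax": 0,"ay": 0,"az": -11.6,"tx": -108,"ty": -211,"tz": -75,"gripper": 0.1}

```text
time_s: 24.25
tool_pos: [0.4351, -0.0433, 0.1307]
orientation: [179.9, -0.1, 98.2]
ft_force: [1.4, -0.6, -0.2]
gripper_width: 0.0479
```

```bash
python3 plan.py .435,-.043,.038,98.2
python3 - <<'E'
from h import *
p,d=read_camera('side'); save(p,'s27.png',(220,140,360,250),5)
p,d=read_camera('top'); save(p,'t27.png',(200,100,350,260),5)
E
```

```text
t 24.25 pos [ 0.4351 -0.0433  0.1307] rpy [ 1.799e+02 -1.000e-01  9.820e+01] F [ 1.4 -0.6 -0.2] w 0.0479 q [-38.  -8.  38. 118.   5.  68.   6.]
.435,-.043,.038,98.2 t [ 0.2 -0.3 92.7] a [ 0.1 -0.1 -0. ]
```

View pics/s27.png

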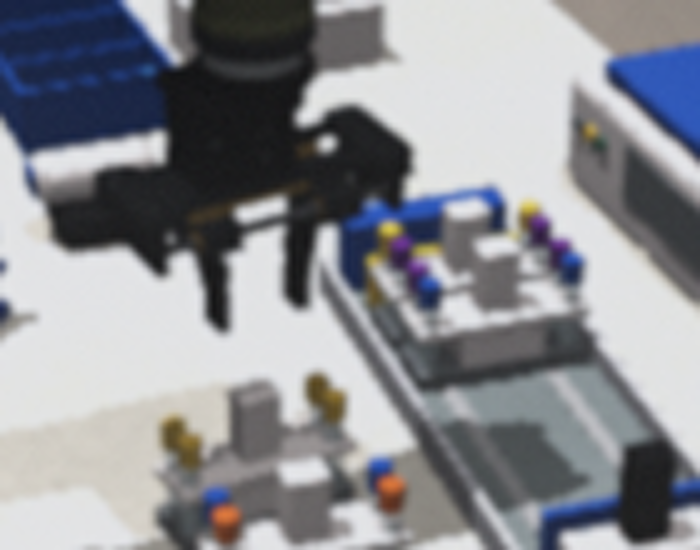

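View pics/t27.png

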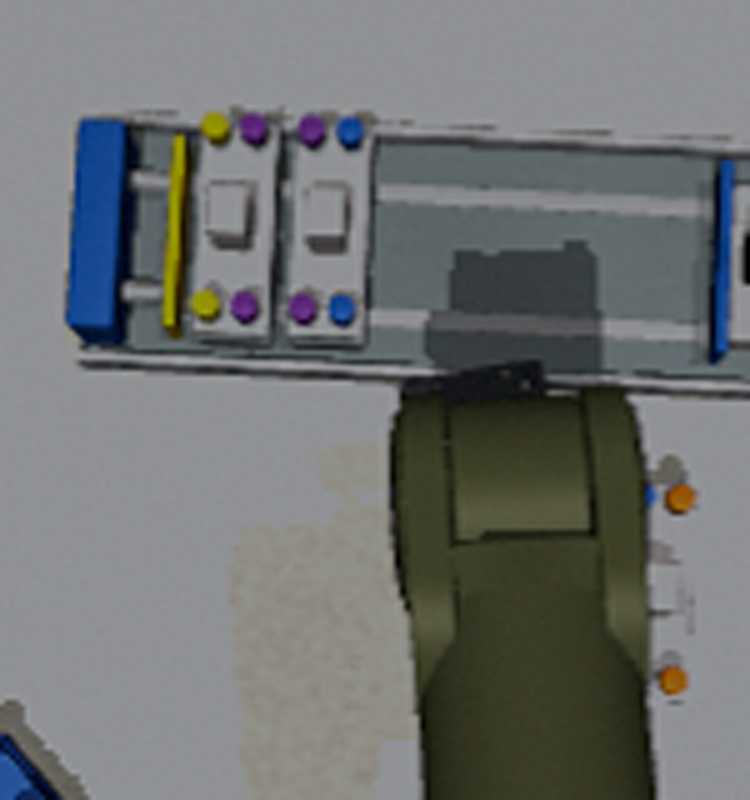

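Both racks stand well in the lane. Next is rack 3 (yellow caps).

Emit:
servo_tool:
  steps:
    - {"ax": 0,"ay": 0,"az": 0,"tx": 0,"ty": 0,"tz": 20,"gripper": 0.1}
    - {"ax": 0,"ay": 0,"az": 0,"tx": 0,"ty": 0,"tz": 45,"gripper": 0.1}
    - {"ax": 0,"ay": 0,"az": 0,"tx": 0,"ty": 0,"tz": 70,"gripper": 0.1}
    - {"ax": 0,"ay": 0,"az": 0,"tx": 0,"ty": 0,"tz": 85,"gripper": 0.1}
    - {"ax": 0,"ay": 0,"az": 0,"tx": 0,"ty": 0,"tz": 92,"gripper": 0.1}
    - {"ax": 0,"ay": 0,"az": 0,"tx": 0,"ty": 0,"tz": 92,"gripper": 0.1}

```text
time_s: 24.95
tool_pos: [0.4354, -0.0435, 0.0378]
orientation: [-179.9, 0.1, 98.3]
ft_force: [0.1, 0.0, 0.3]
gripper_width: 0.048
```

```bash
python3 plan.py .435,-.043,.038,98.2
python3 - <<'E'
from h import *
p,d=read_camera('side'); save(p,'s28.png',(230,170,310,250),8)
E
```

```text
t 24.95 pos [ 0.4354 -0.0435  0.0378] rpy [-1.799e+02  1.000e-01  9.830e+01] F [0.1 0.  0.3] w 0.048 q [-38.   0.  41. 124.  -0.  56.  11.]
.435,-.043,.038,98.2 t [ 0.6 -0.4 -0.2] a [-0.1  0.1  0.1]
```

View pics/s28.png

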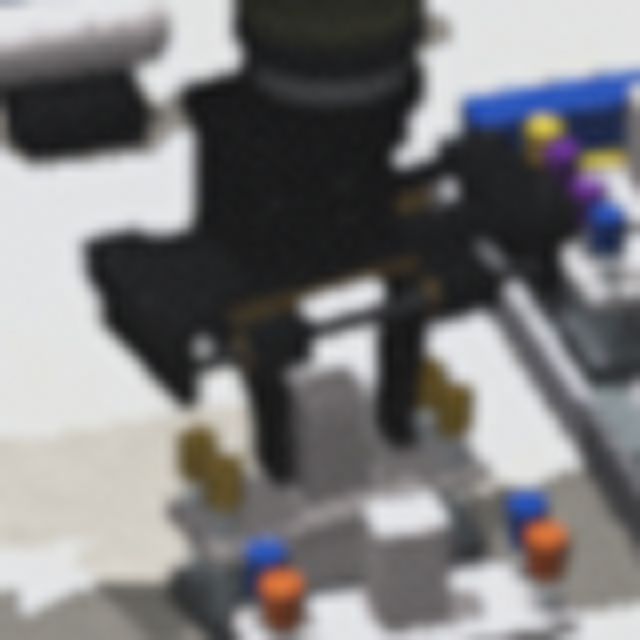

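Emit:
servo_tool:
  steps:
    - {"ax": 0,"ay": 0,"az": 0,"tx": 0,"ty": 0,"tz": 0,"gripper": -1}
    - {"ax": 0,"ay": 0,"az": 0,"tx": 0,"ty": 0,"tz": 0,"gripper": -1}
    - {"ax": 0,"ay": 0,"az": 0,"tx": 0,"ty": 0,"tz": 0,"gripper": -1}
    - {"ax": 0,"ay": 0,"az": 0,"tx": 0,"ty": 0,"tz": 0,"gripper": -1}
    - {"ax": 0,"ay": 0,"az": 0,"tx": 0,"ty": 0,"tz": -20,"gripper": -1}
    - {"ax": 0,"ay": 0,"az": 0,"tx": 0,"ty": 0,"tz": -60,"gripper": -1}
    - {"ax": 0,"ay": 0,"az": 0,"tx": 0,"ty": 0,"tz": -100,"gripper": -1}
    - {"ax": 0,"ay": 0,"az": 0,"tx": 0,"ty": 0,"tz": -130,"gripper": -1}
    - {"ax": 0,"ay": 0,"az": 5,"tx": 2,"ty": 60,"tz": -130,"gripper": -1}
    - {"ax": 0,"ay": 0,"az": 12,"tx": 7,"ty": 215,"tz": -110,"gripper": -1}
    - {"ax": 0,"ay": 0,"az": 12,"tx": 7,"ty": 215,"tz": -110,"gripper": -1}
    - {"ax": 0,"ay": 0,"az": 12,"tx": 7,"ty": 215,"tz": -110,"gripper": -1}
    - {"ax": 0,"ay": 0,"az": 12,"tx": 7,"ty": 215,"tz": -110,"gripper": -1}
    - {"ax": 0,"ay": 0,"az": 12,"tx": 7,"ty": 215,"tz": -110,"gripper": -1}
    - {"ax": 0,"ay": 0,"az": 12,"tx": 7,"ty": 215,"tz": -110,"gripper": -1}
  grip_force: 20

```text
time_s: 26.5
tool_pos: [0.6461, -0.0064, 0.1476]
orientation: [-179.9, 0.1, 86.2]
ft_force: [-0.3, -0.6, -1.2]
gripper_width: 0.0299
```

```bash
python3 plan.py .647,-.006,.0535,86.4
python3 - <<'E'
from h import *
p,d=read_camera('side'); save(p,'s29.png',(240,130,360,240),6)
E
```

```text
t 26.5 pos [ 0.6461 -0.0064  0.1476] rpy [-1.799e+02  1.000e-01  8.620e+01] F [-0.3 -0.6 -1.2] w 0.0299 q [-33.  23.  41.  89. -15.  74.   6.]
.647,-.006,.0535,86.4 t [ 0.5  1.  94.1] a [-0.1  0.1 -0.2]
```

View pics/s29.png

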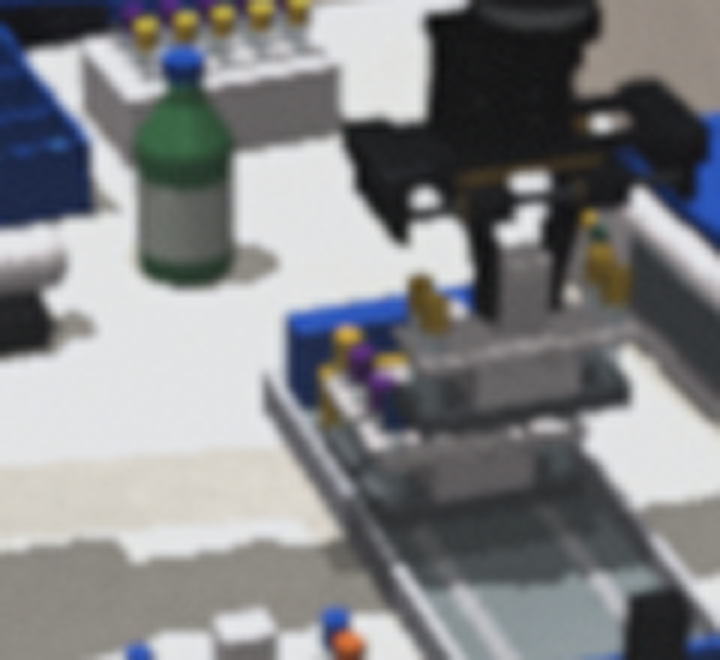

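Emit:
servo_tool:
  steps:
    - {"ax": 0,"ay": 0,"az": 0,"tx": 0,"ty": 1,"tz": 15,"gripper": -1}
    - {"ax": 0,"ay": 0,"az": 0,"tx": 0,"ty": 1,"tz": 35,"gripper": -1}
    - {"ax": 0,"ay": 0,"az": 0,"tx": 0,"ty": 1,"tz": 55,"gripper": -1}
    - {"ax": 0,"ay": 0,"az": 0,"tx": 0,"ty": 1,"tz": 70,"gripper": -1}
    - {"ax": 0,"ay": 0,"az": 0,"tx": 0,"ty": 1,"tz": 70,"gripper": -1}

```text
time_s: 27.05
tool_pos: [0.6454, -0.0056, 0.0758]
orientation: [-179.8, -0.0, 86.2]
ft_force: [-0.9, 1.3, -1.4]
gripper_width: 0.0297
```

```bash
python3 plan.py .647,-.006,.0535,86.4
python3 - <<'E'
from h import *
p,d=read_camera('side'); save(p,'s30.png',(270,160,360,240),8)
E
```

```text
t 27.05 pos [ 0.6454 -0.0056  0.0758] rpy [-179.8   -0.    86.2] F [-0.9  1.3 -1.4] w 0.0297 q [-32.  27.  40.  93. -18.  67.   8.]
.647,-.006,.0535,86.4 t [-0.3  1.8 22.3] a [-0.2 -0.  -0.2]
```

View pics/s30.png

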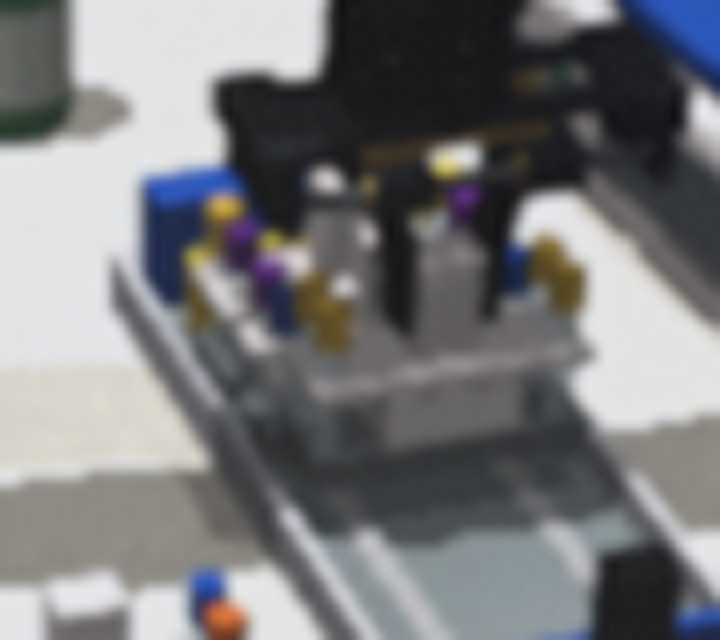

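Emit:
servo_tool:
  steps:
    - {"ax": 0,"ay": 0,"az": 0,"tx": 0,"ty": 1,"tz": 8,"gripper": -1}
    - {"ax": 0,"ay": 0,"az": 0,"tx": 0,"ty": 1,"tz": 16,"gripper": -1}
    - {"ax": 0,"ay": 0,"az": 0,"tx": 0,"ty": 1,"tz": 21,"gripper": -1}
    - {"ax": 0,"ay": 0,"az": 0,"tx": 0,"ty": 1,"tz": 24,"gripper": -1}
    - {"ax": 0,"ay": 0,"az": 0,"tx": 0,"ty": 1,"tz": 24,"gripper": -1}

```text
time_s: 27.6
tool_pos: [0.6485, -0.0058, 0.0538]
orientation: [-180.0, 0.0, 86.2]
ft_force: [-0.2, 0.5, -0.6]
gripper_width: 0.0299
```

```bash
python3 plan.py .431,-.139,.13,86.5
python3 - <<'E'
from h import *
p,d=read_camera('top'); save(p,'t31.png',(200,100,400,260),4)
E
```

```text
t 27.6 pos [ 0.6485 -0.0058  0.0538] rpy [-180.     0.    86.2] F [-0.2  0.5 -0.6] w 0.0299 q [-32.  28.  39.  94. -19.  65.   8.]
.431,-.139,.13,86.5 t [-147.2 -208.4  -76.1] a [-0.   0.  -0.3]
```

View pics/t31.png

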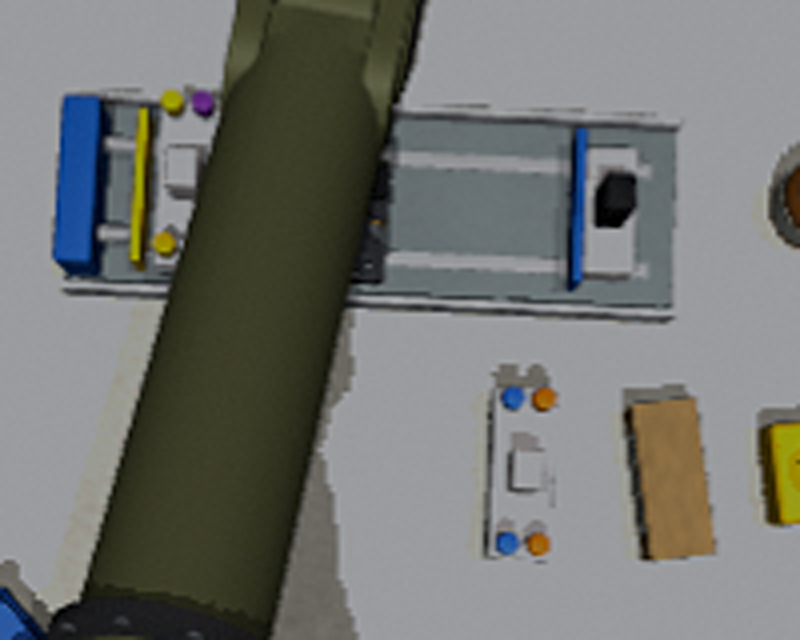

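Emit:
servo_tool:
  steps:
    - {"ax": 0,"ay": 0,"az": 0,"tx": 0,"ty": -1,"tz": 2,"gripper": -1}
    - {"ax": 0,"ay": 0,"az": 0,"tx": 0,"ty": -1,"tz": 2,"gripper": 0.1}
    - {"ax": 0,"ay": 0,"az": 0,"tx": 0,"ty": -1,"tz": 2,"gripper": 0.1}
    - {"ax": 0,"ay": 0,"az": 0,"tx": 0,"ty": -1,"tz": 2,"gripper": 0.1}
    - {"ax": 0,"ay": 0,"az": 0,"tx": 0,"ty": -1,"tz": -45,"gripper": 0.1}
    - {"ax": 0,"ay": 0,"az": 0,"tx": 0,"ty": -1,"tz": -95,"gripper": 0.1}
    - {"ax": 0,"ay": 0,"az": 0,"tx": -147,"ty": -208,"tz": -95,"gripper": 0.1}
    - {"ax": 0,"ay": 0,"az": 0,"tx": -147,"ty": -208,"tz": -95,"gripper": 0.1}
    - {"ax": 0,"ay": 0,"az": 0,"tx": -147,"ty": -208,"tz": -95,"gripper": 0.1}
    - {"ax": 0,"ay": 0,"az": 0,"tx": -147,"ty": -208,"tz": -95,"gripper": 0.1}
    - {"ax": 0,"ay": 0,"az": 0,"tx": -147,"ty": -208,"tz": -85,"gripper": 0.1}
    - {"ax": 0,"ay": 0,"az": 0,"tx": -147,"ty": -208,"tz": -76,"gripper": 0.1}
    - {"ax": 0,"ay": 0,"az": 0,"tx": -147,"ty": -208,"tz": -76,"gripper": 0.1}

```text
time_s: 28.95
tool_pos: [0.4304, -0.139, 0.1298]
orientation: [180.0, -0.2, 86.1]
ft_force: [0.3, 0.4, -0.5]
gripper_width: 0.048
```

```bash
python3 plan.py .431,-.139,.038,86.5
python3 - <<'E'
from h import *
p,d=read_camera('side'); save(p,'s32.png',(220,150,360,270),5)
E
```

```text
t 28.95 pos [ 0.4304 -0.139   0.1298] rpy [180.   -0.2  86.1] F [ 0.3  0.4 -0.5] w 0.048 q [-35.  -7.  48. 116.   5.  68.   6.]
.431,-.139,.038,86.5 t [-0.2  0.6 91.8] a [ 0.  -0.2 -0.4]
```

View pics/s32.png

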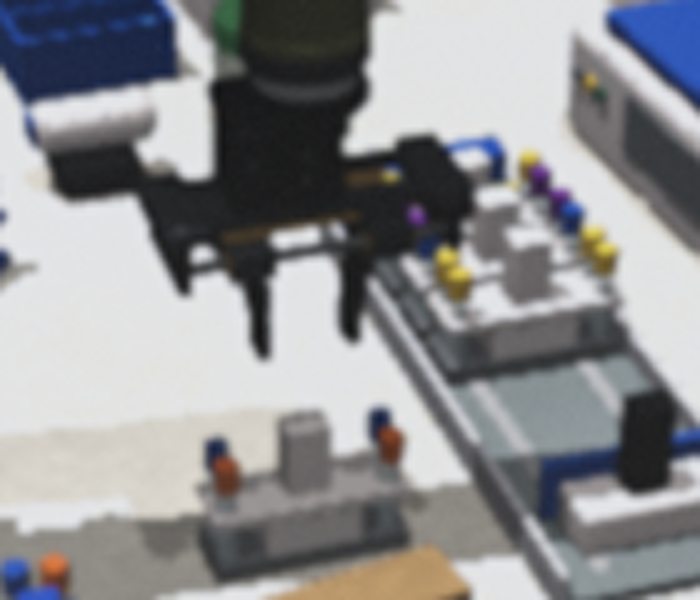

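Emit:
servo_tool:
  steps:
    - {"ax": 0,"ay": 0,"az": 0,"tx": 0,"ty": 0.5,"tz": 20,"gripper": 0.1}
    - {"ax": 0,"ay": 0,"az": 0,"tx": 0,"ty": 0.5,"tz": 45,"gripper": 0.1}
    - {"ax": 0,"ay": 0,"az": 0,"tx": 0,"ty": 0.5,"tz": 70,"gripper": 0.1}
    - {"ax": 0,"ay": 0,"az": 0,"tx": 0,"ty": 0.5,"tz": 85,"gripper": 0.1}
    - {"ax": 0,"ay": 0,"az": 0,"tx": 0,"ty": 0.5,"tz": 91,"gripper": 0.1}
    - {"ax": 0,"ay": 0,"az": 0,"tx": 0,"ty": 0.5,"tz": 91,"gripper": 0.1}

```text
time_s: 29.6
tool_pos: [0.4327, -0.1387, 0.0389]
orientation: [-179.9, 0.1, 86.3]
ft_force: [0.5, 0.5, 0.4]
gripper_width: 0.0481
```

```bash
python3 plan.py .6445,-.064,.148,86.4
python3 - <<'E'
from h import *
p,d=read_camera('side'); save(p,'s33.png',(240,180,320,260),8)
E
```

```text
t 29.6 pos [ 0.4327 -0.1387  0.0389] rpy [-1.799e+02  1.000e-01  8.630e+01] F [0.5 0.5 0.4] w 0.0481 q [-34.   3.  50. 122.  -3.  56.  14.]
.6445,-.064,.148,86.4 t [  87.9  206.4 -109.6] a [-0.1  0.1 -0.1]
```

View pics/s33.png

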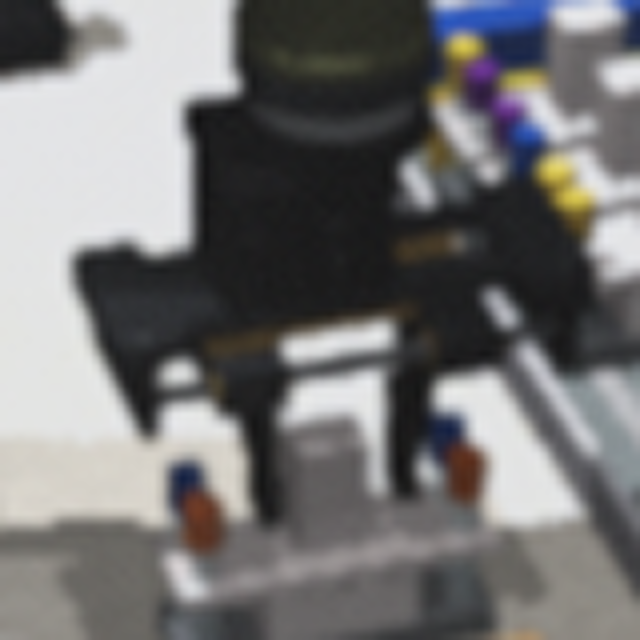

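Emit:
servo_tool:
  steps:
    - {"ax": 0,"ay": 0,"az": 0,"tx": 0,"ty": 0,"tz": 0,"gripper": -1}
    - {"ax": 0,"ay": 0,"az": 0,"tx": 0,"ty": 0,"tz": 0,"gripper": -1}
    - {"ax": 0,"ay": 0,"az": 0,"tx": 0,"ty": 0,"tz": 0,"gripper": -1}
    - {"ax": 0,"ay": 0,"az": 0,"tx": 0,"ty": 0,"tz": 0,"gripper": -1}
    - {"ax": 0,"ay": 0,"az": 0,"tx": 0,"ty": 0,"tz": -20,"gripper": -1}
    - {"ax": 0,"ay": 0,"az": 0,"tx": 0,"ty": 0,"tz": -60,"gripper": -1}
    - {"ax": 0,"ay": 0,"az": 0,"tx": 0,"ty": 0,"tz": -100,"gripper": -1}
    - {"ax": 0,"ay": 0,"az": 0,"tx": 0,"ty": 0,"tz": -130,"gripper": -1}
    - {"ax": 0,"ay": 0,"az": 0,"tx": 25,"ty": 60,"tz": -130,"gripper": -1}
    - {"ax": 0,"ay": 0,"az": 0,"tx": 88,"ty": 206,"tz": -110,"gripper": -1}
    - {"ax": 0,"ay": 0,"az": 0,"tx": 88,"ty": 206,"tz": -110,"gripper": -1}
    - {"ax": 0,"ay": 0,"az": 0,"tx": 88,"ty": 206,"tz": -110,"gripper": -1}
    - {"ax": 0,"ay": 0,"az": 0,"tx": 88,"ty": 206,"tz": -110,"gripper": -1}
    - {"ax": 0,"ay": 0,"az": 0,"tx": 88,"ty": 206,"tz": -110,"gripper": -1}
    - {"ax": 0,"ay": 0,"az": 0,"tx": 88,"ty": 206,"tz": -110,"gripper": -1}
  grip_force: 20

```text
time_s: 31.15
tool_pos: [0.6429, -0.0651, 0.1484]
orientation: [-179.9, 0.1, 86.2]
ft_force: [-0.7, -0.9, -0.5]
gripper_width: 0.03
```

```bash
python3 plan.py .6435,-.064,.0535,86.4
python3 - <<'E'
from h import *
p,d=read_camera('side'); save(p,'s34.png',(240,140,370,250),6)
E
```

```text
t 31.15 pos [ 0.6429 -0.0651  0.1484] rpy [-1.799e+02  1.000e-01  8.620e+01] F [-0.7 -0.9 -0.5] w 0.03 q [-33.  25.  48.  89. -19.  75.  14.]
.6435,-.064,.0535,86.4 t [ 1.2  0.6 94.9] a [-0.1  0.1 -0.2]
```

View pics/s34.png

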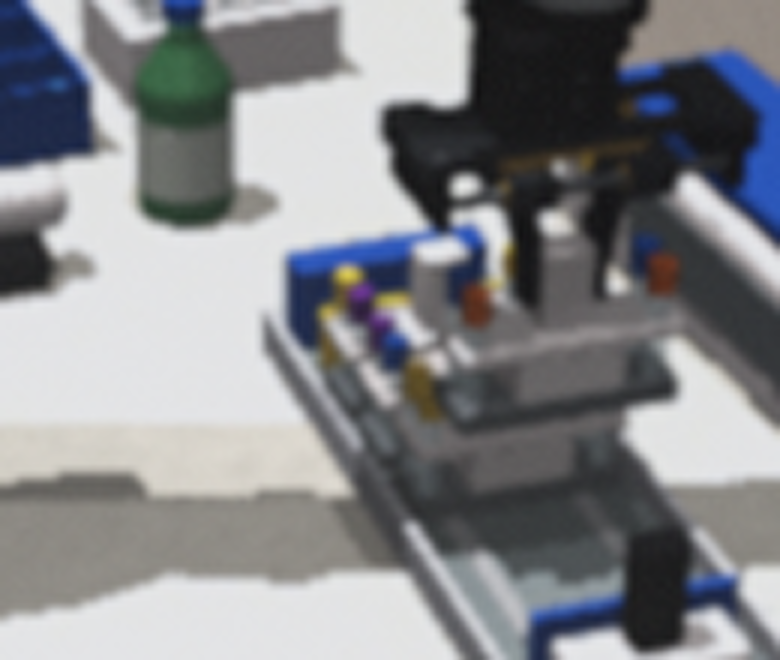

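Emit:
servo_tool:
  steps:
    - {"ax": 0,"ay": 0,"az": 0,"tx": 0,"ty": 1,"tz": 15,"gripper": -1}
    - {"ax": 0,"ay": 0,"az": 0,"tx": 0,"ty": 1,"tz": 35,"gripper": -1}
    - {"ax": 0,"ay": 0,"az": 0,"tx": 0,"ty": 1,"tz": 55,"gripper": -1}
    - {"ax": 0,"ay": 0,"az": 0,"tx": 0,"ty": 1,"tz": 70,"gripper": -1}
    - {"ax": 0,"ay": 0,"az": 0,"tx": 0,"ty": 1,"tz": 70,"gripper": -1}

```text
time_s: 31.7
tool_pos: [0.642, -0.0646, 0.0768]
orientation: [-179.8, -0.0, 86.2]
ft_force: [0.3, 0.9, -1.2]
gripper_width: 0.0298
```

```bash
python3 plan.py .6435,-.064,.0535,86.4
python3 - <<'E'
from h import *
p,d=read_camera('side'); save(p,'s35.png',(270,160,370,250),7)
E
```

```text
t 31.7 pos [ 0.642  -0.0646  0.0768] rpy [-179.8   -0.    86.2] F [ 0.3  0.9 -1.2] w 0.0298 q [-31.  28.  46.  93. -22.  68.  16.]
.6435,-.064,.0535,86.4 t [ 0.7  1.5 23.3] a [-0.2 -0.  -0.2]
```

View pics/s35.png

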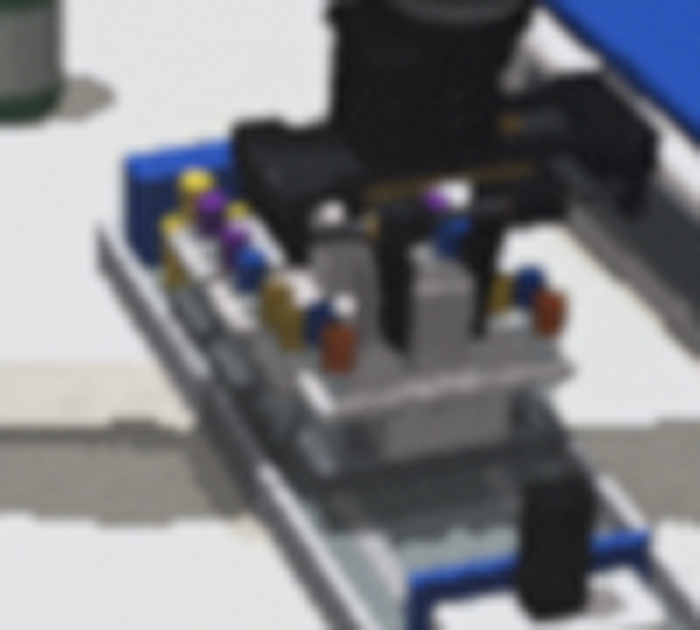

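Emit:
servo_tool:
  steps:
    - {"ax": 0,"ay": 0,"az": 0,"tx": 0,"ty": 1,"tz": 8,"gripper": -1}
    - {"ax": 0,"ay": 0,"az": 0,"tx": 0,"ty": 1,"tz": 16,"gripper": -1}
    - {"ax": 0,"ay": 0,"az": 0,"tx": 0,"ty": 1,"tz": 21,"gripper": -1}
    - {"ax": 0,"ay": 0,"az": 0,"tx": 0,"ty": 1,"tz": 24,"gripper": -1}
    - {"ax": 0,"ay": 0,"az": 0,"tx": 0,"ty": 0,"tz": 25.5,"gripper": -1}
    - {"ax": 0,"ay": 0,"az": 0,"tx": 0,"ty": 0,"tz": 25.5,"gripper": 0.1}
    - {"ax": 0,"ay": 0,"az": 0,"tx": 0,"ty": 0,"tz": 25.5,"gripper": 0.1}
    - {"ax": 0,"ay": 0,"az": 0,"tx": 0,"ty": 0,"tz": 25.5,"gripper": 0.1}
    - {"ax": 0,"ay": 0,"az": 0,"tx": 0,"ty": 0,"tz": -25,"gripper": 0.1}
    - {"ax": 0,"ay": 0,"az": 0,"tx": 0,"ty": 0,"tz": -75,"gripper": 0.1}
    - {"ax": 0,"ay": 0,"az": 0,"tx": 0,"ty": 0,"tz": -75,"gripper": 0.1}

```text
time_s: 32.85
tool_pos: [0.6491, -0.0663, 0.1623]
orientation: [179.3, -0.0, 86.2]
ft_force: [0.2, -0.4, -0.1]
gripper_width: 0.0483
```

```bash
python3 plan.py .632,-.2113,.12,86.4
```

```text
t 32.85 pos [ 0.6491 -0.0663  0.1623] rpy [179.3  -0.   86.2] F [ 0.2 -0.4 -0.1] w 0.0483 q [-33.  24.  48.  88. -19.  75.  14.]
.632,-.2113,.12,86.4 t [-145.8   -8.    42.1] a [ 0.7 -0.  -0.2]
```

Emit:
servo_tool:
  steps:
    - {"ax": 0,"ay": 0,"az": 0,"tx": -146,"ty": -8,"tz": 0,"gripper": 0.1}
    - {"ax": 0,"ay": 0,"az": 0,"tx": -146,"ty": -8,"tz": 0,"gripper": 0.1}
    - {"ax": 0,"ay": 0,"az": 0,"tx": -146,"ty": -8,"tz": 0,"gripper": 0.1}
    - {"ax": 0,"ay": 0,"az": 0,"tx": -146,"ty": -8,"tz": 30,"gripper": 0.1}
    - {"ax": 0,"ay": 0,"az": 0,"tx": -146,"ty": -8,"tz": 42,"gripper": 0.1}
    - {"ax": 0,"ay": 0,"az": 0,"tx": -146,"ty": -8,"tz": 42,"gripper": 0.1}

```text
time_s: 33.45
tool_pos: [0.6258, -0.2076, 0.1097]
orientation: [-179.8, -0.1, 86.3]
ft_force: [0.3, 1.0, 0.2]
gripper_width: 0.0476
```

```bash
python3 plan.py .632,-.2113,.048,86.4
python3 - <<'E'
from h import *
p,d=read_camera('side'); save(p,'s36.png',(250,150,400,270),5)
p,d=read_camera('top'); save(p,'t36.png',(200,100,400,260),4)
E
```

```text
t 33.45 pos [ 0.6258 -0.2076  0.1097] rpy [-1.798e+02 -1.000e-01  8.630e+01] F [0.3 1.  0.2] w 0.0476 q [-19.  29.  48.  89. -22.  72.  28.]
.632,-.2113,.048,86.4 t [-3.5  6.6 61.6] a [-0.2 -0.1 -0.1]
```

View pics/s36.png

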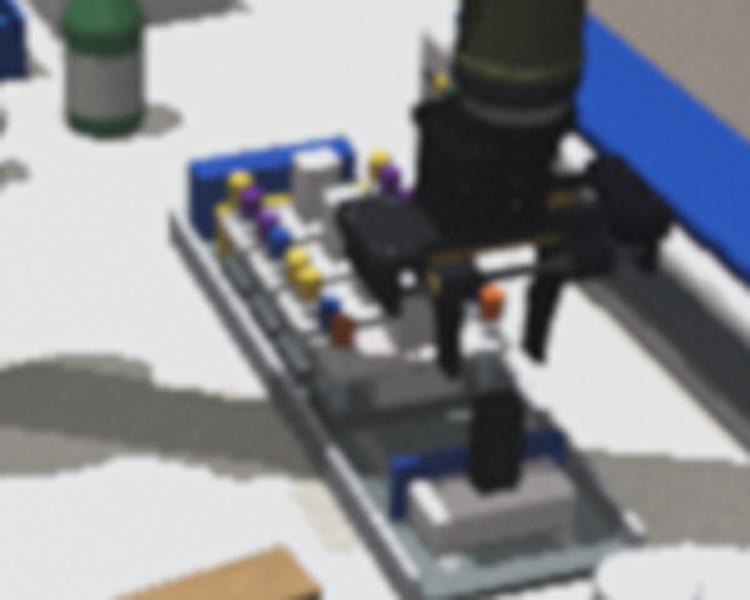

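View pics/t36.png

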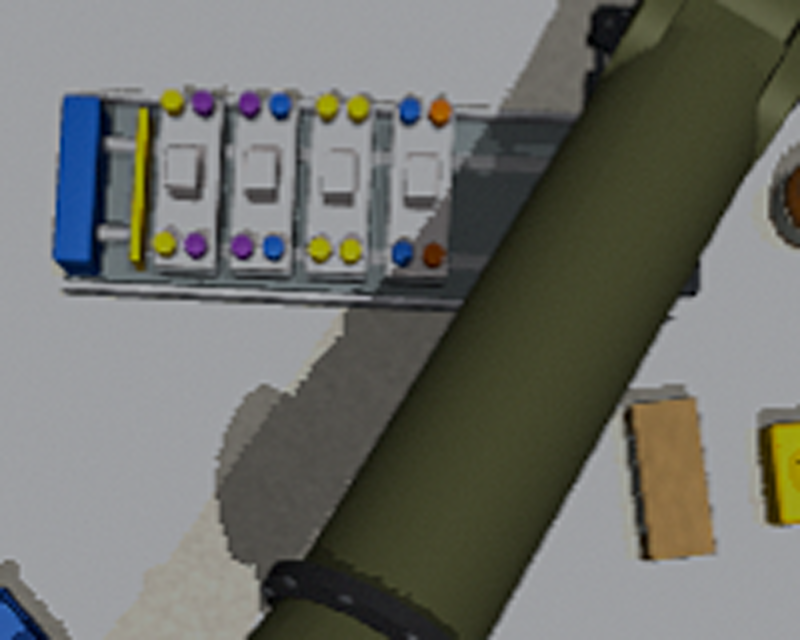

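Emit:
servo_tool:
  steps:
    - {"ax": 0,"ay": 0,"az": 0,"tx": -3,"ty": 5,"tz": 0,"gripper": 0.1}
    - {"ax": 0,"ay": 0,"az": 0,"tx": -3,"ty": 5,"tz": 10,"gripper": 0.1}
    - {"ax": 0,"ay": 0,"az": 0,"tx": -3,"ty": 5,"tz": 30,"gripper": 0.1}
    - {"ax": 0,"ay": 0,"az": 0,"tx": -3,"ty": 5,"tz": 50,"gripper": 0.1}
    - {"ax": 0,"ay": 0,"az": 0,"tx": -3,"ty": 5,"tz": 61,"gripper": 0.1}
    - {"ax": 0,"ay": 0,"az": 0,"tx": -3,"ty": 5,"tz": 61,"gripper": 0.1}
    - {"ax": 0,"ay": 0,"az": 0,"tx": -3,"ty": 5,"tz": 61,"gripper": 0.1}

```text
time_s: 34.25
tool_pos: [0.632, -0.2133, 0.0517]
orientation: [180.0, 0.0, 86.2]
ft_force: [0.6, 0.4, 0.1]
gripper_width: 0.0478
```

```bash
python3 plan.py .632,-.2113,.048,86.4
python3 - <<'E'
from h import *
p,d=read_camera('side'); save(p,'s37.png',(300,180,400,270),7)
E
```

```text
t 34.25 pos [ 0.632  -0.2133  0.0517] rpy [180.    0.   86.2] F [0.6 0.4 0.1] w 0.0478 q [-17.  33.  46.  91. -25.  67.  30.]
.632,-.2113,.048,86.4 t [ 2.  -0.2  3.7] a [ 0.   0.  -0.2]
```

View pics/s37.png

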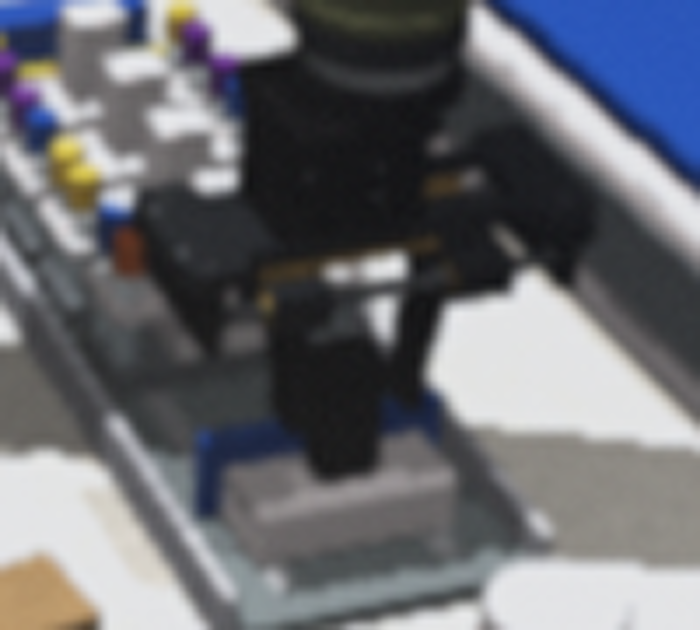

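Emit:
servo_tool:
  steps:
    - {"ax": 0,"ay": 0,"az": 0,"tx": 0,"ty": 0,"tz": 2,"gripper": -1}
    - {"ax": 0,"ay": 0,"az": 0,"tx": 0,"ty": 0,"tz": 2,"gripper": -1}
    - {"ax": 0,"ay": 0,"az": 0,"tx": 0,"ty": 0,"tz": 2,"gripper": -1}
    - {"ax": 0,"ay": 0,"az": 0,"tx": 0,"ty": 0,"tz": 2,"gripper": -1}
    - {"ax": 0,"ay": 0,"az": 0,"tx": 0,"ty": 0,"tz": 2,"gripper": -1}
  grip_force: 30

```text
time_s: 34.8
tool_pos: [0.6316, -0.2132, 0.0497]
orientation: [180.0, -0.0, 86.2]
ft_force: [-1.2, -0.8, 1.9]
gripper_width: 0.0298
```

```bash
python3 plan.py .632,-.2113,.048,86.4
```

```text
t 34.8 pos [ 0.6316 -0.2132  0.0497] rpy [180.   -0.   86.2] F [-1.2 -0.8  1.9] w 0.0298 q [-17.  33.  46.  91. -25.  67.  30.]
.632,-.2113,.048,86.4 t [1.9 0.2 1.7] a [ 0.  -0.  -0.2]
```

Emit:
servo_tool:
  steps:
    - {"ax": 0,"ay": 0,"az": 0,"tx": 5,"ty": 0,"tz": 1,"gripper": -1}
    - {"ax": 0,"ay": 0,"az": 0,"tx": 11,"ty": 0,"tz": 1,"gripper": -1}
    - {"ax": 0,"ay": 0,"az": 0,"tx": 17,"ty": 0,"tz": 1,"gripper": -1}
    - {"ax": 0,"ay": 0,"az": 0,"tx": 23,"ty": 0,"tz": 1,"gripper": -1}
    - {"ax": 0,"ay": 0,"az": 0,"tx": 29,"ty": 0,"tz": 1,"gripper": -1}
    - {"ax": 0,"ay": 0,"az": 0,"tx": 35,"ty": 0,"tz": 1,"gripper": -1}
    - {"ax": 0,"ay": 0,"az": 0,"tx": 41,"ty": 0,"tz": 1,"gripper": -1}
    - {"ax": 0,"ay": 0,"az": 0,"tx": 47,"ty": 0,"tz": 1,"gripper": -1}
    - {"ax": 0,"ay": 0,"az": 0,"tx": 53,"ty": 0,"tz": 1,"gripper": -1}
    - {"ax": 0,"ay": 0,"az": 0,"tx": 59,"ty": 0,"tz": 1,"gripper": -1}
    - {"ax": 0,"ay": 0,"az": 0,"tx": 65,"ty": 0,"tz": 1,"gripper": -1}
    - {"ax": 0,"ay": 0,"az": 0,"tx": 71,"ty": 0,"tz": 1,"gripper": -1}
    - {"ax": 0,"ay": 0,"az": 0,"tx": 77,"ty": 0,"tz": 1,"gripper": -1}
    - {"ax": 0,"ay": 0,"az": 0,"tx": 83,"ty": 0,"tz": 1,"gripper": -1}
    - {"ax": 0,"ay": 0,"az": 0,"tx": 88,"ty": 0,"tz": 1,"gripper": -1}
    - {"ax": 0,"ay": 0,"az": 0,"tx": 88,"ty": 0,"tz": 1,"gripper": -1}

```text
time_s: 36.4
tool_pos: [0.6372, -0.1252, 0.0496]
orientation: [-180.0, -0.0, 86.3]
ft_force: [-4.0, 0.9, 9.0]
gripper_width: 0.0298
```

```bash
python3 plan.py
python3 - <<'E'
from h import *
p,d=read_camera('side'); save(p,'s38.png',(270,150,390,260),6)
E
```

```text
t 36.4 pos [ 0.6372 -0.1252  0.0496] rpy [-180.    -0.    86.3] F [-4.   0.9  9. ] w 0.0298 q [-26.  31.  46.  94. -24.  66.  22.]
```

View pics/s38.png

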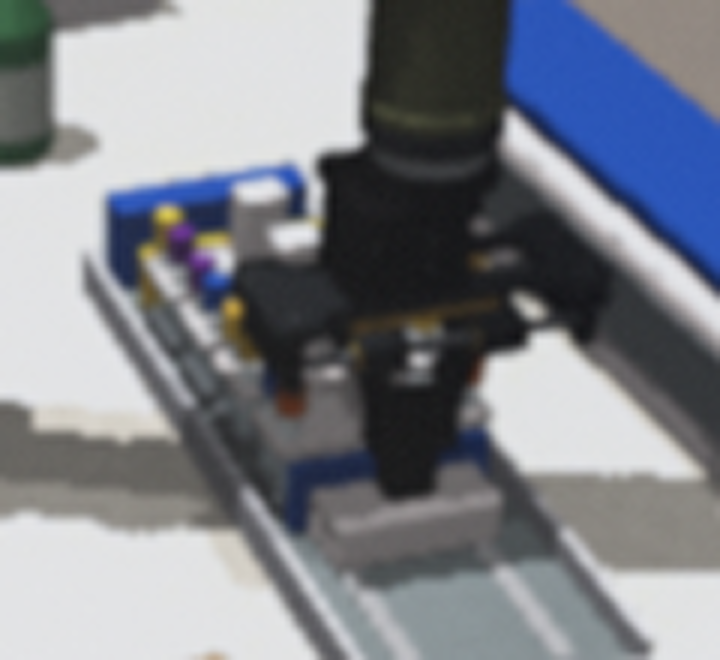

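Emit:
servo_tool:
  steps:
    - {"ax": 0,"ay": 0,"az": 0,"tx": 2,"ty": -1,"tz": -1.5,"gripper": -1}
    - {"ax": 0,"ay": 0,"az": 0,"tx": 5,"ty": -1,"tz": -1.5,"gripper": -1}
    - {"ax": 0,"ay": 0,"az": 0,"tx": 8,"ty": -1,"tz": -1.5,"gripper": -1}
    - {"ax": 0,"ay": 0,"az": 0,"tx": 11,"ty": -1,"tz": -1.5,"gripper": -1}
    - {"ax": 0,"ay": 0,"az": 0,"tx": 14,"ty": -1,"tz": -1.5,"gripper": -1}
    - {"ax": 0,"ay": 0,"az": 0,"tx": 17,"ty": -1,"tz": -1.5,"gripper": -1}
    - {"ax": 0,"ay": 0,"az": 0,"tx": 20,"ty": -1,"tz": -1.5,"gripper": -1}
    - {"ax": 0,"ay": 0,"az": 0,"tx": 23,"ty": -1,"tz": -1.5,"gripper": -1}
    - {"ax": 0,"ay": 0,"az": 0,"tx": 26,"ty": -1,"tz": -1.5,"gripper": -1}
    - {"ax": 0,"ay": 0,"az": 0,"tx": 29,"ty": -1,"tz": -1.5,"gripper": -1}
    - {"ax": 0,"ay": 0,"az": 0,"tx": 32,"ty": -1,"tz": -1.5,"gripper": -1}
    - {"ax": 0,"ay": 0,"az": 0,"tx": 35,"ty": -1,"tz": -1.5,"gripper": -1}
    - {"ax": 0,"ay": 0,"az": 0,"tx": 38,"ty": -1,"tz": -1.5,"gripper": -1}
    - {"ax": 0,"ay": 0,"az": 0,"tx": 40,"ty": -1,"tz": -1.5,"gripper": -1}
    - {"ax": 0,"ay": 0,"az": 0,"tx": 40,"ty": -1,"tz": -1.5,"gripper": -1}

```text
time_s: 37.95
tool_pos: [0.6397, -0.0858, 0.0497]
orientation: [179.9, 0.1, 86.2]
ft_force: [5.3, -2.4, -4.7]
gripper_width: 0.0299
```

```bash
python3 plan.py
python3 - <<'E'
from h import *
p,d=read_camera('side'); save(p,'s39.png',(270,140,390,250),6)
p,d=read_camera('top'); save(p,'t39.png',(200,100,400,260),4)
E
```

```text
t 37.95 pos [ 0.6397 -0.0858  0.0497] rpy [1.799e+02 1.000e-01 8.620e+01] F [ 5.3 -2.4 -4.7] w 0.0299 q [-30.  30.  46.  95. -23.  65.  19.]
```

View pics/s39.png

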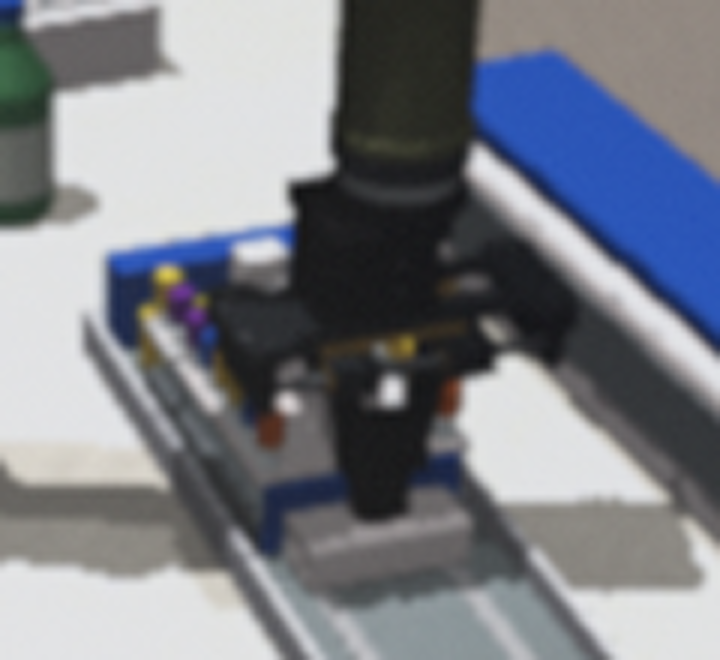

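View pics/t39.png

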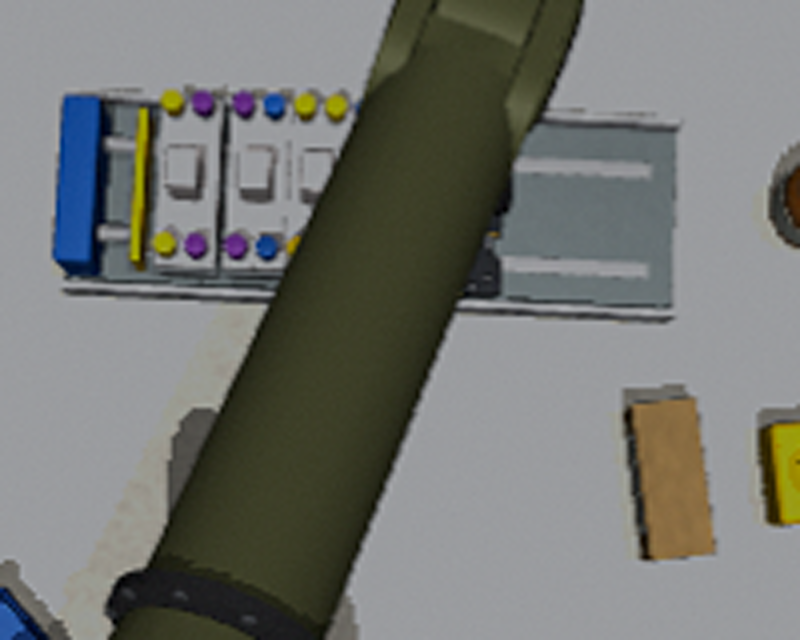

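Emit:
servo_tool:
  steps:
    - {"ax": 0,"ay": 0,"az": 0,"tx": 2,"ty": 1,"tz": 0.8,"gripper": -1}
    - {"ax": 0,"ay": 0,"az": 0,"tx": 4,"ty": 1,"tz": 0.8,"gripper": -1}
    - {"ax": 0,"ay": 0,"az": 0,"tx": 6,"ty": 1,"tz": 0.8,"gripper": -1}
    - {"ax": 0,"ay": 0,"az": 0,"tx": 8,"ty": 1,"tz": 0.8,"gripper": -1}
    - {"ax": 0,"ay": 0,"az": 0,"tx": 10,"ty": 1,"tz": 0.8,"gripper": -1}
    - {"ax": 0,"ay": 0,"az": 0,"tx": 12,"ty": 1,"tz": 0.8,"gripper": -1}
    - {"ax": 0,"ay": 0,"az": 0,"tx": 14,"ty": 1,"tz": 0.8,"gripper": -1}
    - {"ax": 0,"ay": 0,"az": 0,"tx": 15,"ty": 1,"tz": 0.8,"gripper": -1}
    - {"ax": 0,"ay": 0,"az": 0,"tx": 15,"ty": 1,"tz": 0.8,"gripper": -1}

```text
time_s: 38.95
tool_pos: [0.6406, -0.0715, 0.0496]
orientation: [-180.0, 0.1, 86.2]
ft_force: [-1.4, -4.6, 4.6]
gripper_width: 0.0301
```

```bash
python3 plan.py
python3 - <<'E'
from h import *
p,d=read_camera('top'); save(p,'t40.png',(205,110,305,180),8)
E
```

```text
t 38.95 pos [ 0.6406 -0.0715  0.0496] rpy [-1.80e+02  1.00e-01  8.62e+01] F [-1.4 -4.6  4.6] w 0.0301 q [-31.  30.  46.  95. -23.  65.  17.]
```

View pics/t40.png

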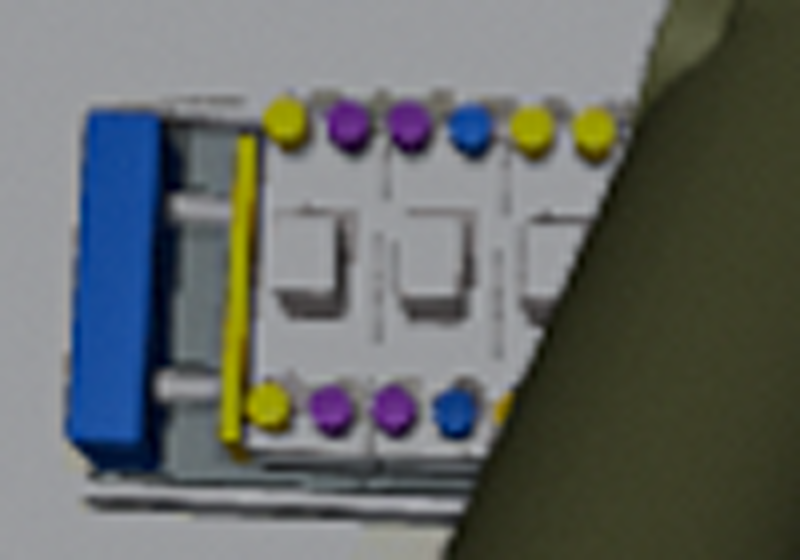

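```bash
cat > yel.py <<'E'
from h import *
# sub-pixel column of yellow plate, rows 131..157
def yel(n=4):
    a=[]
    for _ in range(n):
        p,_d=read_camera('top'); q=p[131:158,222:243].astype(float)
        w=np.clip((q[...,0]+q[...,1])/2-q[...,2]-25,0,None)
        c=(w*np.arange(222,243)).sum(1)/(w.sum(1)+1e-9); a.append(np.median(c-( -0.055*(np.arange(131,158)-144))))
    return np.mean(a),np.std(a)
if __name__=='__main__':
    print('yellow col',yel()); o=r.observe(); print(o['tool_pos'].round(4),o['ft_force'].round(1),'joint',(o['tool_pos'][1]+.2132)/.998)
E
python3 yel.py
python3 - <<'E'
import numpy as np
d=np.load('top0.npz'); q=d['p'][131:158,222:243].astype(float)
w=np.clip((q[...,0]+q[...,1])/2-q[...,2]-25,0,None)
c=(w*np.arange(222,243)).sum(1)/(w.sum(1)+1e-9); print(np.median(c+.055*(np.arange(131,158)-144)), c.round(1))
E
```

```text
yellow col (np.float64(234.3962131976998), np.float64(0.0010992126897367525))
[ 0.6406 -0.0715  0.0496] [-2.1 -5.1  5.3] joint 0.14199370862471355
234.44260504122988 [235.3 235.2 235.1 235.  235.  235.  234.9 234.8 234.7 234.7 234.5 234.5
 234.5 234.4 234.3 234.3 234.2 234.2 234.2 234.1 234.1 234.  234.  233.8
 233.8 233.6 233.6]
```

Emit:
servo_tool:
  steps:
    - {"ax": 0,"ay": 0,"az": 0,"tx": 1,"ty": 0,"tz": -0.3,"gripper": -1}
    - {"ax": 0,"ay": 0,"az": 0,"tx": 2,"ty": 0,"tz": -0.3,"gripper": -1}
    - {"ax": 0,"ay": 0,"az": 0,"tx": 3,"ty": 0,"tz": -0.3,"gripper": -1}
    - {"ax": 0,"ay": 0,"az": 0,"tx": 4,"ty": 0,"tz": -0.3,"gripper": -1}
    - {"ax": 0,"ay": 0,"az": 0,"tx": 4,"ty": 0,"tz": -0.3,"gripper": -1}

```text
time_s: 39.7
tool_pos: [0.6409, -0.0674, 0.0496]
orientation: [-180.0, 0.1, 86.2]
ft_force: [-2.8, -4.9, 4.3]
gripper_width: 0.03
```

```bash
python3 yel.py
```

```text
yellow col (np.float64(234.12606925626736), np.float64(0.0014826650878417523))
[ 0.6409 -0.0675  0.0496] [-3.8 -4.9  5.1] joint 0.14603042552764398
```

Emit:
servo_tool:
  steps:
    - {"ax": 0,"ay": 0,"az": 0,"tx": 1,"ty": -0.5,"tz": -0.3,"gripper": -1}
    - {"ax": 0,"ay": 0,"az": 0,"tx": 2,"ty": -0.5,"tz": -0.3,"gripper": -1}
    - {"ax": 0,"ay": 0,"az": 0,"tx": 2.5,"ty": -0.5,"tz": -0.3,"gripper": -1}
    - {"ax": 0,"ay": 0,"az": 0,"tx": 2.5,"ty": -0.5,"tz": -0.3,"gripper": -1}

```text
time_s: 40.3
tool_pos: [0.6409, -0.0667, 0.0497]
orientation: [180.0, 0.2, 86.2]
ft_force: [0.7, -9.7, 1.0]
gripper_width: 0.0295
```

```bash
python3 yel.py
```

```text
yellow col (np.float64(233.83506347956427), np.float64(0.0027078865431024337))
[ 0.6409 -0.0667  0.0497] [ 0.2 -7.9  2.1] joint 0.14680026914189645
```

Emit:
servo_tool:
  steps:
    - {"ax": 0,"ay": 0,"az": 0,"tx": 1,"ty": 0,"tz": 0,"gripper": -1}
    - {"ax": 0,"ay": 0,"az": 0,"tx": 2,"ty": 0,"tz": 0,"gripper": -1}
    - {"ax": 0,"ay": 0,"az": 0,"tx": 3,"ty": 0,"tz": 0,"gripper": -1}
    - {"ax": 0,"ay": 0,"az": 0,"tx": 3,"ty": 0,"tz": 0,"gripper": -1}

```text
time_s: 40.9
tool_pos: [0.6411, -0.0647, 0.0497]
orientation: [179.9, 0.3, 86.1]
ft_force: [0.1, -9.9, 2.4]
gripper_width: 0.0303
```

```bash
python3 yel.py
python3 - <<'E'
from h import *
p,d=read_camera('top'); save(p,'t41.png',(205,110,305,180),8)
E
```

```text
yellow col (np.float64(233.1743473898892), np.float64(0.0038685960026417516))
[ 0.6411 -0.0646  0.0497] [ 0.8 -9.2  1.2] joint 0.1489027143759593
```

View pics/t41.png

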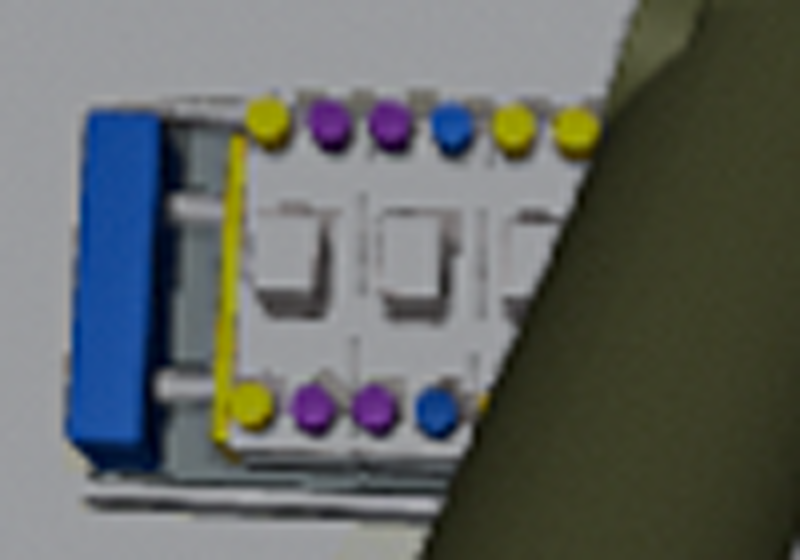

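Emit:
servo_tool:
  steps:
    - {"ax": 0,"ay": 0,"az": 0,"tx": 0.7,"ty": 0,"tz": 0,"gripper": -1}
    - {"ax": 0,"ay": 0,"az": 0,"tx": 1.5,"ty": 0,"tz": 0,"gripper": -1}
    - {"ax": 0,"ay": 0,"az": 0,"tx": 1.5,"ty": 0,"tz": 0,"gripper": -1}

```text
time_s: 41.45
tool_pos: [0.6411, -0.0637, 0.0497]
orientation: [179.9, 0.3, 86.1]
ft_force: [1.4, -10.6, 2.1]
gripper_width: 0.0298
```

```bash
python3 yel.py
```

```text
yellow col (np.float64(232.87555728631503), np.float64(0.0027866716907917963))
[ 0.6411 -0.0637  0.0497] [  0.6 -10.2   0.3] joint 0.14978785701414696
```

Emit:
servo_tool:
  steps:
    - {"ax": 0,"ay": 0,"az": 0,"tx": -2,"ty": 0,"tz": 0,"gripper": -1}
    - {"ax": 0,"ay": 0,"az": 0,"tx": -5,"ty": 0,"tz": 0,"gripper": -1}
    - {"ax": 0,"ay": 0,"az": 0,"tx": -8,"ty": 0,"tz": 0,"gripper": -1}
    - {"ax": 0,"ay": 0,"az": 0,"tx": -11,"ty": 0,"tz": 0,"gripper": -1}
    - {"ax": 0,"ay": 0,"az": 0,"tx": -14,"ty": 0,"tz": 0,"gripper": -1}
    - {"ax": 0,"ay": 0,"az": 0,"tx": -16,"ty": 0,"tz": 0,"gripper": -1}
    - {"ax": 0,"ay": 0,"az": 0,"tx": -16,"ty": 0,"tz": 0,"gripper": -1}

```text
time_s: 42.35
tool_pos: [0.6404, -0.075, 0.0496]
orientation: [180.0, -0.0, 86.3]
ft_force: [-0.7, 0.8, 4.2]
gripper_width: 0.0297
```

```bash
python3 yel.py
python3 - <<'E'
from h import *
p,d=read_camera('side'); save(p,'s42.png',(290,180,370,250),9)
p,d=read_camera('top'); save(p,'t42.png',(205,110,345,180),5.5)
E
```

```text
yellow col (np.float64(234.13007502962142), np.float64(0.003372942597539729))
[ 0.6404 -0.0751  0.0496] [-0.3  1.8  5.1] joint 0.13841748136034338
```

View pics/s42.png

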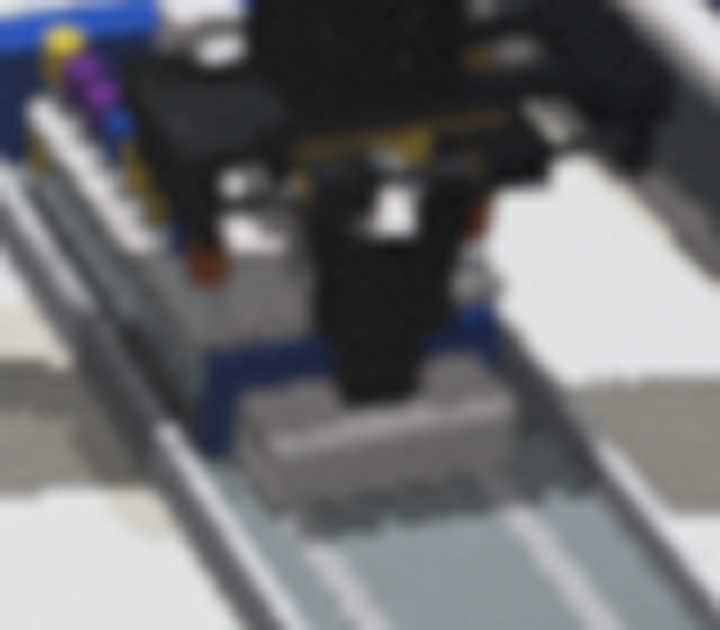

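View pics/t42.png

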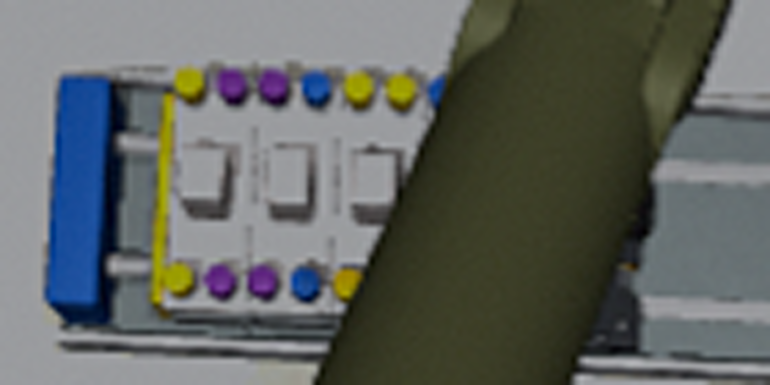

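Emit:
servo_tool:
  steps:
    - {"ax": 0,"ay": 0,"az": 0,"tx": -1.5,"ty": 0,"tz": -0.5,"gripper": -1}
    - {"ax": 0,"ay": 0,"az": 0,"tx": -2.5,"ty": 0,"tz": -0.5,"gripper": -1}
    - {"ax": 0,"ay": 0,"az": 0,"tx": -2.5,"ty": 0,"tz": -0.5,"gripper": -1}

```text
time_s: 42.95
tool_pos: [0.6402, -0.0782, 0.0497]
orientation: [180.0, 0.0, 86.2]
ft_force: [2.1, 1.8, -0.8]
gripper_width: 0.0296
```

```bash
python3 yel.py
```

```text
yellow col (np.float64(234.1298500384971), np.float64(0.0008823128924880603))
[ 0.6402 -0.0781  0.0497] [ 2.6  1.5 -1.9] joint 0.13532713440269542
```

Emit:
servo_tool:
  steps:
    - {"ax": 0,"ay": 0,"az": 0,"tx": 0,"ty": 0,"tz": 0,"gripper": 0.1}
    - {"ax": 0,"ay": 0,"az": 0,"tx": 0,"ty": 0,"tz": 0,"gripper": 0.1}
    - {"ax": 0,"ay": 0,"az": 0,"tx": 0,"ty": 0,"tz": 0,"gripper": 0.1}
    - {"ax": 0,"ay": 0,"az": 0,"tx": 0,"ty": 0,"tz": -40,"gripper": 0.1}
    - {"ax": 0,"ay": 0,"az": 0,"tx": 0,"ty": 0,"tz": -90,"gripper": 0.1}
    - {"ax": 0,"ay": 0,"az": 0,"tx": 0,"ty": 0,"tz": -120,"gripper": 0.1}
    - {"ax": 0,"ay": 0,"az": 0,"tx": 0,"ty": 0,"tz": -120,"gripper": 0.1}

```text
time_s: 43.85
tool_pos: [0.6428, -0.0793, 0.1755]
orientation: [179.5, -0.0, 86.2]
ft_force: [0.5, -0.3, -0.7]
gripper_width: 0.0477
```

```bash
python3 plan.py .431,-.375,.165,90
```

```text
t 43.85 pos [ 0.6428 -0.0793  0.1755] rpy [179.5  -0.   86.2] F [ 0.5 -0.3 -0.7] w 0.0477 q [-33.  24.  49.  87. -18.  77.  15.]
.431,-.375,.165,90 t [-309.1 -191.8    8.8] a [ 0.5  0.  -3.8]
```

Emit:
servo_tool:
  steps:
    - {"ax": 0,"ay": 0,"az": 0,"tx": -50,"ty": -30,"tz": 0,"gripper": 0.1}
    - {"ax": 0,"ay": 0,"az": -3.8,"tx": -309,"ty": -192,"tz": 9,"gripper": 0.6}
    - {"ax": 0,"ay": 0,"az": -3.8,"tx": -309,"ty": -192,"tz": 9,"gripper": 0.6}
    - {"ax": 0,"ay": 0,"az": -3.8,"tx": -309,"ty": -192,"tz": 9,"gripper": 0.6}
    - {"ax": 0,"ay": 0,"az": -3.8,"tx": -309,"ty": -192,"tz": 9,"gripper": 0.6}
    - {"ax": 0,"ay": 0,"az": -3.8,"tx": -309,"ty": -192,"tz": 9,"gripper": 0.6}
    - {"ax": 0,"ay": 0,"az": -3.8,"tx": -309,"ty": -192,"tz": 9,"gripper": 0.6}
    - {"ax": 0,"ay": 0,"az": -3.8,"tx": -309,"ty": -192,"tz": 9,"gripper": 0.6}
    - {"ax": 0,"ay": 0,"az": -3.8,"tx": -309,"ty": -192,"tz": 9,"gripper": 0.6}
    - {"ax": 0,"ay": 0,"az": -3.8,"tx": -309,"ty": -192,"tz": 9,"gripper": 0.6}

```text
time_s: 44.85
tool_pos: [0.429, -0.3722, 0.1605]
orientation: [-180.0, -0.1, 90.1]
ft_force: [0.5, 1.0, -0.1]
gripper_width: 0.0694
```

```bash
python3 plan.py .432,-.374,.08,90
python3 - <<'E'
from h import *
p,d=read_camera('side'); save(p,'s43.png',(250,200,370,300),6)
p,d=read_camera('top'); save(p,'t43.png',(200,100,420,250),3.6)
save(p,'t43b.png',(205,110,345,180),5.5)
E
```

```text
t 44.85 pos [ 0.429  -0.3722  0.1605] rpy [-1.80e+02 -1.00e-01  9.01e+01] F [ 0.5  1.  -0.1] w 0.0694 q [-12.  15.  58. 100. -13.  73.  50.]
.432,-.374,.08,90 t [-1.9  3.  80.5] a [-0.  -0.1  0.1]
```

View pics/s43.png

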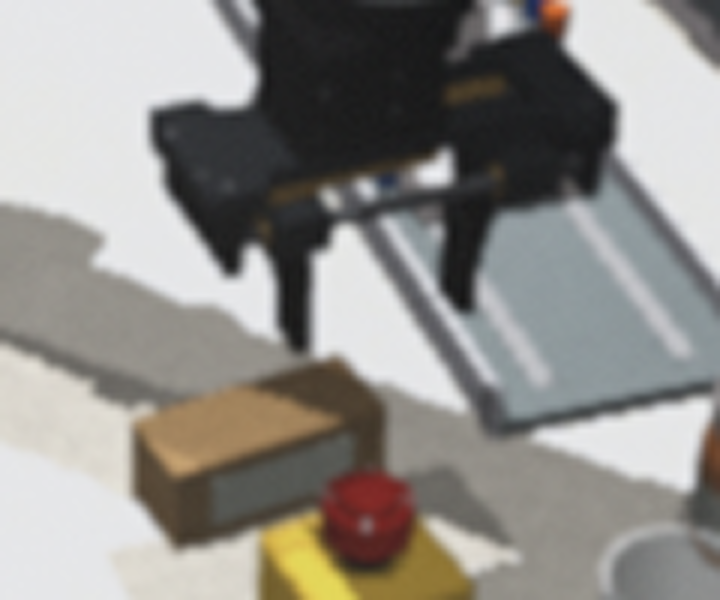

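View pics/t43b.png

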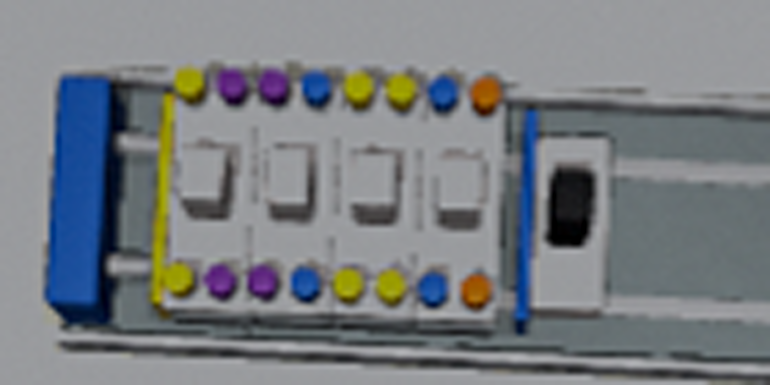

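Run:
```python
from h import *
ps=[read_camera('top')[0].astype(float) for _ in range(4)]
p=np.mean(ps,0)
for v in (135,140,145,150,155,160): print(v,[tuple(int(c) for c in p[v,u]) for u in range(290,304)])
save(p.astype(np.uint8),'t44.png',(280,120,320,175),14)
```

```text
135 [(152, 154, 157), (152, 154, 157), (153, 154, 157), (153, 154, 157), (153, 155, 157), (156, 157, 160), (126, 128, 129), (52, 59, 60), (85, 93, 93), (69, 75, 78), (16, 53, 109), (18, 75, 158), (69, 85, 135), (126, 124, 121)]
140 [(153, 156, 158), (155, 157, 160), (133, 134, 136), (119, 118, 120), (156, 158, 161), (148, 150, 153), (131, 132, 136), (121, 121, 125), (127, 125, 127), (102, 101, 112), (7, 52, 120), (12, 70, 151), (104, 115, 150), (159, 160, 159)]
145 [(153, 155, 158), (154, 155, 157), (142, 140, 141), (133, 131, 133), (156, 159, 161), (139, 141, 143), (97, 100, 102), (82, 91, 92), (78, 85, 86), (52, 72, 110), (13, 72, 152), (12, 59, 129), (105, 104, 113), (164, 163, 162)]
150 [(68, 64, 65), (72, 70, 70), (116, 117, 119), (156, 158, 161), (157, 158, 161), (129, 131, 133), (63, 68, 71), (84, 91, 93), (78, 83, 82), (51, 70, 112), (20, 78, 160), (32, 68, 130), (110, 110, 112), (150, 151, 152)]
155 [(152, 154, 157), (152, 154, 157), (153, 155, 158), (153, 155, 157), (155, 157, 160), (133, 136, 139), (76, 85, 86), (86, 93, 94), (68, 74, 76), (15, 51, 106), (22, 79, 162), (71, 88, 140), (132, 129, 127), (158, 159, 161)]
160 [(141, 84, 48), (154, 82, 24), (143, 78, 27), (126, 98, 87), (129, 131, 135), (117, 122, 125), (81, 89, 92), (86, 93, 93), (69, 77, 88), (14, 56, 119), (15, 75, 155), (103, 116, 152), (158, 158, 157), (153, 155, 157)]
```

View pics/t44.png

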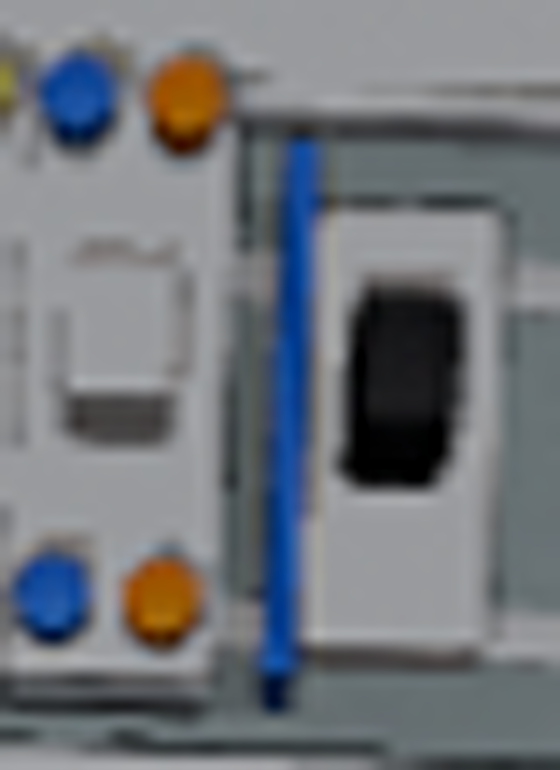

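Emit:
servo_tool:
  steps:
    - {"ax": 0,"ay": 0,"az": 0,"tx": -2,"ty": -1,"tz": 25,"gripper": 0.6}
    - {"ax": 0,"ay": 0,"az": 0,"tx": -2,"ty": -1,"tz": 55,"gripper": 0.6}
    - {"ax": 0,"ay": 0,"az": 0,"tx": -2,"ty": -1,"tz": 80,"gripper": 0.6}
    - {"ax": 0,"ay": 0,"az": 0,"tx": -2,"ty": -1,"tz": 80,"gripper": 0.6}
    - {"ax": 0,"ay": 0,"az": 0,"tx": -2,"ty": -1,"tz": 80,"gripper": 0.6}

```text
time_s: 45.65
tool_pos: [0.4274, -0.3755, 0.0814]
orientation: [-180.0, 0.0, 90.1]
ft_force: [0.6, -0.6, 0.4]
gripper_width: 0.0692
```

```bash
python3 plan.py .428,-.374,.031,90
python3 - <<'E'
from h import *
p,d=read_camera('side'); save(p,'s45.png',(270,225,360,305),8)
p,d=read_camera('top'); save(p,'t45.png',(380,180,440,240),9)
E
```

```text
t 45.65 pos [ 0.4274 -0.3755  0.0814] rpy [-180.     0.    90.1] F [ 0.6 -0.6  0.4] w 0.0692 q [ -8.  20.  56. 105. -18.  65.  54.]
.428,-.374,.031,90 t [ 1.5  0.6 50.4] a [-0.   0.   0.1]
```

View pics/s45.png

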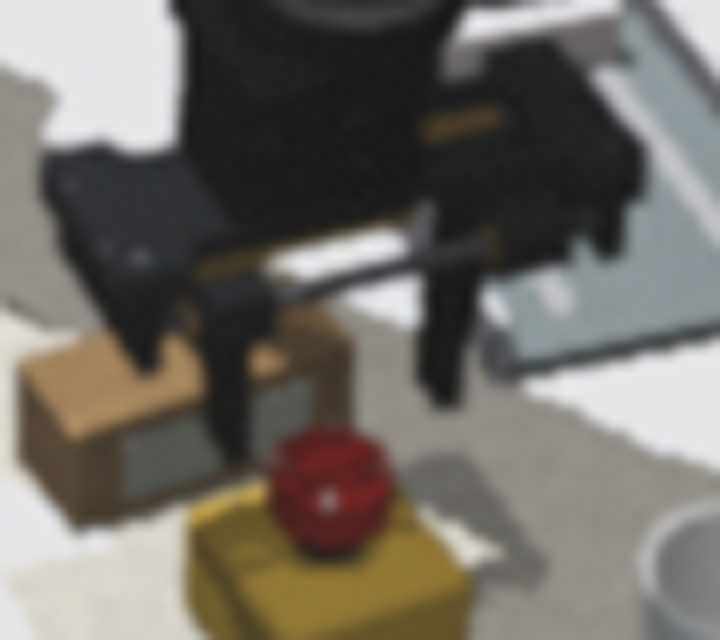

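View pics/t45.png

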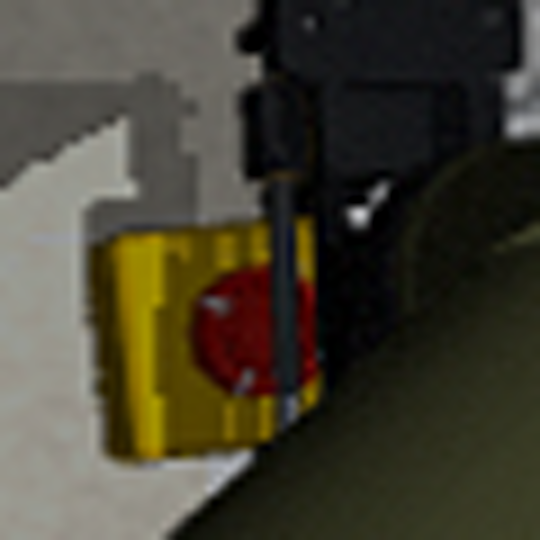

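Emit:
servo_tool:
  steps:
    - {"ax": 0,"ay": 0,"az": 0,"tx": 1,"ty": -0.5,"tz": 15,"gripper": 0.6}
    - {"ax": 0,"ay": 0,"az": 0,"tx": 1,"ty": -0.5,"tz": 30,"gripper": 0.6}
    - {"ax": 0,"ay": 0,"az": 0,"tx": 1,"ty": -0.5,"tz": 42,"gripper": 0.6}
    - {"ax": 0,"ay": 0,"az": 0,"tx": 1,"ty": -0.5,"tz": 49,"gripper": 0.6}
    - {"ax": 0,"ay": 0,"az": 0,"tx": 1,"ty": -0.5,"tz": 49,"gripper": 0.6}

```text
time_s: 46.25
tool_pos: [0.4257, -0.374, 0.0305]
orientation: [-179.9, -0.1, 90.0]
ft_force: [-0.6, -0.3, 0.6]
gripper_width: 0.0696
```

```bash
python3 plan.py .428,-.374,.031,90
python3 - <<'E'
from h import *
p,d=read_camera('side'); save(p,'s46.png',(270,225,360,305),8)
E
```

```text
t 46.25 pos [ 0.4257 -0.374   0.0305] rpy [-1.799e+02 -1.000e-01  9.000e+01] F [-0.6 -0.3  0.6] w 0.0696 q [ -6.  24.  53. 107. -22.  60.  57.]
.428,-.374,.031,90 t [ 0.   2.3 -0.5] a [-0.1 -0.1  0. ]
```

View pics/s46.png

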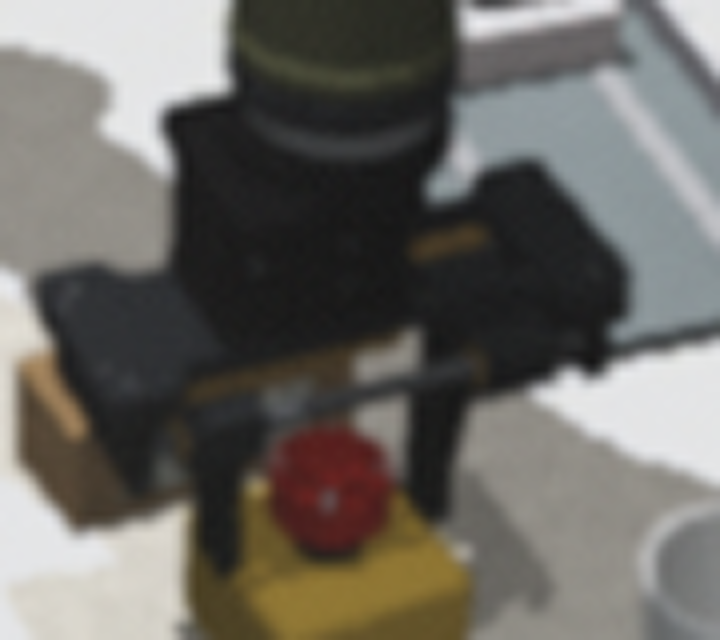

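Emit:
servo_tool:
  steps:
    - {"ax": 0,"ay": 0,"az": 0,"tx": 0,"ty": 2,"tz": -1,"gripper": 0.6}
    - {"ax": 0,"ay": 0,"az": 0,"tx": 0,"ty": 2,"tz": -1,"gripper": -1}
    - {"ax": 0,"ay": 0,"az": 0,"tx": 0,"ty": 2,"tz": -1,"gripper": -1}
    - {"ax": 0,"ay": 0,"az": 0,"tx": 0,"ty": 2,"tz": -1,"gripper": -1}
    - {"ax": 0,"ay": 0,"az": 0,"tx": 0,"ty": 2,"tz": -1,"gripper": -1}
    - {"ax": 0,"ay": 0,"az": 0,"tx": 0,"ty": 2,"tz": -1,"gripper": -1}
  grip_force: 15

```text
time_s: 46.9
tool_pos: [0.4285, -0.3746, 0.0332]
orientation: [-180.0, -0.0, 90.0]
ft_force: [-1.2, -0.5, 1.0]
gripper_width: 0.0434
```

```bash
python3 plan.py
python3 - <<'E'
from h import *
p,d=read_camera('side'); save(p,'s47.png',(270,225,360,305),8)
E
```

```text
t 46.9 pos [ 0.4285 -0.3746  0.0332] rpy [-180.   -0.   90.] F [-1.2 -0.5  1. ] w 0.0434 q [ -6.  24.  53. 107. -22.  60.  56.]
```

View pics/s47.png

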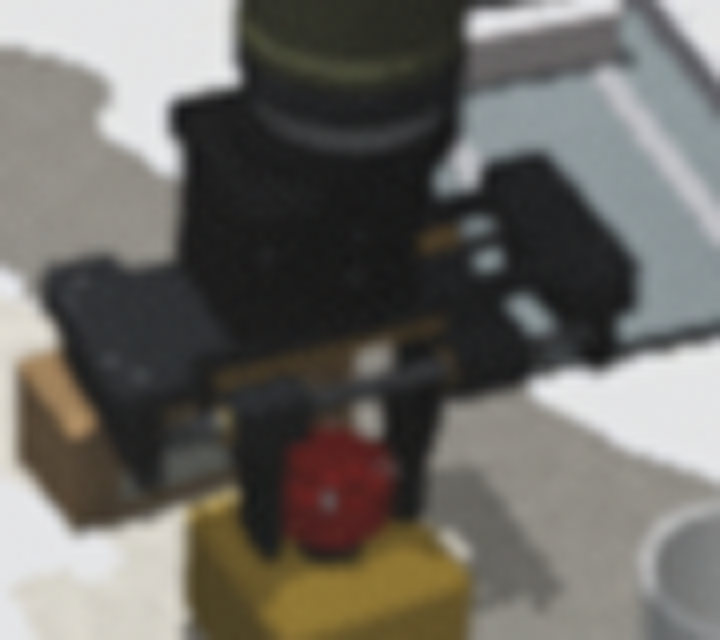

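Emit:
servo_tool:
  steps:
    - {"ax": 0,"ay": 0,"az": 5,"tx": 0,"ty": 0,"tz": -0.7,"gripper": -1}
    - {"ax": 0,"ay": 0,"az": 10,"tx": 0,"ty": 0,"tz": -1.4,"gripper": -1}
    - {"ax": 0,"ay": 0,"az": 15,"tx": 0,"ty": 0,"tz": -2.1,"gripper": -1}
    - {"ax": 0,"ay": 0,"az": 20,"tx": 0,"ty": 0,"tz": -2.8,"gripper": -1}
    - {"ax": 0,"ay": 0,"az": 25,"tx": 0,"ty": 0,"tz": -3.5,"gripper": -1}
    - {"ax": 0,"ay": 0,"az": 30,"tx": 0,"ty": 0,"tz": -4.2,"gripper": -1}
    - {"ax": 0,"ay": 0,"az": 30,"tx": 0,"ty": 0,"tz": -4.2,"gripper": -1}

```text
time_s: 47.65
tool_pos: [0.4279, -0.3745, 0.0372]
orientation: [-179.9, 0.0, 60.0]
ft_force: [-2.8, 1.9, 2.1]
gripper_width: 0.0434
```

```bash
python3 plan.py
python3 - <<'E'
from h import *
p,d=read_camera('side'); save(p,'s48.png',(270,225,360,305),8)
E
```

```text
t 47.65 pos [ 0.4279 -0.3745  0.0372] rpy [-179.9    0.    60. ] F [-2.8  1.9  2.1] w 0.0434 q [-11.  26.  60. 107. -26.  62.  30.]
```

View pics/s48.png

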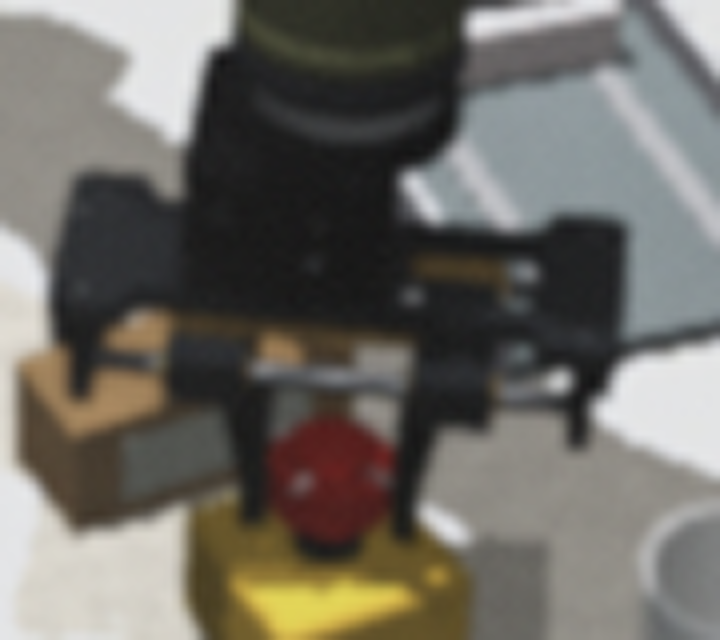

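Emit:
servo_tool:
  steps:
    - {"ax": 0,"ay": 0,"az": 5,"tx": 0,"ty": 0,"tz": -0.7,"gripper": -1}
    - {"ax": 0,"ay": 0,"az": 10,"tx": 0,"ty": 0,"tz": -1.4,"gripper": -1}
    - {"ax": 0,"ay": 0,"az": 15,"tx": 0,"ty": 0,"tz": -2.1,"gripper": -1}
    - {"ax": 0,"ay": 0,"az": 15,"tx": 0,"ty": 0,"tz": -2.1,"gripper": -1}

```text
time_s: 48.1
tool_pos: [0.4277, -0.3744, 0.0392]
orientation: [-179.9, 0.0, 45.1]
ft_force: [-4.3, 1.7, 4.6]
gripper_width: 0.0439
```

```bash
python3 plan.py
```

```text
t 48.1 pos [ 0.4277 -0.3744  0.0392] rpy [-179.9    0.    45.1] F [-4.3  1.7  4.6] w 0.0439 q [-13.  28.  64. 107. -28.  63.  17.]
```

Emit:
servo_tool:
  steps:
    - {"ax": 0,"ay": 0,"az": 5,"tx": 0,"ty": 0,"tz": -0.7,"gripper": -1}
    - {"ax": 0,"ay": 0,"az": 10,"tx": 0,"ty": 0,"tz": -1.4,"gripper": -1}
    - {"ax": 0,"ay": 0,"az": 14,"tx": 0,"ty": 0,"tz": -2.0,"gripper": -1}
    - {"ax": 0,"ay": 0,"az": 14,"tx": 0,"ty": 0,"tz": -2.0,"gripper": -1}

```text
time_s: 48.5
tool_pos: [0.4275, -0.3742, 0.0411]
orientation: [-179.9, 0.1, 31.1]
ft_force: [-4.5, 2.4, 5.8]
gripper_width: 0.0434
```

```bash
python3 plan.py
python3 - <<'E'
from h import *
p,d=read_camera('side'); save(p,'s49.png',(285,245,340,300),10)
E
```

```text
t 48.5 pos [ 0.4275 -0.3742  0.0411] rpy [-1.799e+02  1.000e-01  3.110e+01] F [-4.5  2.4  5.8] w 0.0434 q [-14.  30.  66. 107. -30.  64.   4.]
```

View pics/s49.png

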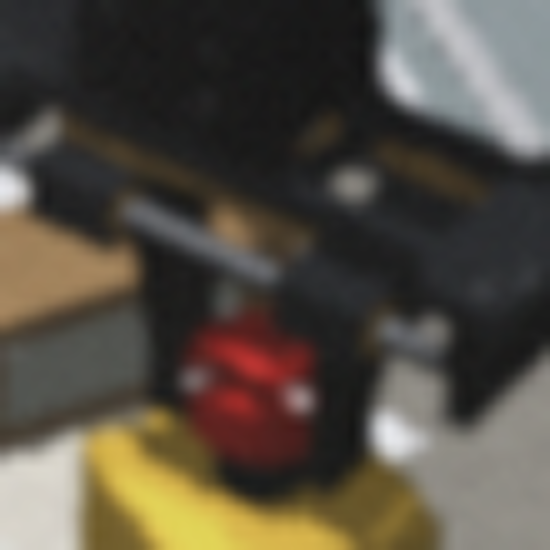

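Emit:
servo_tool:
  steps:
    - {"ax": 0,"ay": 0,"az": 0,"tx": 0,"ty": 0,"tz": 0,"gripper": 0.6}
    - {"ax": 0,"ay": 0,"az": 0,"tx": 0,"ty": 0,"tz": 0,"gripper": 0.6}
    - {"ax": 0,"ay": 0,"az": 0,"tx": 0,"ty": 0,"tz": 0,"gripper": 0.6}
    - {"ax": 0,"ay": 0,"az": 0,"tx": 0,"ty": 0,"tz": 0,"gripper": 0.6}
    - {"ax": 0,"ay": 0,"az": 0,"tx": 0,"ty": 0,"tz": -30,"gripper": 0.6}
    - {"ax": 0,"ay": 0,"az": 0,"tx": 0,"ty": 0,"tz": -80,"gripper": 0.6}
    - {"ax": 0,"ay": 0,"az": 0,"tx": 0,"ty": 0,"tz": -130,"gripper": 0.6}
    - {"ax": 0,"ay": 0,"az": -10,"tx": 0,"ty": 0,"tz": -150,"gripper": 0.6}
    - {"ax": 0,"ay": 0,"az": -10,"tx": 0,"ty": 0,"tz": -150,"gripper": 0.6}

```text
time_s: 49.45
tool_pos: [0.4305, -0.3765, 0.1951]
orientation: [179.6, -0.2, 41.2]
ft_force: [-0.2, -0.1, 0.1]
gripper_width: 0.0696
```

```bash
python3 plan.py
python3 - <<'E'
from h import *
p,d=read_camera('side'); save(p,'s50.png',(285,245,340,300),10)
W=cloud('side',d)
print(W[276:284,310].round(3))
p,d=read_camera('top'); save(p,'t50.png',None,1.4)
save(p,'t50b.png',(205,110,345,180),5.5)
E
```

```text
t 49.45 pos [ 0.4305 -0.3765  0.1951] rpy [179.6  -0.2  41.2] F [-0.2 -0.1  0.1] w 0.0696 q [-18.  16.  67.  97. -15.  77.   3.]
[[ 0.431 -0.362  0.095]
 [ 0.428 -0.368  0.097]
 [ 0.425 -0.374  0.099]
 [ 0.425 -0.376  0.097]
 [ 0.422 -0.382  0.1  ]
 [ 0.42  -0.387  0.1  ]
 [ 0.419 -0.388  0.098]
 [ 0.419 -0.388  0.094]]
```

View pics/s50.png

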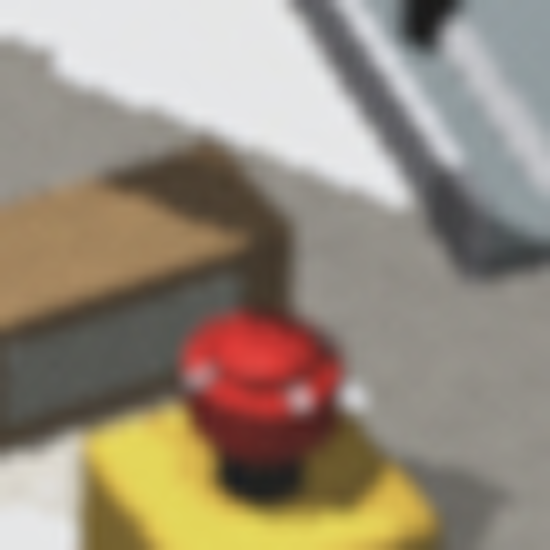

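View pics/t50.png

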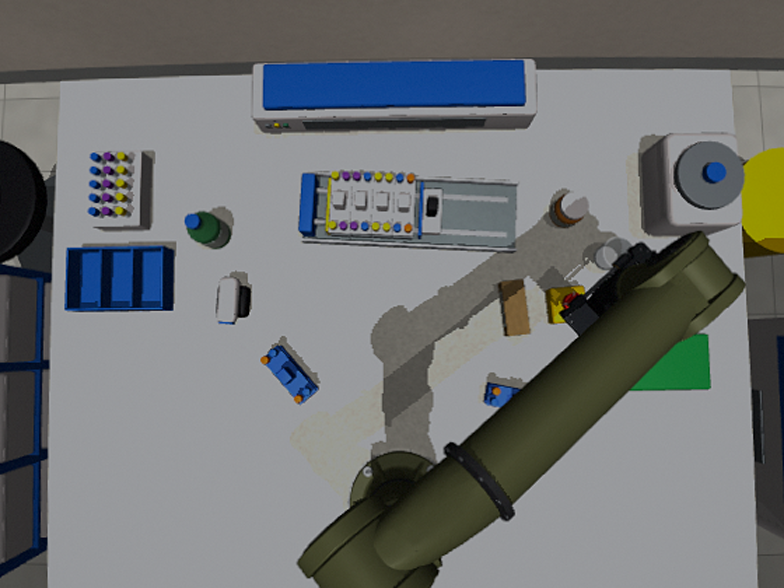

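View pics/t50b.png

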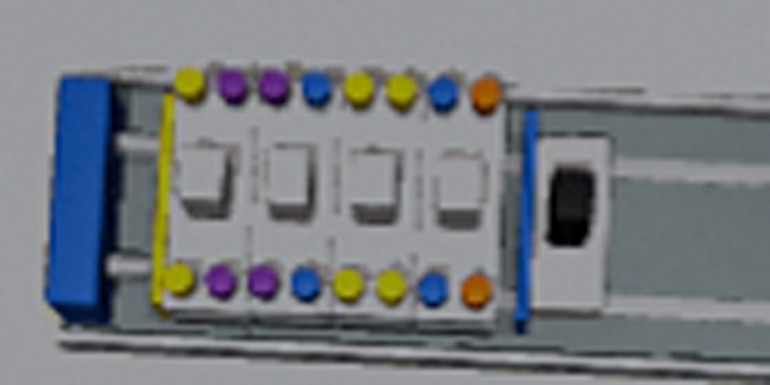

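Run:
```python
from station import hand_in
print(hand_in())
```

```text
the job is handed in; nothing more can be done
None
```

The job is done and handed in after about 50 s. `hand_in()` gives no verdict, so the outcome below rests on my own checks.

**What I did, in order**
1. Pressed the stop button down; it bottomed out at about 13 N with the ring turned.
2. Drew the pusher back to its end stop.
3. Stood all four white racks crosswise in the lane. Only four were on the bench, and I left the blue look-alikes and everything else alone.
4. Slid the pusher up until the row went tight and the yellow stop gave by about 4.5 mm, at about 10 N.
5. Backed the pusher off.
6. Turned the ring 59° clockwise.

**Last checks**
- **Stop button:** in the side view the dome is back at its starting height and the ring notches have returned to their starting positions. The tool rose 7.9 mm during the turn.
- **Clearance:** about 10.7 mm from the pusher's travel. Single-row readings in the top image ranged from 9.6 to 11.5 mm.
- **Row:** still standing straight and closed up in the lane, with the arm clear of everything.

**What disagreed**
- **Tool height:** the fingertips touched things about 36 mm higher than the tool height reading implied. I corrected for this using the images and contact.
- **Sideways position:** the cameras and the arm differed by up to about 4 mm sideways.
- **Spring stop:** it settled about 1 mm short of its rest position in the image, so the row is either still pressing it slightly or hiding its edge.

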